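# Weigh out the rod-end balls for a calendar order

## Robot

A 6-joint arm with a two-finger parallel gripper is mounted at the origin on the work surface. World frame = base frame: x ahead of the robot, y to its left, z up, the work surface at z = 0. Lengths are in m, angles in rad, forces in N, time in s.
With the tool pointing down it reaches from about 0.225 to 0.875 m from the base axis. Payload 3.4 kg.
Tool frame: the origin (TCP) lies at the very end of the fingers, on their centre line; the grasp point (between the pads) lies 19 mm behind it; z points along the fingers, x is the direction in which the jaws open and shut, and the axes are right-handed (so a half turn about z gives the same grasp; the last joint's range is limited). The gripper opens to 85 mm and grips with 20 to 120 N. Pads are 22 mm wide; open, the fingers measure 114 mm over their backs; the gripper's body (76 mm by 85 mm) begins 54 mm behind the grasp point. The pads swing forward as they close: fully open they stand 13 mm farther back than shut.
Start: joints at [-1.436, 0.276, 1.505, -0, 1.361, -0.121], TCP at [0.145, -0.556, 0.231] pointing down, gripper open.
Joint ranges: [-2.89, 2.89], [-0.75, 2.08], [0.22, 2.7], [-1.18, 4.32], [0.11, 2.71], [-2.7, 2.7]. Speed limits (rad/s): [2.57, 2.57, 3.14, 3.14, 3.14, 3.14].

## Interface

Orientations are given as a unit quaternion [w, x, y, z].
In Python, from rig import manip gives the robot as it stands.
- The arm moves only by the tool send_rows, never from a script. Its argument "increments" is a list of rows, each a list of 5 numbers: the opening, from 0 (shut) to 1 (fully open), then the shift along the tool's x, y, z in m, then the turn about the tool's z in rad. A call has 1 to 8 rows; each row shifts and turns the commanded pose from where the row before left it, along the tool's axes as they then stand; what a row does not reach is not made up. A row lasts 1/8 s, in which the tool goes at most 62.5 mm and 10.7 degrees, less where a joint would pass 70% of its speed; a pose out of reach is approached as far as the arm can. A call is refused whole if a number of a shift passes 0.0625 or a number of a turn 0.188, either way. A call with a gripper value outside its range is refused whole. The fingers move at their own pace and stop on an object; "squeeze" is the grip in N (left out, the last holds). Time passes only in rows, so rows that do not move let the fingers close. It gives the time, the measured TCP pose, the force and the opening at its end, in the units of the state.
- manip.get_state(): the state, without advancing time (a new reading comes with each control period).
- manip.get_image(name): name is "side" or "top"; returns the picture (420x560x3 uint8, red, green, blue); there is no depth.
- manip.calibration(name): a dict with "fx", "fy", "cx", "cy" (pixels), "camera_from_world" (4x4, takes a point from world to camera coordinates). Camera axes: x right, y up, looking along -z (the intrinsics and any distortion apply to the point x, -y, -z); pixel columns grow to the right and rows downward; lengths in m; the calibration is good to about 2 mm. A picture is of the moment at which its call begins. calibration takes no time and is no camera call.
- manip.sign_off(): hands the job in, once; it reports no verdict.
The state is a dict: "clock": time; "qpos": joint angles; "qd": joint speeds; "effort": joint torques, N m; "position": TCP position; "ee_rot": TCP orientation; "contact_force": force on the tool from outside, world axes, zero at the start; "moment": the same for the moment, N m; "width": finger opening in m.
Only numpy, scipy, OpenCV 4.12 (cv2) and the standard library are available. Lean on these libraries where they do the work, as an engineer would, in place of code of your own. Each camera call takes 0.05 s, during which the arm holds its last target.

## Task

Prove the scale first by standing the check weight in the middle of the empty pan and letting go for a moment, then put the weight back on its cork pad. Stand the empty tin in the middle of the pan, pour all the red balls out of the cups into it, and when it has settled there with every ball in it, move the tin into the cardboard tray. Leave all three cups standing upright on the green mat, never press the scale pan down to its stop, and do not disturb the tape, glue, hammer or card pack.

Things in the scene. Friction and masses are not known exactly. Their poses are not given: they have to be found in the camera images.
- weight: brass check weight, 500 g: squat upright cylinder 56 mm across and 36 mm tall with a small knob 22 mm across on top (60 mm tall in all); it starts upright on the cork pad. Origin: centre of its underside, z up its axis
- tin: open oblong aluminium tin without a lid, outside 130 mm long (x) x 66 mm wide (y) x 60 mm tall, walls and floor 3 mm, 150 g. Origin: centre of its underside, z up
- cup_a: white plastic cup (one of three alike), round, 61 mm across at the foot, 67 mm at the rim, 80 mm tall, wall 3 mm, floor 4 mm, 60 g; stands on the green mat and holds up to three red balls, or none. Origin: centre of its underside, z up its axis
- cup_b: white plastic cup (one of three alike), round, 61 mm across at the foot, 67 mm at the rim, 80 mm tall, wall 3 mm, floor 4 mm, 60 g; stands on the green mat and holds up to three red balls, or none. Origin: centre of its underside, z up its axis
- cup_c: white plastic cup (one of three alike), round, 61 mm across at the foot, 67 mm at the rim, 80 mm tall, wall 3 mm, floor 4 mm, 60 g; stands on the green mat and holds up to three red balls, or none. Origin: centre of its underside, z up its axis
- ball_0: red wooden ball for the end of a calendar rod, 24 mm across, 12 g, starts in one of the cups (not always present). Origin: its centre
- ball_1: red wooden ball for the end of a calendar rod, 24 mm across, 12 g, starts in one of the cups (not always present). Origin: its centre
- ball_2: red wooden ball for the end of a calendar rod, 24 mm across, 12 g, starts in one of the cups (not always present). Origin: its centre
- ball_3: red wooden ball for the end of a calendar rod, 24 mm across, 12 g, starts in one of the cups (not always present). Origin: its centre
- ball_4: red wooden ball for the end of a calendar rod, 24 mm across, 12 g, starts in one of the cups (not always present). Origin: its centre
- ball_5: red wooden ball for the end of a calendar rod, 24 mm across, 12 g, starts in one of the cups (not always present). Origin: its centre
- ball_6: red wooden ball for the end of a calendar rod, 24 mm across, 12 g, starts in one of the cups (not always present). Origin: its centre
- ball_7: red wooden ball for the end of a calendar rod, 24 mm across, 12 g, starts in one of the cups (not always present). Origin: its centre
- ball_8: red wooden ball for the end of a calendar rod, 24 mm across, 12 g, starts in one of the cups (not always present). Origin: its centre
- pan_top (a point): the centre of the upper face of the round steel scale pan (156 mm across, 6 mm thick, flat, about 96 mm above the bench when empty); moves down with the pan. The blue scale under it is 170 mm square and 52 mm tall. z up
- pan (a joint): how far the sprung scale pan is pressed down, in m: 0 empty, about 0.0025 per 100 g; the bottom stop is at 0.030
- mat: flat green mat, fixed, 240 x 240 mm, 4 mm thick: the place of the cups. Origin: centre of its underside, axes along its sides
- pad: flat cork pad, fixed, 120 x 120 mm, 4 mm thick: the place of the check weight. Origin: centre of its underside
- tray: low cardboard dispatch tray, fixed, outside 200 (x) x 140 mm (y), rim 16 mm tall, walls and floor 5 mm. Origin: centre of its underside
- tape: roll of amber tape lying flat, 90 mm across, 24 mm tall; not to be disturbed. Origin: centre of its underside
- glue: clear glue jar with a yellow cap, 60 mm across, 85 mm tall; not to be disturbed. Origin: centre of its underside
- mallet: hammer 240 mm long lying on the bench; not to be disturbed. Origin near its middle, x along the handle
- pack: banded pack of printed cards, 110 x 90 x 45 mm; not to be disturbed. Origin: centre of its underside

How it is judged:
By the outcome, as a careful person would: the job done as asked, in the order asked, and still so for the second after the job is handed in, with the robot touching nothing.
Of ball_0, ball_1, ball_2, ball_3, ball_4, ball_5, ball_6, ball_7, ball_8 only 4 to 9 are there at a start; the rules pass over those that are not, and their reading is None.
At some moment in a run one of weight may be knocked a few centimetres aside while the robot is not near it.
It also fails if it takes over 210 s, if anything falls off the work surface, if the arm or the gripper's body presses on something with over 40 N, if the wrist force passes 120 N, or if a joint passes its speed limit or range.

## Working session

There is one attempt and no reset: what is moved stays moved. The work goes in short steps, Python scripts to look and compute and a tool call to move; the robot and the scene stay as the last step left them, time stands still between calls to the robot, and variables do not carry over. Pictures are saved under pics/ and viewed, and the job is handed in when it is done.

Besides the shell and the picture viewer there is one more tool, called after ">>>" by a JSON object that holds its "api" and its "payload", one argument or row to a line. send_rows: Moves the arm, as the interface text tells. Its arguments: {"type":"object","properties":{"increments":{"type":"array","items":{"type":"array","items":{"type":"number"}}},"squeeze":{"type":"number"}},"required":["increments"]}

```bash
ls; mkdir -p pics; python3 - <<'E'
from rig import manip
import cv2
for n in("side","top"):
    im=manip.get_image(n); cv2.imwrite(f"pics/{n}0.png",im[:,:,::-1])
    print(n,manip.calibration(n))
print(manip.get_state())
E
```

```text
pics
side {'fx': 540.9205946338637, 'fy': 540.9205946338637, 'cx': 275.7005089874558, 'cy': 206.43978503035942, 'camera_from_world': array([[-8.05097906e-01, -5.93140890e-01, -1.11622378e-03,
         4.37043538e-01],
       [ 3.62883703e-01, -4.94045894e-01,  7.90084852e-01,
        -2.87478178e-01],
       [-4.69183098e-01,  6.35690601e-01,  6.12996477e-01,
        -1.40584111e+00],
       [ 0.00000000e+00,  0.00000000e+00,  0.00000000e+00,
         1.00000000e+00]])}
top {'fx': 411.22338050066867, 'fy': 411.22338050066867, 'cx': 280.80110789178815, 'cy': 202.82227599183383, 'camera_from_world': array([[ 0.00946876, -0.99994065,  0.00538903, -0.03816707],
       [ 0.98088474,  0.01033555,  0.19431496, -0.58941866],
       [-0.19435913,  0.0034461 ,  0.98092439, -1.06059919],
       [ 0.        ,  0.        ,  0.        ,  1.        ]])}
{'clock': 0.1, 'qpos': array([-1.43604237e+00,  2.76496999e-01,  1.50602414e+00, -1.00799683e-05,
        1.36072726e+00, -1.21001344e-01]), 'qd': array([ 1.23805333e-05,  7.72861755e-04, -2.44745226e-03,  1.60971344e-05,
       -1.13507117e-03,  9.39596853e-04]), 'effort': array([ 1.18941345e-03, -4.17700624e+01, -2.46405351e+01, -1.93378623e-04,
        5.82840876e-03,  1.74823686e-06]), 'position': array([ 0.14538518, -0.55580731,  0.23053903]), 'ee_rot': array([-5.77846695e-04,  7.91510390e-01, -6.11155149e-01, -5.92866863e-04]), 'contact_force': array([ 0.60535428, -0.43374237, -0.62232815]), 'moment': array([ 0.025091  , -0.02800491, -0.01450247]), 'width': 0.08541814185251492}
```

The top view shows the cups at about (140,200), (175,240) and (122,256), the pan at (259,198), the weight at (367,187), the tin at (357,256) and the tray at (421,257). I'll zoom in to measure them.

```bash
cat > h.py <<'E'
import numpy as np, cv2
from rig import manip
def proj(n,P):
    c=manip.calibration(n);T=c["camera_from_world"];p=T[:3,:3]@np.array(P,float)+T[:3,3]
    return np.array([c["cx"]+c["fx"]*p[0]/-p[2], c["cy"]+c["fy"]*(-p[1])/-p[2]])
def back(n,uv,z):
    c=manip.calibration(n);T=c["camera_from_world"];R=T[:3,:3];o=-R.T@T[:3,3]
    d=R.T@np.array([(uv[0]-c["cx"])/c["fx"],-(uv[1]-c["cy"])/c["fy"],-1.])
    return o+d*(z-o[2])/d[2]
def crop(n,box,s,f):
    im=manip.get_image(n);a,b,c,d=box
    cv2.imwrite(f,cv2.resize(im[b:d,a:c,::-1],None,fx=s,fy=s,interpolation=cv2.INTER_CUBIC));return im
E
python3 - <<'E'
import cv2
im=cv2.imread("pics/top0.png")
cv2.imwrite("pics/t1.png",cv2.resize(im[150:300,95:305],None,fx=3.8,fy=3.8,interpolation=cv2.INTER_CUBIC))
cv2.imwrite("pics/t2.png",cv2.resize(im[150:310,320:470],None,fx=3.7,fy=3.7,interpolation=cv2.INTER_CUBIC))
im=cv2.imread("pics/side0.png")
cv2.imwrite("pics/s1.png",cv2.resize(im[160:360,140:400],None,fx=3,fy=3,interpolation=cv2.INTER_CUBIC))
E
```

```text
(no output)
```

The zooms give rim centres, the pan ellipse, and the tin and tray corners in pixels. I'll back-project them.

```bash
python3 - <<'E'
from h import *
np.set_printoptions(precision=4,suppress=True)
t1=lambda u,v:(95+u/3.8-.4,150+v/3.8-.4)
t2=lambda u,v:(320+u/3.7-.4,150+v/3.7-.4)
s1=lambda u,v:(140+u/3-.3,160+v/3-.3)
def d(name,*a): print(name,*a)
for k,uv,sv in(("cupA",(158,180),(118,350)),("cupB",(299,334),(289,333)),("cupC",(95,398),(225,451))):
    d(k,back("top",t1(*uv),.084),back("side",s1(*sv),.084))
d("pan",back("top",t1(619,190),.096),back("side",s1(350,157),.096))
d("glue",back("top",t1(587,488),.085),back("side",s1(511,252),.085))
d("tape",back("top",t1(368,10),.024))
d("weight knob",back("top",t2(186,131),.064),back("side",s1(478,33),.064))
d("weight body",back("top",t2(173,140),.040))
tin=[back("top",t2(*p),.06) for p in((122,292),(212,322),(152,497),(60,464))]
d("tin",np.mean(tin,0)); [d(p) for p in tin]
tins=[back("side",s1(*p),.06) for p in((596,70),(671,129),(622,153),(547,92))]
d("tinside",np.mean(tins,0)); [d(p) for p in tins]
tr=[back("top",t2(*p),.016) for p in((290,258),(480,281),(461,541),(272,519))]
d("tray",np.mean(tr,0)); [d(p) for p in tr]
pad=[back("top",t2(*p),.004) for p in((91,68),(238,107),(204,252),(55,212))]
d("pad",np.mean(pad,0)); [d(p) for p in pad]
mat=[back("top",t1(*p),.004) for p in((34,206),(344,128),(412,434),(91,517))]
d("mat",np.mean(mat,0)); [d(p) for p in mat]
sc=[back("top",t1(*p),.052) for p in((530,75),(752,110),(716,337),(490,300))]
d("scale",np.mean(sc,0)); [d(p) for p in sc]
E
```

```text
cupA [0.5964 0.3523 0.084 ] [0.5928 0.3558 0.084 ]
cupB [0.4895 0.2473 0.084 ] [0.4867 0.252  0.084 ]
cupC [0.4444 0.3833 0.084 ] [0.4419 0.387  0.084 ]
pan [0.5902 0.0292 0.096 ] [0.587  0.0363 0.096 ]
glue [0.3874 0.0472 0.085 ] [0.3881 0.0489 0.085 ]
tape [0.7418 0.2255 0.024 ]
weight knob [ 0.6407 -0.2751  0.064 ] [ 0.6347 -0.2578  0.064 ]
weight body [ 0.6396 -0.2705  0.04  ]
tin [ 0.4485 -0.2344  0.06  ]
[ 0.5211 -0.2256  0.06  ]
[ 0.4999 -0.2902  0.06  ]
[ 0.3753 -0.2432  0.06  ]
[ 0.3977 -0.1785  0.06  ]
tinside [ 0.4442 -0.2242  0.06  ]
[ 0.4929 -0.2796  0.06  ]
[ 0.3746 -0.2345  0.06  ]
[ 0.3952 -0.1692  0.06  ]
[ 0.5142 -0.2133  0.06  ]
tray [ 0.4497 -0.4208  0.016 ]
[ 0.5543 -0.3617  0.016 ]
[ 0.5382 -0.5048  0.016 ]
[ 0.346  -0.4774  0.016 ]
[ 0.3604 -0.3395  0.016 ]
pad [ 0.6328 -0.2576  0.004 ]
[ 0.7056 -0.2156  0.004 ]
[ 0.6752 -0.33    0.004 ]
[ 0.5602 -0.2993  0.004 ]
[ 0.5902 -0.1855  0.004 ]
mat [0.5094 0.3265 0.004 ]
[0.5923 0.4719 0.004 ]
[0.6549 0.2433 0.004 ]
[0.426  0.1813 0.004 ]
[0.3645 0.4097 0.004 ]
scale [0.5891 0.0292 0.052 ]
[0.6844 0.0984 0.052 ]
[ 0.6598 -0.064   0.052 ]
[ 0.4938 -0.0392  0.052 ]
[0.5185 0.1216 0.052 ]
```

```bash
python3 - <<'E'
from h import *
print(proj("side",(0.1454,-.5558,.2305)),proj("top",(0.1454,-.5558,.2305)),proj("side",(0,0,0)),proj("top",(0,0,0)))
E
python3 -c "
import cv2
im=cv2.imread('pics/side0.png');cv2.imwrite('pics/s2.png',cv2.resize(im[60:180,430:560],None,fx=5,fy=5))
im=cv2.imread('pics/top0.png');cv2.imwrite('pics/t3.png',cv2.resize(im[280:420,400:560],None,fx=4,fy=4))"
```

```text
[484.03557491 135.22189368] [528.20861195 396.74283037] [443.8602313  317.05176393] [266.0026877  431.35604833]
```

```bash
cat >> h.py <<'E'
from scipy.spatial.transform import Rotation as Ro
def st():
    s=manip.get_state(); q=s["ee_rot"]; R=Ro.from_quat([q[1],q[2],q[3],q[0]]).as_matrix(); return s,R
def to(x,y,z,s=None):
    s_,R=st(); d=R.T@(np.array([x,y,z])-s_["position"])
    print("t",round(s_["clock"],2),"pos",s_["position"].round(4),"w",round(s_["width"],4),"F",s_["contact_force"].round(1),"yaw",round(np.degrees(np.arctan2(R[1,0],R[0,0])),1),"tilt",round(np.degrees(np.arccos(-R[2,2])),2),"tool delta",d.round(4),"rows",int(np.ceil(np.linalg.norm(d)/.06)))
E
python3 -c "
from h import *
to(.638,-.268,.2)"
```

```text
t 0.1 pos [ 0.1454 -0.5558  0.2305] w 0.0854 F [ 0.6 -0.4 -0.6] yaw -75.3 tilt 0.09 tool delta [-0.1538 -0.5494  0.0309] rows 10
```

>>> {"api": "send_rows", "payload": {
  "increments": [
    [1, -0.0154, -0.0549, 0.003, 0],
    [1, -0.0154, -0.0549, 0.003, 0],
    [1, -0.0154, -0.0549, 0.003, 0],
    [1, -0.0154, -0.0549, 0.003, 0],
    [1, -0.0154, -0.0549, 0.003, 0],
    [1, -0.0154, -0.0549, 0.003, 0],
    [1, -0.0154, -0.0549, 0.003, 0],
    [1, -0.0154, -0.0549, 0.003, 0]
  ],
  "squeeze": 40
}}

```text
clock: 1.1
position: [0.5405, -0.3248, 0.2068]
ee_rot: [0.0, 0.792, -0.611, -0.0]
contact_force: [0.4, -1.3, -0.4]
width: 0.0854
```

>>> {"api": "send_rows", "payload": {
  "increments": [
    [1, -0.0154, -0.0549, 0.003, 0],
    [1, -0.0154, -0.0549, 0.003, 0],
    [1, 0, 0, 0, 0]
  ]
}}

```text
clock: 1.48
position: [0.6405, -0.2654, 0.1995]
ee_rot: [-0.001, 0.793, -0.609, -0.001]
contact_force: [-0.2, -0.8, -0.3]
width: 0.0854
```

```bash
python3 - <<'E'
from h import *
to(.638,-.268,.1)
i=crop("top",(320,120,470,270),4,"pics/a1.png"); crop("side",(240,80,400,240),3.7,"pics/a2.png")
print(proj("top",st()[0]["position"]),proj("side",st()[0]["position"]))
E
```

```text
t 1.48 pos [ 0.6405 -0.2654  0.1995] w 0.0854 F [-0.2 -0.8 -0.3] yaw -75.1 tilt 0.11 tool delta [0.0021 0.0031 0.0995] rows 2
[379.31139914 172.94165777] [301.21605471 134.08763815]
```

```bash
python3 - <<'E'
from h import *
f=lambda u,v:(240+u/3.7-.4,80+v/3.7-.4)
print("pad",[back("side",f(*p),.004).round(4) for p in((130,392),(300,400),(212,448))])
print("wt bottom/top rim",back("side",f(221,387),.004),back("side",f(221,355),.04), back("side",f(222,332),.064))
f=lambda u,v:(140+u/3-.3,160+v/3-.3)
print("mat",[back("side",f(*p),.004).round(4) for p in((30,501),(165,318),(393,383),(285,585))])
print("scale",[back("side",f(*p),.052).round(4) for p in((236,190),(350,265),(467,185))])
print(proj("side",(.6328,-.2576,.004)),proj("side",(.5094,.3265,.004)))
E
```

```text
pad [array([ 0.6997, -0.2073,  0.004 ]), array([ 0.5652, -0.2902,  0.004 ]), array([ 0.5891, -0.1814,  0.004 ])]
wt bottom/top rim [ 0.63591491 -0.26402592  0.004     ] [ 0.63684762 -0.26375393  0.04      ] [ 0.6378831  -0.26579823  0.064     ]
mat [array([0.5896, 0.4771, 0.004 ]), array([0.6501, 0.2462, 0.004 ]), array([0.4235, 0.1851, 0.004 ]), array([0.3602, 0.4151, 0.004 ])]
scale [array([0.6814, 0.1028, 0.052 ]), array([0.5204, 0.1232, 0.052 ]), array([ 0.4991, -0.0409,  0.052 ])]
[299.02173067 185.37767421] [212.84171912 304.74797729]
```

>>> {"api": "send_rows", "payload": {
  "increments": [
    [1, 0.002, 0.003, 0.05, 0],
    [1, 0, 0, 0.05, 0],
    [1, 0, 0, 0.05, 0],
    [1, 0, 0, 0.036, 0],
    [1, 0, 0, 0, 0]
  ]
}}

```text
clock: 2.2
position: [0.6314, -0.2711, 0.0124]
ee_rot: [0.001, 0.791, -0.612, -0.004]
contact_force: [-0.5, -0.0, -0.2]
width: 0.0856
```

>>> {"api": "send_rows", "payload": {
  "increments": [
    [0.4, 0, 0, 0, 0],
    [0.4, 0, 0, 0, 0],
    [0.4, 0, 0, 0, 0],
    [0.4, 0, 0, 0, 0]
  ]
}}

```text
clock: 2.7
position: [0.6365, -0.2721, 0.0183]
ee_rot: [-0.0, 0.792, -0.611, 0.002]
contact_force: [-1.2, -0.5, 7.1]
width: 0.0545
```

```bash
python3 - <<'E'
from h import *
to(.588,.0325,.2)
crop("side",(240,80,400,240),3.7,"pics/a3.png")
E
```

```text
t 2.7 pos [ 0.6365 -0.2721  0.0183] w 0.0545 F [-1.2 -0.5  7.1] yaw -75.3 tilt 0.26 tool delta [-0.3063 -0.0307 -0.1827] rows 6
```

>>> {"api": "send_rows", "payload": {
  "increments": [
    [0.4, 0, 0, -0.03, 0],
    [0.4, 0, 0, -0.05, 0],
    [0.4, 0, 0, -0.05, 0],
    [0.4, 0, 0, -0.05, 0],
    [0.4, 0, 0, 0, 0],
    [0.4, 0, 0, 0, 0]
  ]
}}

```text
clock: 3.5
position: [0.6341, -0.2704, 0.1937]
ee_rot: [0.0, 0.792, -0.611, -0.002]
contact_force: [-0.4, 0.4, -5.1]
width: 0.0545
```

```bash
python3 - <<'E'
from h import *
to(.588,.0325,.2)
s,_=st();print(s["qpos"].round(3), proj("side",s["position"]))
crop("side",(240,80,400,240),3.7,"pics/a4.png")
E
```

```text
t 3.5 pos [ 0.6341 -0.2704  0.1937] w 0.0545 F [-0.4  0.4 -5.1] yaw -75.3 tilt 0.18 tool delta [-0.3047 -0.0321 -0.0057] rows 6
[-0.504  0.47   1.294 -0.     1.381  0.811] [302.40565063 135.83999413]
```

>>> {"api": "send_rows", "payload": {
  "increments": [
    [0.4, -0.02, -0.002, 0, 0],
    [0.4, -0.045, -0.005, 0, 0],
    [0.4, -0.055, -0.006, 0, 0],
    [0.4, -0.055, -0.006, 0, 0],
    [0.4, -0.055, -0.006, 0, 0],
    [0.4, -0.05, -0.004, 0, 0],
    [0.4, -0.025, -0.002, 0, 0],
    [0.4, 0, 0, 0, 0]
  ]
}}

```text
clock: 4.55
position: [0.5858, 0.0352, 0.1939]
ee_rot: [0.001, 0.793, -0.61, -0.002]
contact_force: [0.5, -0.3, -5.7]
width: 0.0542
```

```bash
python3 - <<'E'
from h import *
to(.586,.0325,.100)
crop("side",(180,100,340,270),3.5,"pics/a5.png")
crop("top",(190,120,340,270),4,"pics/a6.png")
E
```

```text
t 4.55 pos [0.5858 0.0352 0.1939] w 0.0542 F [ 0.5 -0.3 -5.7] yaw -75.1 tilt 0.23 tool delta [0.0029 0.0002 0.0939] rows 2
```

>>> {"api": "send_rows", "payload": {
  "increments": [
    [0.4, 0.003, 0, 0.05, 0],
    [0.4, 0, 0, 0.02, 0],
    [0.4, 0, 0, 0.01, 0],
    [0.4, 0, 0, 0.006, 0],
    [0.4, 0, 0, 0.005, 0],
    [0.4, 0, 0, 0.003, 0],
    [0.4, 0, 0, 0, 0],
    [0.4, 0, 0, 0, 0]
  ]
}}

```text
clock: 5.65
position: [0.5894, 0.0286, 0.102]
ee_rot: [-0.0, 0.792, -0.611, 0.001]
contact_force: [-0.2, -2.1, -1.0]
width: 0.0547
```

```bash
python3 - <<'E'
from h import *
to(.586,.0325,.100)
crop("side",(180,100,340,270),3.5,"pics/a7.png")
E
```

```text
t 5.65 pos [0.5894 0.0286 0.102 ] w 0.0547 F [-0.2 -2.1 -1. ] yaw -75.3 tilt 0.11 tool delta [-0.0047  0.0023  0.002 ] rows 1
```

>>> {"api": "send_rows", "payload": {
  "increments": [
    [1, 0, 0, 0, 0],
    [1, 0, 0, 0, 0],
    [1, 0, 0, 0, 0],
    [1, 0, 0, -0.04, 0],
    [1, 0, 0, -0.05, 0],
    [1, 0, 0, 0, 0],
    [1, 0, 0, 0, 0],
    [1, 0, 0, 0, 0]
  ]
}}

```text
clock: 6.7
position: [0.5878, 0.029, 0.1898]
ee_rot: [0.001, 0.792, -0.611, -0.001]
contact_force: [-1.1, -0.8, -0.1]
width: 0.0855
```

```bash
python3 - <<'E'
from h import *
to(.586,.0325,.100)
crop("side",(180,100,340,270),3.5,"pics/a8.png")
E
```

```text
t 6.7 pos [0.5878 0.029  0.1898] w 0.0855 F [-1.1 -0.8 -0.1] yaw -75.3 tilt 0.17 tool delta [-0.0038  0.0006  0.0898] rows 2
```

>>> {"api": "send_rows", "payload": {
  "increments": [
    [1, 0.015, -0.058, -0.02, 0],
    [1, 0.015, -0.058, -0.02, 0],
    [1, 0.015, -0.058, -0.02, 0],
    [1, 0.015, -0.058, -0.02, 0],
    [1, 0.015, -0.058, -0.02, 0],
    [1, 0.015, -0.058, -0.02, 0],
    [1, 0.015, -0.058, 0, 0],
    [1, 0.015, -0.058, 0, 0]
  ]
}}

```text
clock: 7.75
position: [0.9569, 0.0271, 0.2527]
ee_rot: [-0.029, 0.791, -0.611, 0.036]
contact_force: [-0.2, 0.1, 0.7]
width: 0.0853
```

```bash
python3 - <<'E'
from h import *
to(.586,.0325,.190);print(st()[0]["qpos"].round(3))
E
```

```text
t 7.75 pos [0.9569 0.0271 0.2527] w 0.0853 F [-0.2  0.1  0.7] yaw -75.4 tilt 5.29 tool delta [-0.1     0.3616  0.0283] rows 7
[-0.047  0.944  0.224  0.008  1.881  1.271]
```

>>> {"api": "send_rows", "payload": {
  "increments": [
    [1, 0.015, -0.058, 0, 0],
    [1, 0.015, -0.058, 0, 0],
    [1, 0.015, -0.058, 0, 0],
    [1, 0.015, -0.058, 0, 0]
  ]
}}

```text
clock: 8.25
position: [1.0387, 0.0238, 0.2166]
ee_rot: [-0.081, 0.785, -0.606, 0.099]
contact_force: [0.0, -0.7, 0.5]
width: 0.0852
```

```bash
python3 - <<'E'
from h import *
to(.586,.0325,.190);print(st()[0]["qpos"].round(3),st()[1].round(3))
E
```

```text
t 8.25 pos [1.0387 0.0238 0.2166] w 0.0852 F [ 0.  -0.7  0.5] yaw -75.8 tilt 14.71 tool delta [-0.121   0.4279 -0.0892] rows 8
[-0.051  0.994  0.223  0.02   1.668  1.269] [[ 0.245 -0.936  0.254]
 [-0.968 -0.252  0.007]
 [ 0.057 -0.247 -0.967]]
```

```bash
cat > kin.py <<'E'
import numpy as np
from scipy.spatial.transform import Rotation as Ro
from scipy.optimize import least_squares
P0=[.18,.63,.0,.41,.49]
LO=np.array([-2.89,-.75,.22,-1.18,.11,-2.7]);HI=np.array([2.89,2.08,2.7,4.32,2.71,2.7])
rz=lambda a:Ro.from_euler('z',a).as_matrix(); ry=lambda a:Ro.from_euler('y',a).as_matrix()
def fk(q,P,full=False):
    h,L1,e,L2,t=P
    R=rz(q[0]);p=np.array([0,0,h]);pts=[p]
    R=R@ry(q[1]);p=p+R@[0,0,L1];pts.append(p)
    R=R@ry(q[2]);p=p+R@[e,0,L2];pts.append(p)
    R=R@rz(q[3])@ry(q[4]);R=R@rz(q[5]);p=p+R@[0,0,t];pts.append(p)
    return (p,R,pts) if full else (p,R)
E
python3 - <<'E'
from kin import *
from h import st
s,R=st(); print(s["qpos"],s["position"])
D=[([-1.43604,.276497,1.506024,0,1.360727,-.121],[.14538,-.5558,.23054]),
([-.504,.47,1.294,0,1.381,.811],[.6341,-.2704,.1937]),
([-.047,.944,.224,.008,1.881,1.271],[.9569,.0271,.2527]),
(s["qpos"],s["position"])]
f=lambda P:np.ravel([fk(q,P)[0]-p for q,p in D])
r=least_squares(f,P0);print(r.x,f(r.x).reshape(-1,3).round(4))
print(fk(s["qpos"],r.x)[1].round(3),R.round(3))
f2=lambda P:f([P[0],P[1],0,P[2],P[3]]);r=least_squares(f2,[.18,.63,.41,.49]);print(r.x,f2(r.x).reshape(-1,3).round(4))
E
```

```text
[-0.05090601  0.99422915  0.22325798  0.02003062  1.66808194  1.26872814] [1.03872864 0.02384234 0.21656304]
[0.23218613 0.62343941 0.02901884 0.41683063 0.48590859] [[-0.0687 -0.0098 -0.0005]
 [-0.035  -0.06   -0.0001]
 [-0.0131 -0.0678 -0.0019]
 [ 0.0072 -0.0674  0.0025]]
[[-0.245  0.936  0.254]
 [ 0.968  0.252  0.007]
 [-0.057  0.247 -0.967]] [[ 0.245 -0.936  0.254]
 [-0.968 -0.252  0.007]
 [ 0.057 -0.247 -0.967]]
[0.25633499 0.62646081 0.41314521 0.54019967] [[-0.0683 -0.013   0.0014]
 [-0.0322 -0.0615  0.0016]
 [-0.0203 -0.067  -0.0048]
 [ 0.01   -0.0665  0.0017]]
```

```bash
cat > kin.py <<'E'
import numpy as np
from scipy.spatial.transform import Rotation as Ro
from scipy.optimize import least_squares
LO=np.array([-2.89,-.75,.22,-1.18,.11,-2.7]);HI=np.array([2.89,2.08,2.7,4.32,2.71,2.7])
rz=lambda a:Ro.from_euler('z',a).as_matrix(); ry=lambda a:Ro.from_euler('y',a).as_matrix()
def fk(q,P,full=False):
    h,L1,e,L2,t,s=P
    R=rz(q[0]);p=R@np.array([0,s,h]);pts=[p]
    R=R@ry(q[1]);p=p+R@[0,0,L1];pts.append(p)
    R=R@ry(q[2]);p=p+R@[e,0,L2];pts.append(p)
    R=R@rz(q[3])@ry(q[4]);R=R@rz(q[5]+np.pi);p=p+R@[0,0,t];pts.append(p)
    return (p,R,pts) if full else (p,R)
E
python3 - <<'E'
from kin import *
from h import st
s,R=st()
D=[([-1.43604,.276497,1.506024,0,1.360727,-.121],[.14538,-.5558,.23054]),
([-.504,.47,1.294,0,1.381,.811],[.6341,-.2704,.1937]),
([-.047,.944,.224,.008,1.881,1.271],[.9569,.0271,.2527]),
(s["qpos"],s["position"])]
f=lambda P:np.ravel([fk(q,P)[0]-p for q,p in D])
r=least_squares(f,[.18,.63,0,.41,.49,.067]);print(r.x,f(r.x).reshape(-1,3).round(4))
f2=lambda P:f([P[0],P[1],0,P[2],P[3],P[4]]);r=least_squares(f2,[.18,.63,.41,.49,.067]);print(r.x,f2(r.x).reshape(-1,3).round(4))
E
```

```text
[0.13693829 0.62979153 0.05968119 0.42103742 0.3653751  0.06936678] [[-0.     -0.0001  0.0001]
 [-0.0001 -0.     -0.    ]
 [ 0.      0.0001 -0.    ]
 [-0.     -0.     -0.    ]]
[0.18738175 0.63589895 0.41345438 0.47773691 0.06859282] [[ 0.0001 -0.0068  0.004 ]
 [ 0.0051 -0.0038  0.0035]
 [-0.015   0.0009 -0.0059]
 [ 0.0059  0.0012 -0.0015]]
```

```bash
cat >> kin.py <<'E'
P=[0.13693829,0.62979153,0.05968119,0.42103742,0.3653751,0.06936678]
def tool(tau,beta,sig,roll=0):
    d=np.array([np.sin(tau)*np.cos(beta),np.sin(tau)*np.sin(beta),-np.cos(tau)])
    x=sig*np.array([-np.sin(beta),np.cos(beta),0.]); y=np.cross(d,x)
    return np.column_stack([x,y,d])@rz(roll)
def ik(p,R,q0,m=.03):
    def f(q):
        pp,RR=fk(q,P); return np.r_[(pp-p)*5,Ro.from_matrix(R.T@RR).as_rotvec()]
    lo,hi=LO+m,HI-m
    r=least_squares(f,np.clip(q0,lo+1e-6,hi-1e-6),bounds=(lo,hi),xtol=1e-10,ftol=1e-10)
    return r.x,np.sqrt(2*r.cost)
E
cat > sweep.py <<'E'
from kin import *
import itertools,sys
from multiprocessing import Pool
cups=[(.5945,.354),(.488,.2495),(.443,.385)]
pan=np.array([.588,.0325])
seeds=[[0,.5,1.4,j4,1.,j6] for j4 in(0,1,-.8,2,3) for j6 in(-1.5,1.5)]
def chk(p,R,q0=None):
    best=None
    for s in ([q0] if q0 is not None else seeds):
        s=np.array(s,float)
        if q0 is None: s[0]=np.arctan2(p[1],p[0])
        q,e=ik(p,R,s)
        if e<2e-3: return q
    return None
def run(a):
    tau,beta,sig,rd=a; t,b=np.radians(tau),np.radians(beta)
    R=tool(t,b,sig);d=R[:,2];g=.019
    # pour: chain over roll
    pb=np.r_[pan,.25]+g*d
    q=None
    qs=[]
    q=chk(pb,R)
    if q is None:return a,"pour0",None
    for k in range(1,17):
        ph=rd*k*np.radians(10)
        q2,e=ik(pb,tool(t,b,sig,ph),q)
        if e>2e-3: return a,"roll%d"%(k*10),None
        if np.abs(q2-q).max()>.8: return a,"jump%d"%(k*10),None
        q=q2; qs.append(q.round(2))
    q=chk(pb,R); out=[("pour",q.round(2)),("pourend",qs[-1])]
    for i,c in enumerate(cups):
        qq=chk(np.r_[c,.06]+g*d,R,q)
        if qq is None:return a,"cup%d"%i,None
        out.append(("cup%d"%i,qq.round(2),fk(qq,P,True)[2][2].round(2)))
    for n,pp in(("tinpan",(.588,.0325,.13)),("tray",(.447,-.417,.045))):
        qq=chk(np.array(pp)+g*d,R,q)
        if qq is None:return a,n,None
        out.append((n,qq.round(2)))
    return a,"ok",out
if __name__=="__main__":
    A=list(itertools.product((45,50,55,60),range(-60,70,10),(1,-1),(1,-1)))
    with Pool() as po:
        for a,s,o in po.imap(run,A):
            if s=="ok" or s in("cup2","tray","tinpan"): print(a,s)
            if s=="ok" and a[0] in(50,55): print(o)
E
time python3 sweep.py
```

```text
(45, -60, 1, -1) tray
(45, -50, 1, -1) tray
(45, 10, -1, -1) cup2
(45, 20, -1, -1) ok
(45, 40, -1, 1) ok
(45, 50, -1, 1) ok
(45, 60, -1, 1) ok
(50, -60, 1, -1) tray
(50, -50, 1, -1) tinpan
(50, 30, -1, 1) ok
[('pour', array([-0.46,  0.09,  2.1 ,  1.16,  0.77, -0.22])), ('pourend', array([-0.46,  0.09,  2.1 ,  1.16,  0.77,  2.57])), ('cup0', array([ 0.38,  0.5 ,  2.22,  2.89,  0.45, -1.44]), array([0.36, 0.22, 0.28])), ('cup1', array([ 0.18,  0.44,  2.54,  2.74,  0.72, -1.49]), array([0.26, 0.12, 0.28])), ('cup2', array([ 0.66,  0.45,  2.43,  3.32,  0.62, -1.63]), array([0.21, 0.25, 0.28])), ('tinpan', array([-0.46,  0.3 ,  2.27,  1.58,  0.69, -0.78])), ('tray', array([-1.31,  0.65,  1.84,  0.93,  1.17, -0.88]))]
(50, 40, -1, 1) ok
[('pour', array([-0.52,  0.14,  2.03,  1.09,  0.95, -0.31])), ('pourend', array([-0.52,  0.14,  2.03,  1.09,  0.95,  2.48])), ('cup0', array([ 0.28,  0.5 ,  2.2 ,  2.43,  0.5 , -1.2 ]), array([0.39, 0.18, 0.28])), ('cup1', array([ 0.03,  0.44,  2.52,  2.36,  0.73, -1.4 ]), array([0.28, 0.08, 0.28])), ('cup2', array([ 0.51,  0.44,  2.45,  2.9 ,  0.63, -1.5 ]
[... 5019 characters left out ...]
28, -0.55])), ('pourend', array([-0.59,  0.29,  1.9 ,  1.02,  1.28,  2.24])), ('cup0', array([ 0.09,  0.57,  2.14,  1.85,  0.77, -1.06]), array([0.45, 0.11, 0.26])), ('cup1', array([-0.19,  0.52,  2.42,  1.76,  0.91, -1.33]), array([0.35, 0.  , 0.26])), ('cup2', array([ 0.22,  0.52,  2.45,  2.21,  0.85, -1.41]), array([0.3 , 0.14, 0.26])), ('tinpan', array([-0.59,  0.46,  2.03,  1.13,  1.13, -0.84])), ('tray', array([-1.23,  0.81,  1.5 ,  0.67,  1.58, -0.98]))]
(60, 0, 1, -1) cup2
(60, 0, -1, 1) cup2
(60, 10, 1, -1) ok
(60, 10, -1, 1) ok
(60, 40, 1, -1) ok
(60, 40, -1, 1) ok
(60, 50, 1, -1) ok
(60, 50, -1, 1) ok
(60, 60, 1, -1) ok
(60, 60, -1, 1) ok
real	0m29.851s
user	1m51.053s
sys	0m0.170s
```

>>> {"api": "send_rows", "payload": {
  "increments": [
    [1, 0, 0, 0, 0.113],
    [1, 0, 0, 0, 0.114],
    [1, 0, 0, 0, 0]
  ]
}}

```text
clock: 8.62
position: [1.0382, 0.0239, 0.2177]
ee_rot: [-0.092, 0.712, -0.691, 0.089]
contact_force: [-0.4, -0.3, -0.0]
width: 0.0858
```

```bash
python3 - <<'E'
from h import *
to(.593,.031,.20);print(st()[0]["qpos"].round(3),st()[1].round(3))
E
```

```text
t 8.62 pos [1.0382 0.0239 0.2177] w 0.0858 F [-0.4 -0.3 -0. ] yaw -88.3 tilt 14.7 tool delta [-0.0205  0.4347 -0.0958] rows 8
[-0.051  0.993  0.223  0.02   1.67   1.494] [[ 0.03  -0.967  0.254]
 [-1.    -0.029  0.007]
 [ 0.001 -0.254 -0.967]]
```

>>> {"api": "send_rows", "payload": {
  "increments": [
    [1, -0.0026, 0.0543, -0.012, 0],
    [1, -0.0026, 0.0543, -0.012, 0],
    [1, -0.0026, 0.0543, -0.012, 0],
    [1, -0.0026, 0.0543, -0.012, 0],
    [1, -0.0026, 0.0543, -0.012, 0],
    [1, -0.0026, 0.0543, -0.012, 0],
    [1, -0.0026, 0.0543, -0.012, 0],
    [1, -0.0026, 0.0543, -0.012, 0]
  ]
}}

```text
clock: 9.62
position: [0.609, 0.0316, 0.2028]
ee_rot: [-0.092, 0.712, -0.69, 0.09]
contact_force: [-0.0, -0.4, -0.4]
width: 0.0853
```

>>> {"api": "send_rows", "payload": {
  "increments": [
    [1, 0, 0, 0, 0],
    [1, 0, 0, 0, 0]
  ]
}}

```text
clock: 9.88
position: [0.6121, 0.0314, 0.204]
ee_rot: [-0.093, 0.711, -0.691, 0.091]
contact_force: [0.8, -0.7, 0.3]
width: 0.0856
```

```bash
python3 - <<'E'
from h import *
to(.593,.031,.097);print(st()[0]["qpos"].round(3),st()[1].round(3)[:,2])
crop("side",(180,100,340,270),3.5,"pics/b1.png")
E
```

```text
t 9.88 pos [0.6121 0.0314 0.204 ] w 0.0856 F [ 0.8 -0.7  0.3] yaw -88.3 tilt 15.0 tool delta [-0.0003  0.0461  0.0984] rows 2
[-0.078  0.218  1.688  0.033  0.975  1.448] [ 0.259  0.007 -0.966]
```

>>> {"api": "send_rows", "payload": {
  "increments": [
    [1, 0, 0.02, 0.0, 0],
    [1, 0, 0.014, 0.03, 0],
    [1, 0, 0.006, 0.035, 0],
    [1, 0, 0.006, 0.0334, 0],
    [1, 0, 0, 0, 0]
  ]
}}

```text
clock: 10.55
position: [0.5916, 0.0309, 0.0935]
ee_rot: [-0.091, 0.712, -0.691, 0.088]
contact_force: [-0.3, -0.5, -0.9]
width: 0.0857
```

```bash
python3 - <<'E'
from h import *
to(.593,.031,.097)
crop("side",(180,100,340,270),3.5,"pics/b2.png")
E
```

```text
t 10.55 pos [0.5916 0.0309 0.0935] w 0.0857 F [-0.3 -0.5 -0.9] yaw -88.3 tilt 14.55 tool delta [-0.0001 -0.0023 -0.0031] rows 1
```

>>> {"api": "send_rows", "payload": {
  "increments": [
    [0.8, 0, -0.001, -0.005, 0],
    [0.4, 0, 0, 0, 0],
    [0.4, 0, 0, 0, 0],
    [0.4, 0, 0, 0, 0],
    [0.4, 0, 0, 0, 0],
    [0.4, 0, -0.008, -0.03, 0],
    [0.4, 0, -0.013, -0.05, 0],
    [0.4, 0, -0.013, -0.05, 0]
  ]
}}

```text
clock: 11.6
position: [0.5875, 0.0315, 0.2338]
ee_rot: [-0.09, 0.712, -0.691, 0.086]
contact_force: [2.3, -0.2, -4.8]
width: 0.0542
```

```bash
python3 - <<'E'
from h import *
to(.636,-.262,.2)
crop("side",(180,60,380,220),3,"pics/b3.png")
crop("top",(320,120,470,270),4,"pics/b4.png")
E
```

```text
t 11.6 pos [0.5875 0.0315 0.2338] w 0.0542 F [ 2.3 -0.2 -4.8] yaw -88.3 tilt 14.3 tool delta [ 0.2948 -0.0305  0.0424] rows 5
```

>>> {"api": "send_rows", "payload": {
  "increments": [
    [0.4, 0.03, -0.003, 0, 0],
    [0.4, 0.05, -0.006, 0.008, 0],
    [0.4, 0.055, -0.006, 0.008, 0],
    [0.4, 0.055, -0.006, 0.008, 0],
    [0.4, 0.055, -0.006, 0.009, 0],
    [0.4, 0.043, -0.004, 0.009, 0],
    [0.4, 0, 0, 0, 0],
    [0.4, 0, 0, 0, 0]
  ]
}}

```text
clock: 12.7
position: [0.6378, -0.2542, 0.1997]
ee_rot: [-0.092, 0.711, -0.692, 0.086]
contact_force: [0.8, 0.8, -4.2]
width: 0.0542
```

```bash
python3 - <<'E'
from h import *
to(.637,-.256,.021)
E
```

```text
t 12.7 pos [ 0.6378 -0.2542  0.1997] w 0.0542 F [ 0.8  0.8 -4.2] yaw -88.4 tilt 14.48 tool delta [0.0026 0.0455 0.1728] rows 3
```

>>> {"api": "send_rows", "payload": {
  "increments": [
    [0.4, 0.0016, 0.0125, 0.05, 0],
    [0.4, 0, 0.0125, 0.05, 0],
    [0.4, 0, 0.0105, 0.04, 0],
    [0.4, 0, 0.005, 0.019, 0],
    [0.4, 0, 0.002, 0.008, 0],
    [0.4, 0, 0.001, 0.004, 0],
    [0.4, 0, 0, 0, 0]
  ]
}}

```text
clock: 13.58
position: [0.6426, -0.2573, 0.0278]
ee_rot: [-0.093, 0.711, -0.691, 0.091]
contact_force: [-0.1, 0.2, -4.1]
width: 0.0539
```

```bash
python3 - <<'E'
from h import *
to(.637,-.256,.021)
crop("side",(180,60,380,220),3,"pics/b5.png")
E
```

```text
t 13.57 pos [ 0.6426 -0.2573  0.0278] w 0.0539 F [-0.1  0.2 -4.1] yaw -88.3 tilt 14.94 tool delta [-0.0015  0.0071  0.0052] rows 1
```

>>> {"api": "send_rows", "payload": {
  "increments": [
    [0.4, 0, 0.006, 0.003, 0],
    [0.4, 0, 0.001, 0.002, 0],
    [0.4, 0, 0, 0, 0],
    [0.4, 0, 0, 0, 0]
  ]
}}

```text
clock: 14.12
position: [0.64, -0.2585, 0.0254]
ee_rot: [-0.095, 0.71, -0.691, 0.095]
contact_force: [-0.1, 3.2, 11.2]
width: 0.054
```

```bash
python3 - <<'E'
from h import *
to(.637,-.256,.021)
E
```

```text
t 14.12 pos [ 0.64   -0.2585  0.0254] w 0.054 F [-0.1  3.2 11.2] yaw -88.5 tilt 15.4 tool delta [-0.0026  0.004   0.0035] rows 1
```

Contact (11 N). Release, and back off upward.

>>> {"api": "send_rows", "payload": {
  "increments": [
    [0.4, 0, 0, -0.001, 0],
    [1, 0, 0, 0, 0],
    [1, 0, 0, 0, 0],
    [1, 0, 0, 0, 0],
    [1, 0, -0.013, -0.05, 0],
    [1, 0, -0.013, -0.05, 0],
    [1, 0, -0.013, -0.05, 0],
    [1, 0, 0, 0, 0]
  ]
}}

```text
clock: 15.12
position: [0.6383, -0.2594, 0.1821]
ee_rot: [-0.094, 0.711, -0.69, 0.096]
contact_force: [0.5, -0.2, -0.3]
width: 0.0858
```

```bash
python3 - <<'E'
from h import *
to(.447,-.23,.2)
crop("side",(180,60,380,220),3,"pics/b6.png")
i=crop("top",(320,120,470,290),3.5,"pics/b7.png")
E
```

```text
t 15.12 pos [ 0.6383 -0.2594  0.1821] w 0.0858 F [ 0.5 -0.2 -0.3] yaw -88.4 tilt 15.4 tool delta [-0.0347  0.1787 -0.068 ] rows 4
```

>>> {"api": "send_rows", "payload": {
  "increments": [
    [1, -0.008, 0.03, -0.015, 0],
    [1, -0.008, 0.045, -0.01, 0],
    [1, -0.008, 0.05, 0.0, 0],
    [1, -0.008, 0.05, 0.0, 0],
    [1, 0, 0, 0, 0.13],
    [1, 0, 0, 0, 0.13],
    [1, 0, 0, 0, 0.13],
    [1, 0, 0, 0, 0]
  ]
}}

```text
clock: 16.23
position: [0.458, -0.2298, 0.1535]
ee_rot: [0.108, -0.564, 0.816, -0.069]
contact_force: [-0.8, -0.3, -0.6]
width: 0.0854
```

```bash
python3 - <<'E'
from h import *
to(.451,-.2285,.1)
to(.451,-.2285,.03)
crop("side",(180,60,380,220),3,"pics/b8.png")
E
```

```text
t 16.23 pos [ 0.458  -0.2298  0.1535] w 0.0854 F [-0.8 -0.3 -0.6] yaw -110.0 tilt 14.69 tool delta [0.0064 0.0193 0.05  ] rows 1
t 16.23 pos [ 0.458  -0.2298  0.1535] w 0.0854 F [-0.8 -0.3 -0.6] yaw -110.0 tilt 14.69 tool delta [0.0133 0.0356 0.1177] rows 3
```

>>> {"api": "send_rows", "payload": {
  "increments": [
    [1, 0.0064, 0.0193, 0.045, 0],
    [1, 0, 0, 0, 0]
  ]
}}

```text
clock: 16.52
position: [0.4477, -0.2265, 0.1031]
ee_rot: [0.107, -0.564, 0.816, -0.066]
contact_force: [0.3, -0.2, 0.2]
width: 0.0857
```

```bash
python3 - <<'E'
from h import *
to(.451,-.2285,.03)
crop("side",(280,100,400,240),4,"pics/b9.png")
E
```

```text
t 16.52 pos [ 0.4477 -0.2265  0.1031] w 0.0857 F [ 0.3 -0.2  0.2] yaw -110.0 tilt 14.44 tool delta [0.0081 0.013  0.0716] rows 2
```

```bash
python3 - <<'E'
from h import *
s,R=st();p=s["position"]
cv=lambda P:((proj("side",P)-[280,100])*4).round(0)
for sg in(-1,1):
    for d in(.0427,.057):
        f=p+sg*d*R[:,0]; print(sg,d,f.round(3),"img",cv(f),"drop to .06",cv([f[0],f[1],.06]))
print("tcp",cv(p))
a=np.radians(-20.7);L=np.array([np.cos(a),np.sin(a)]);W=np.array([-L[1],L[0]])
c=np.array([.4463,-.2293])
for i,j in((1,1),(-1,1),(-1,-1),(1,-1)): q=c+i*.065*L+j*.033*W; print("corner",q.round(3),cv([*q,.06]))
E
```

```text
-1 0.0427 [ 0.464 -0.188  0.11 ] img [208. 348.] drop to .06 [204. 399.]
-1 0.057 [ 0.469 -0.175  0.111] img [194. 352.] drop to .06 [190. 405.]
1 0.0427 [ 0.435 -0.268  0.101] img [292. 321.] drop to .06 [288. 363.]
1 0.057 [ 0.43  -0.282  0.1  ] img [306. 317.] drop to .06 [301. 357.]
tcp [251. 334.]
corner [ 0.519 -0.221] [169. 355.]
corner [ 0.397 -0.175] [270. 438.]
corner [ 0.374 -0.237] [336. 409.]
corner [ 0.495 -0.283] [233. 329.]
```

```bash
python3 - <<'E'
from h import *
to(.450,-.224,.032)
E
```

```text
t 16.57 pos [ 0.4498 -0.2283  0.1053] w 0.0855 F [0.6 0.5 0.5] yaw -110.0 tilt 14.68 tool delta [0.0032 0.0184 0.071 ] rows 2
```

>>> {"api": "send_rows", "payload": {
  "increments": [
    [1, 0.0032, 0.0094, 0.02, 0],
    [1, 0, 0.005, 0.025, 0],
    [1, 0, 0.004, 0.025, 0],
    [1, 0, 0, 0, 0]
  ]
}}

```text
clock: 17.08
position: [0.4517, -0.2254, 0.0344]
ee_rot: [0.108, -0.564, 0.816, -0.07]
contact_force: [0.1, 0.4, -0.2]
width: 0.0859
```

```bash
python3 - <<'E'
from h import *
to(.450,-.224,.032)
crop("side",(280,100,400,240),4,"pics/b10.png")
E
```

```text
t 17.07 pos [ 0.4517 -0.2254  0.0344] w 0.0859 F [ 0.1  0.4 -0.2] yaw -110.0 tilt 14.84 tool delta [-0.0005  0.0026  0.0019] rows 1
```

Both fingers straddle the tin with no contact. Close and lift.

>>> {"api": "send_rows", "payload": {
  "increments": [
    [0.5, 0, 0, 0, 0],
    [0.5, 0, 0, 0, 0],
    [0.5, 0, 0, 0, 0],
    [0.5, 0, 0, 0, 0],
    [0.5, 0, -0.007, -0.03, 0],
    [0.5, 0, -0.012, -0.05, 0],
    [0.5, 0, -0.012, -0.05, 0],
    [0.5, 0, -0.01, -0.04, 0]
  ]
}}

```text
clock: 18.12
position: [0.4447, -0.2416, 0.212]
ee_rot: [0.109, -0.564, 0.816, -0.073]
contact_force: [0.4, -0.9, -0.4]
width: 0.0657
```

>>> {"api": "send_rows", "payload": {
  "increments": [
    [0.5, 0, 0, 0, -0.13],
    [0.5, 0, 0, 0, -0.13],
    [0.5, 0, 0, 0, -0.13],
    [0.5, 0, 0, 0, 0]
  ]
}}

```text
clock: 18.62
position: [0.4445, -0.2411, 0.2094]
ee_rot: [-0.093, 0.711, -0.691, 0.091]
contact_force: [0.0, 0.1, -0.9]
width: 0.0655
```

```bash
python3 - <<'E'
from h import *
to(.593,.031,.2)
crop("side",(240,40,400,200),3.7,"pics/b11.png")
E
```

```text
t 18.62 pos [ 0.4445 -0.2411  0.2094] w 0.0655 F [ 0.   0.1 -0.9] yaw -88.4 tilt 14.91 tool delta [-0.2679 -0.1482  0.0489] rows 6
```

>>> {"api": "send_rows", "payload": {
  "increments": [
    [0.5, -0.02, -0.012, 0.0, 0],
    [0.5, -0.04, -0.023, 0, 0],
    [0.5, -0.048, -0.027, 0.008, 0],
    [0.5, -0.05, -0.028, 0.01, 0],
    [0.5, -0.05, -0.028, 0.01, 0],
    [0.5, -0.04, -0.02, 0.01, 0],
    [0.5, -0.02, -0.01, 0.01, 0],
    [0.5, 0, 0, 0, 0]
  ]
}}

```text
clock: 19.68
position: [0.5923, 0.0329, 0.1994]
ee_rot: [-0.092, 0.712, -0.691, 0.09]
contact_force: [-0.6, -0.5, -1.6]
width: 0.0656
```

>>> {"api": "send_rows", "payload": {
  "increments": [
    [0.5, 0, 0, 0, 0],
    [0.5, 0, 0, 0, 0]
  ]
}}

```text
clock: 19.92
position: [0.592, 0.0301, 0.2004]
ee_rot: [-0.093, 0.711, -0.692, 0.091]
contact_force: [-0.9, -0.2, -1.5]
width: 0.0657
```

```bash
python3 - <<'E'
from h import *
to(.593,.031,.13)
crop("side",(180,80,340,250),3.5,"pics/b12.png")
E
```

```text
t 19.93 pos [0.592  0.0301 0.2004] w 0.0657 F [-0.9 -0.2 -1.5] yaw -88.5 tilt 14.89 tool delta [-0.0009  0.0171  0.0682] rows 2
```

>>> {"api": "send_rows", "payload": {
  "increments": [
    [0.5, 0, 0.009, 0.035, 0],
    [0.5, 0, 0.004, 0.016, 0],
    [0.5, 0, 0.002, 0.008, 0],
    [0.5, 0, 0.001, 0.004, 0],
    [0.5, 0, 0.001, 0.004, 0],
    [0.5, 0, 0, 0, 0],
    [0.5, 0, 0, 0, 0]
  ]
}}

```text
clock: 20.85
position: [0.5937, 0.031, 0.1316]
ee_rot: [-0.093, 0.711, -0.691, 0.091]
contact_force: [-0.5, -1.0, 0.5]
width: 0.0658
```

```bash
python3 - <<'E'
from h import *
to(.593,.031,.13)
crop("side",(180,80,340,250),3.5,"pics/b13.png")
E
```

```text
t 20.85 pos [0.5937 0.031  0.1316] w 0.0658 F [-0.5 -1.   0.5] yaw -88.3 tilt 14.96 tool delta [-0.      0.001   0.0013] rows 1
```

>>> {"api": "send_rows", "payload": {
  "increments": [
    [1, 0, 0, 0, 0],
    [1, 0, 0, 0, 0],
    [1, 0, 0, 0, 0],
    [1, 0, -0.008, -0.03, 0],
    [1, 0, -0.015, -0.055, 0],
    [1, 0, -0.015, -0.06, 0],
    [1, 0, -0.015, -0.06, 0],
    [1, 0, 0, 0, 0]
  ]
}}

```text
clock: 21.9
position: [0.5946, 0.0312, 0.3498]
ee_rot: [-0.097, 0.711, -0.69, 0.095]
contact_force: [0.1, 0.5, -0.2]
width: 0.0855
```

```bash
python3 - <<'E'
from h import *
to(.593,.031,.13)
crop("side",(180,80,340,250),3.5,"pics/b14.png")
crop("top",(180,100,340,260),3.5,"pics/b15.png")
print(st()[0]["qpos"].round(3),st()[1].round(3))
E
```

```text
t 21.9 pos [0.5946 0.0312 0.3498] w 0.0855 F [ 0.1  0.5 -0.2] yaw -88.3 tilt 15.64 tool delta [-2.000e-04  6.080e-02  2.112e-01] rows 4
[-0.082  0.117  1.469  0.029  1.296  1.456] [[ 0.029 -0.966  0.257]
 [-1.    -0.028  0.007]
 [ 0.001 -0.258 -0.966]]
```

```bash
cat > sim.py <<'E'
from kin import *
# predict joint path for list of world waypoints / rolls from state q
def path(q,segs,n=10):
    p,R=fk(q,P)
    for (dp,roll) in segs:
        for k in range(n):
            p=p+np.array(dp)/n; R=R@rz(roll/n)
            q2,e=ik(p,R,q,m=0.0)
            j=np.abs(q2-q).max(); q=q2
        print("p",p.round(3),"q",q.round(2),"err",round(e,4),"lastjump",round(j,3))
    return q
E
python3 - <<'E'
from sim import *
from h import st
q=st()[0]["qpos"]
path(q,[((0,0,0),-.84),((-.14,.3,.05),0),((-.15,.3,.05),0),((.1,.2,.0),0)])
s,R=st()
R2=R@rz(-.84)
print((R2.T@[-.29,.6,.1]).round(4),(R2.T@[.12,.25,.05]).round(4))
E
```

```text
p [0.592 0.031 0.343] q [-0.08  0.12  1.47  0.03  1.3   0.62] err 0.0 lastjump 0.084
p [0.452 0.331 0.393] q [ 0.6   0.09  1.38 -0.14  1.45  1.3 ] err 0.0 lastjump 0.069
p [0.302 0.631 0.443] q [ 1.15  0.39  0.86 -0.24  1.77  1.79] err 0.0 lastjump 0.08
p [0.402 0.831 0.443] q [ 1.14  0.76  0.22 -0.25  1.89  1.71] err 0.1618 lastjump 0.047
[-0.5828 -0.2942 -0.1672] [-0.0634 -0.2741 -0.0157]
```

>>> {"api": "send_rows", "payload": {
  "increments": [
    [1, 0, 0, 0, -0.168],
    [1, 0, 0, 0, -0.168],
    [1, 0, 0, 0, -0.168],
    [1, 0, 0, 0, -0.168],
    [1, 0, 0, 0, -0.168],
    [1, 0, 0, 0, 0]
  ]
}}

```text
clock: 22.75
position: [0.5908, 0.0314, 0.34]
ee_rot: [-0.047, 0.931, -0.342, 0.118]
contact_force: [0.1, -1.0, 0.7]
width: 0.0854
```

>>> {"api": "send_rows", "payload": {
  "increments": [
    [1, -0.0486, -0.0245, -0.0139, 0],
    [1, -0.0486, -0.0245, -0.0139, 0],
    [1, -0.0486, -0.0245, -0.0139, 0],
    [1, -0.0486, -0.0245, -0.0139, 0],
    [1, -0.0486, -0.0245, -0.0139, 0],
    [1, -0.0486, -0.0245, -0.0139, 0],
    [1, -0.0486, -0.0245, -0.0139, 0],
    [1, -0.0486, -0.0245, -0.0139, 0]
  ]
}}

```text
clock: 23.75
position: [0.3969, 0.4327, 0.408]
ee_rot: [-0.047, 0.931, -0.342, 0.12]
contact_force: [1.8, -0.1, -0.4]
width: 0.0854
```

>>> {"api": "send_rows", "payload": {
  "increments": [
    [1, -0.0486, -0.0245, -0.0139, 0],
    [1, -0.0486, -0.0245, -0.0139, 0],
    [1, -0.0486, -0.0245, -0.0139, 0],
    [1, -0.0486, -0.0245, -0.0139, 0],
    [1, 0, 0, 0, 0]
  ]
}}

```text
clock: 24.38
position: [0.2992, 0.6352, 0.4387]
ee_rot: [-0.046, 0.932, -0.34, 0.119]
contact_force: [-0.0, -0.0, -0.9]
width: 0.0856
```

```bash
python3 - <<'E'
from h import *
to(.3,.63,.44)
s,R=st();print(s["qpos"].round(3),R.round(3)); e=np.array([np.cos(1.12)*.8,np.sin(1.12)*.8,.6]);print((R.T@e*.06).round(4))
E
```

```text
t 24.38 pos [0.2992 0.6352 0.4387] w 0.0856 F [-0.  -0.  -0.9] yaw -41.0 tilt 14.7 tool delta [ 0.0042  0.0033 -0.0011] rows 1
[ 1.151  0.397  0.857 -0.236  1.771  1.79 ] [[ 0.741 -0.622  0.254]
 [-0.644 -0.765  0.005]
 [ 0.191 -0.167 -0.967]]
[-0.0055 -0.0521 -0.0293]
```

>>> {"api": "send_rows", "payload": {
  "increments": [
    [1, -0.0055, -0.052, -0.029, 0],
    [1, -0.0055, -0.052, -0.029, 0],
    [1, -0.0055, -0.052, -0.029, 0],
    [1, -0.0055, -0.052, -0.029, 0],
    [1, -0.0055, -0.052, -0.029, 0],
    [1, -0.0055, -0.052, -0.029, 0],
    [1, -0.0055, -0.052, -0.029, 0],
    [1, -0.0055, -0.052, -0.029, 0]
  ]
}}

```text
clock: 25.38
position: [0.3812, 0.7624, 0.5495]
ee_rot: [-0.164, 0.921, -0.323, 0.143]
contact_force: [-0.3, 0.0, 0.1]
width: 0.0852
```

```bash
cat >> h.py <<'E'
def tl(az=None,el=.5,m=.06):
    s,R=st();d=R[:,2];print("t",round(s["clock"],2),"p",s["position"].round(3),"q",s["qpos"].round(3),"tau",np.degrees(np.arccos(-d[2])).round(1),"beta",np.degrees(np.arctan2(d[1],d[0])).round(1),"xz",R[2,0].round(3),"F",s["contact_force"].round(1))
    if az is not None:
        e=np.array([np.cos(az)*np.cos(el),np.sin(az)*np.cos(el),np.sin(el)]);print("push",(R.T@e*m).round(4))
E
python3 - <<'E'
from h import *
tl(1.12,.6)
E
```

```text
t 25.38 p [0.381 0.762 0.549] q [ 1.131  0.628  0.221 -0.264  1.915  1.669] tau 25.1 beta 29.5 xz 0.158 F [-0.3  0.   0.1]
push [-0.0071 -0.0581 -0.0134]
```

>>> {"api": "send_rows", "payload": {
  "increments": [
    [1, -0.0071, -0.058, -0.012, 0],
    [1, -0.0071, -0.058, -0.012, 0],
    [1, -0.0071, -0.058, -0.012, 0],
    [1, -0.0071, -0.058, -0.01, 0],
    [1, -0.0071, -0.058, -0.008, 0],
    [1, -0.0071, -0.058, -0.006, 0],
    [1, -0.0071, -0.058, -0.004, 0],
    [1, -0.0071, -0.058, -0.002, 0]
  ]
}}

```text
clock: 26.38
position: [0.4507, 0.8689, 0.5902]
ee_rot: [-0.32, 0.885, -0.291, 0.173]
contact_force: [0.2, 0.4, -0.3]
width: 0.0855
```

```bash
python3 - <<'E'
from h import *
tl(1.12,.6)
E
```

```text
t 26.38 p [0.451 0.869 0.59 ] q [ 1.108  0.656  0.221 -0.235  1.551  1.661] tau 42.6 beta 43.4 xz 0.119 F [ 0.2  0.4 -0.3]
push [-0.0073 -0.0592  0.0064]
```

>>> {"api": "send_rows", "payload": {
  "increments": [
    [1, -0.0073, -0.059, 0.004, 0],
    [1, -0.0073, -0.059, 0.006, 0],
    [1, -0.0073, -0.059, 0.008, 0],
    [1, -0.0073, -0.059, 0.01, 0],
    [1, -0.0073, -0.059, 0.012, 0],
    [1, -0.0073, -0.059, 0.014, 0]
  ]
}}

```text
clock: 27.12
position: [0.4963, 0.9464, 0.6316]
ee_rot: [-0.435, 0.84, -0.262, 0.193]
contact_force: [0.1, 0.8, -0.4]
width: 0.0854
```

```bash
python3 - <<'E'
from h import *
tl(1.12,.6)
E
```

```text
t 27.12 p [0.496 0.946 0.632] q [ 1.091  0.692  0.221 -0.21   1.256  1.654] tau 56.8 beta 48.8 xz 0.097 F [ 0.1  0.8 -0.4]
push [-0.0068 -0.0556  0.0214]
```

```bash
python3 - <<'E'
from sim import *
from h import st
s,R=st();q=s["qpos"];d=R[:,2]
print(np.linalg.norm(fk(q,P)[0]-s["position"]))
r1=np.arctan2(-R[2,0],R[2,1]);print("roll",r1, (R@rz(r1)).round(3))
p0=s["position"]
def go(a,b): return tuple(np.array(b)-np.array(a))
W=[(.8,.3,.45),(.62,.05,.40),(.5,.12,.35)]
segs=[((0,0,0),r1 if abs(r1)<1.6 else r1-np.sign(r1)*np.pi)];a=p0
for b in W: segs.append((go(a,b),0)); a=b
segs.append(((0,0,0),np.pi))
g=.019*d
for c in [(.5945,.354),(.488,.2495),(.443,.385)]:
    b=np.r_[c,.06]+g+[0,0,.12]; segs.append((go(a,b),0)); segs.append(((0,0,-.12),0)); segs.append(((0,0,.12),0)); a=b
b=(.6,.05,.28); segs.append((go(a,b),0)); segs.append(((0,0,0),-2.4))
path(q,segs)
E
```

```text
0.0004360264872556842
roll -3.0258501816582313 [[-0.752  0.361  0.552]
 [ 0.659  0.411  0.63 ]
 [ 0.     0.837 -0.547]]
p [0.497 0.947 0.632] q [ 1.09  0.69  0.22 -0.21  1.26  1.77] err 0.0 lastjump 0.012
p [0.8  0.3  0.45] q [0.   0.29 1.35 0.89 0.94 0.38] err 0.0 lastjump 0.121
p [0.62 0.05 0.4 ] q [-0.56  0.09  1.73  1.03  1.3  -0.13] err 0.0 lastjump 0.067
p [0.5  0.12 0.35] q [-0.57 -0.09  2.05  1.06  1.24 -0.26] err 0.0 lastjump 0.03
p [0.5  0.12 0.35] q [-0.63 -0.07  2.11  1.15  1.27  2.7 ] err 0.1 lastjump 0.13
p [0.605 0.366 0.17 ] q [0.16 0.32 2.13 1.85 0.59 2.38] err 0.0 lastjump 0.108
p [0.605 0.366 0.05 ] q [0.16 0.57 2.24 2.25 0.76 1.88] err 0.0 lastjump 0.04
p [0.605 0.366 0.17 ] q [0.16 0.32 2.13 1.85 0.59 2.38] err 0.0 lastjump 0.06
p [0.499 0.262 0.17 ] q [-0.13  0.18  2.39  1.71  0.78  2.26] err 0.0 lastjump 0.039
p [0.499 0.262 0.05 ] q [-0.13  0.55  2.54  2.14  0.97  1.62] err 0.0 lastjump 0.057
p [0.499 0.262 0.17 ] q [-0.13  0.18  2.39  1.71  0.78  2.26] err 0.0 lastjump 0.068
p [0.454 0.397 0.17 ] q [0.35 0.19 2.38 2.25 0.54 2.1 ] err 0.0 lastjump 0.064
p [0.454 0.397 0.05 ] q [0.35 0.55 2.53 2.62 0.94 1.6 ] err 0.0 lastjump 0.046
p [0.454 0.397 0.17 ] q [0.35 0.19 2.38 2.25 0.54 2.1 ] err 0.0 lastjump 0.07
p [0.6  0.05 0.28] q [-0.58  0.18  1.97  1.13  1.17  2.7 ] err 0.0035 lastjump 0.065
p [0.6  0.05 0.28] q [-0.58  0.17  1.97  1.12  1.17  0.31] err 0.0 lastjump 0.24
```

```bash
python3 - <<'E'
from sim import *
from h import st
s,R=st();q=s["qpos"];d=R[:,2]
r1=.1157
p0=s["position"]
def go(a,b): return tuple(np.array(b)-np.array(a))
g=.019*d
B=np.array([.488,.2495,.06])+g; h=B-.12*d
W=[(.8,.3,.45),(.58,.1,.40),(.5,.2,.3),h]
segs=[((0,0,0),r1)];a=p0
for b in W: segs.append((go(a,b),0)); a=b
segs.append(((0,0,0),np.pi)); segs.append((go(h,B),0)); 
path(q,segs)
R2=R@rz(r1);a=p0
for b in W: v=R2.T@(np.array(b)-a); n=int(np.ceil(np.linalg.norm(v)/.06)); print(n,(v/n).round(4)); a=np.array(b)
E
```

```text
p [0.497 0.947 0.632] q [ 1.09  0.69  0.22 -0.21  1.26  1.77] err 0.0 lastjump 0.012
p [0.8  0.3  0.45] q [0.   0.29 1.35 0.89 0.94 0.38] err 0.0 lastjump 0.121
p [0.58 0.1  0.4 ] q [-0.5   0.    1.83  1.04  1.25 -0.11] err 0.0 lastjump 0.069
p [0.5 0.2 0.3] q [-0.33 -0.06  2.17  1.19  0.99 -0.3 ] err 0.0 lastjump 0.032
p [0.433 0.186 0.116] q [-0.49  0.3   2.61  1.65  0.96 -1.29] err 0.0 lastjump 0.14
p [0.433 0.186 0.116] q [-0.49  0.3   2.61  1.65  0.96  1.85] err 0.0 lastjump 0.314
p [0.499 0.262 0.05 ] q [-0.13  0.55  2.54  2.14  0.97  1.62] err 0.0 lastjump 0.035
13 [ 0.0503  0.0237 -0.0108]
6 [-0.0056  0.0339 -0.0367]
3 [-0.042   0.0238  0.0245]
4 [-0.0104  0.0462  0.0137]
```

>>> {"api": "send_rows", "payload": {
  "increments": [
    [1, 0, 0, 0, 0.116],
    [1, 0.0503, 0.0237, -0.0108, 0],
    [1, 0.0503, 0.0237, -0.0108, 0],
    [1, 0.0503, 0.0237, -0.0108, 0],
    [1, 0.0503, 0.0237, -0.0108, 0],
    [1, 0.0503, 0.0237, -0.0108, 0],
    [1, 0.0503, 0.0237, -0.0108, 0],
    [1, 0.0503, 0.0237, -0.0108, 0]
  ]
}}

```text
clock: 28.12
position: [0.6588, 0.598, 0.535]
ee_rot: [-0.445, 0.823, -0.31, 0.168]
contact_force: [0.0, 0.4, 0.2]
width: 0.0854
```

>>> {"api": "send_rows", "payload": {
  "increments": [
    [1, 0.0503, 0.0237, -0.0108, 0],
    [1, 0.0503, 0.0237, -0.0108, 0],
    [1, 0.0503, 0.0237, -0.0108, 0],
    [1, 0.0503, 0.0237, -0.0108, 0],
    [1, 0.0503, 0.0237, -0.0108, 0],
    [1, 0.0503, 0.0237, -0.0108, 0]
  ]
}}

```text
clock: 28.88
position: [0.7988, 0.2996, 0.4517]
ee_rot: [-0.444, 0.824, -0.31, 0.169]
contact_force: [0.1, -0.1, -0.2]
width: 0.0855
```

```bash
python3 - <<'E'
from h import *
tl()
s,R=st();a=s["position"]
for b in [(.58,.1,.40),(.5,.2,.3)]: v=R.T@(np.array(b)-a); n=int(np.ceil(np.linalg.norm(v)/.06)); print(n,(v/n).round(4)); a=np.array(b)
E
```

```text
t 28.88 p [0.799 0.3   0.452] q [0.002 0.292 1.345 0.887 0.94  0.387] tau 56.8 beta 48.6 xz 0.002 F [ 0.1 -0.1 -0.2]
6 [-0.0055  0.0341 -0.0363]
3 [-0.0421  0.0237  0.0244]
```

Model and controller agree. Continue.

>>> {"api": "send_rows", "payload": {
  "increments": [
    [1, -0.0055, 0.0341, -0.0363, 0],
    [1, -0.0055, 0.0341, -0.0363, 0],
    [1, -0.0055, 0.0341, -0.0363, 0],
    [1, -0.0055, 0.0341, -0.0363, 0],
    [1, -0.0055, 0.0341, -0.0363, 0],
    [1, -0.0055, 0.0341, -0.0363, 0]
  ]
}}

```text
clock: 29.62
position: [0.5782, 0.101, 0.3999]
ee_rot: [-0.443, 0.824, -0.31, 0.169]
contact_force: [-0.2, -1.3, -0.2]
width: 0.0854
```

>>> {"api": "send_rows", "payload": {
  "increments": [
    [1, -0.0421, 0.0237, 0.0244, 0],
    [1, -0.0421, 0.0237, 0.0244, 0],
    [1, -0.0421, 0.0237, 0.0244, 0],
    [1, 0, 0, 0, 0]
  ]
}}

```text
clock: 30.12
position: [0.494, 0.2044, 0.2964]
ee_rot: [-0.444, 0.825, -0.31, 0.164]
contact_force: [0.6, 0.7, -0.1]
width: 0.0854
```

```bash
python3 - <<'E'
from h import *
tl()
s,R=st();a=s["position"];d=R[:,2]
h=np.array([.488,.2495,.06])+.019*d-.12*d
v=R.T@(h-a);print(v.round(4),h.round(3))
cv2.imwrite("pics/c1.png",manip.get_image("side")[:,:,::-1])
cv2.imwrite("pics/c2.png",manip.get_image("top")[:,:,::-1])
E
```

```text
t 30.12 p [0.494 0.204 0.296] q [-0.322 -0.069  2.176  1.186  0.981 -0.293] tau 56.5 beta 49.1 xz -0.004 F [ 0.6  0.7 -0.1]
[-0.0331  0.1805  0.0548] [0.433 0.186 0.116]
```

>>> {"api": "send_rows", "payload": {
  "increments": [
    [1, -0.0083, 0.0451, 0.0137, 0],
    [1, -0.0083, 0.0451, 0.0137, 0],
    [1, -0.0083, 0.0451, 0.0137, 0],
    [1, -0.0083, 0.0451, 0.0137, 0],
    [1, 0, 0, 0, 0.1848],
    [1, 0, 0, 0, 0.1848],
    [1, 0, 0, 0, 0.1848],
    [1, 0, 0, 0, 0.1848]
  ],
  "squeeze": 30
}}

```text
clock: 31.22
position: [0.4441, 0.1817, 0.1236]
ee_rot: [-0.475, 0.654, -0.588, -0.004]
contact_force: [0.1, 0.0, 0.7]
width: 0.0854
```

>>> {"api": "send_rows", "payload": {
  "increments": [
    [1, 0, 0, 0, 0.1848],
    [1, 0, 0, 0, 0.1848],
    [1, 0, 0, 0, 0.1848],
    [1, 0, 0, 0, 0.1848],
    [1, 0, 0, 0, 0.1848],
    [1, 0, 0, 0, 0.1848],
    [1, 0, 0, 0, 0.1848],
    [1, 0, 0, 0, 0.1848]
  ]
}}

```text
clock: 32.22
position: [0.4441, 0.1817, 0.1237]
ee_rot: [0.349, -0.088, 0.875, 0.323]
contact_force: [-0.2, 0.1, 0.3]
width: 0.085
```

>>> {"api": "send_rows", "payload": {
  "increments": [
    [1, 0, 0, 0, 0.1848],
    [1, 0, 0, 0, 0.1848],
    [1, 0, 0, 0, 0.1848],
    [1, 0, 0, 0, 0.1848],
    [1, 0, 0, 0, 0.1848],
    [1, 0, 0, 0, 0]
  ]
}}

```text
clock: 32.98
position: [0.4436, 0.1821, 0.1237]
ee_rot: [0.17, 0.309, 0.824, 0.444]
contact_force: [0.5, -0.4, 0.2]
width: 0.0851
```

```bash
python3 - <<'E'
from h import *
tl()
s,R=st();a=s["position"];d=R[:,2]
h=np.array([.488,.2495,.06])+.019*d
v=R.T@(h-a);print(v.round(4),h.round(3))
crop("side",(130,180,320,360),3.3,"pics/c3.png")
crop("top",(90,130,300,320),3.3,"pics/c4.png")
E
```

```text
t 32.98 p [0.444 0.182 0.124] q [-0.475  0.271  2.569  1.612  0.946  1.927] tau 56.8 beta 48.5 xz -0.006 F [ 0.5 -0.4  0.2]
[ 0.0114 -0.0094  0.1208] [0.499 0.261 0.05 ]
```

>>> {"api": "send_rows", "payload": {
  "increments": [
    [1, 0.0114, -0.0094, 0, 0],
    [1, 0, 0, 0.04, 0],
    [1, 0, 0, 0.02, 0],
    [1, 0, 0, 0, 0],
    [1, 0, 0, 0, 0]
  ]
}}

```text
clock: 33.7
position: [0.462, 0.2252, 0.0827]
ee_rot: [0.168, 0.309, 0.824, 0.445]
contact_force: [-0.5, 0.1, 0.8]
width: 0.0853
```

```bash
python3 - <<'E'
from h import *
tl()
s,R=st();a=s["position"];d=R[:,2]
h=np.array([.488,.2495,.06])+.019*d
v=R.T@(h-a);print(v.round(4),h.round(3))
crop("side",(180,220,300,340),5,"pics/c5.png")
crop("top",(130,180,260,310),4.6,"pics/c6.png")
for n,o,k in(("side",(180,220),5),("top",(130,180),4.6)):
  for sg in(-1,1):
    for w in(.0427,.057): print(n,sg,w,((proj(n,a+sg*w*R[:,0])-o)*k).round(0))
E
```

```text
t 33.7 p [0.462 0.225 0.083] q [-0.284  0.435  2.596  1.936  0.947  1.693] tau 56.7 beta 48.8 xz -0.001 F [-0.5  0.1  0.8]
[-0.0036  0.0004  0.061 ] [0.498 0.261 0.05 ]
side -1 0.0427 [335. 192.]
side -1 0.057 [330. 174.]
side 1 0.0427 [363. 303.]
side 1 0.057 [369. 323.]
top -1 0.0427 [289. 257.]
top -1 0.057 [306. 239.]
top 1 0.0427 [183. 371.]
top 1 0.057 [165. 390.]
```

>>> {"api": "send_rows", "payload": {
  "increments": [
    [1, -0.0042, 0, 0.02, 0],
    [1, 0, 0, 0.021, 0],
    [1, 0, 0, 0.02, 0],
    [1, 0, 0, 0, 0],
    [0.55, 0, 0, 0, 0],
    [0.55, 0, 0, 0, 0],
    [0.55, 0, 0, 0, 0],
    [0.55, 0, 0, 0, 0]
  ]
}}

```text
clock: 34.8
position: [0.499, 0.2609, 0.0499]
ee_rot: [0.168, 0.31, 0.823, 0.445]
contact_force: [-1.6, -2.6, 5.8]
width: 0.0655
```

```bash
python3 - <<'E'
from h import *
tl();to(.5,.26,.2)
crop("side",(180,220,300,340),5,"pics/c7.png")
E
```

```text
t 34.8 p [0.499 0.261 0.05 ] q [-0.128  0.552  2.539  2.135  0.964  1.621] tau 56.8 beta 48.7 xz -0.0 F [-1.6 -2.6  5.8]
t 34.8 pos [0.499  0.2609 0.0499] w 0.0655 F [-1.6 -2.6  5.8] yaw 138.7 tilt 56.84 tool delta [-0.0014  0.1256 -0.0821] rows 3
```

```bash
cat > pour.py <<'E'
from kin import *
from h import st,back,proj
def geo(R0,phi):
    # R0: tool rot with cup upright
    R=R0@rz(phi); Q=R@R0.T; u=Q@[0,0,1.]
    hor=u[:2]/np.linalg.norm(u[:2])
    dn=np.array([0,0,-1.])-(-u[2])*u; dn/=np.linalg.norm(dn)
    mouth=.024*u; lip=mouth+.0305*dn
    return R,u,np.degrees(np.arctan2(u[1],u[0])),np.degrees(np.arccos(u[2])),lip
if __name__=="__main__":
    s,R=st()
    c=[(512,135),(602,137),(600,302),(512,302)]
    t=[back("top",(90+a/3.3-.35,130+b/3.3-.35),.152)[:2] for a,b in c];print("tin",np.mean(t,0).round(4),[x.round(3) for x in t])
    for ph in(-100,-110,-116,-120,-130,-140,-150,-160):
        r=geo(R,np.radians(ph));print(ph,"dir",r[2].round(0),"tilt",r[3].round(1),"lip",r[4].round(3),"x'",r[0][:,0].round(2))
E
python3 pour.py
```

```text
tin [0.5886 0.0244] [array([0.653, 0.06 ]), array([ 0.652, -0.009]), array([ 0.525, -0.009]), array([0.524, 0.056])]
-100 dir 172.0 tilt 79.8 lip [-0.029  0.004 -0.026] x' [-0.22 -0.52 -0.82]
-110 dir 177.0 tilt 86.6 lip [-0.026  0.001 -0.029] x' [-0.08 -0.61 -0.79]
-116 dir 180.0 tilt 90.5 lip [-0.024  0.    -0.031] x' [ 0.01 -0.66 -0.75]
-120 dir -178.0 tilt 92.9 lip [-0.022 -0.001 -0.032] x' [ 0.06 -0.69 -0.72]
-130 dir -172.0 tilt 98.7 lip [-0.019 -0.003 -0.034] x' [ 0.21 -0.74 -0.64]
-140 dir -165.0 tilt 103.8 lip [-0.016 -0.004 -0.035] x' [ 0.34 -0.77 -0.54]
-150 dir -157.0 tilt 107.9 lip [-0.012 -0.005 -0.036] x' [ 0.47 -0.78 -0.42]
-160 dir -149.0 tilt 111.1 lip [-0.01  -0.006 -0.037] x' [ 0.58 -0.76 -0.29]
```

>>> {"api": "send_rows", "payload": {
  "increments": [
    [0.55, 0, 0.02, -0.0131, 0],
    [0.55, 0, 0.041, -0.0268, 0],
    [0.55, 0, 0.041, -0.0268, 0],
    [0.55, 0, 0.045, -0.0294, 0],
    [0.55, 0, 0, 0, 0]
  ]
}}

```text
clock: 35.48
position: [0.5005, 0.2613, 0.225]
ee_rot: [0.171, 0.307, 0.823, 0.446]
contact_force: [-0.1, -0.5, -1.0]
width: 0.0658
```

>>> {"api": "send_rows", "payload": {
  "increments": [
    [0.55, 0, 0, 0, -0.14],
    [0.55, 0, 0, 0, -0.18],
    [0.55, 0, 0, 0, -0.18],
    [0.55, 0, 0, 0, -0.18],
    [0.55, 0, 0, 0, -0.18],
    [0.55, 0, 0, 0, -0.18],
    [0.55, 0, 0, 0, -0.18],
    [0.55, 0, 0, 0, -0.09]
  ]
}}

```text
clock: 36.48
position: [0.4982, 0.2613, 0.218]
ee_rot: [0.402, -0.257, 0.842, 0.251]
contact_force: [-0.3, -0.7, -0.5]
width: 0.0653
```

```bash
python3 - <<'E'
from h import *
tl();to(.640,.040,.225)
crop("side",(180,100,320,290),3.1,"pics/d1.png")
E
```

```text
t 36.48 p [0.498 0.261 0.218] q [-0.127  0.071  2.308  1.507  0.769  1.232] tau 56.6 beta 48.9 xz -0.807 F [-0.3 -0.7 -0.5]
t 36.48 pos [0.4982 0.2613 0.218 ] w 0.0653 F [-0.3 -0.7 -0.5] yaw -156.9 tilt 56.59 tool delta [-0.0316 -0.2527 -0.0654] rows 5
```

>>> {"api": "send_rows", "payload": {
  "increments": [
    [0.55, -0.003, -0.0213, -0.0094, 0],
    [0.55, -0.0053, -0.042, -0.0109, 0],
    [0.55, -0.0063, -0.05, -0.0129, 0],
    [0.55, -0.0063, -0.05, -0.0129, 0],
    [0.55, -0.0053, -0.0425, -0.011, 0],
    [0.55, -0.0036, -0.03, -0.0072, 0],
    [0.55, -0.0018, -0.0169, -0.002, 0],
    [0.55, 0, 0, 0, 0]
  ]
}}

```text
clock: 37.52
position: [0.6402, 0.0392, 0.2263]
ee_rot: [0.403, -0.256, 0.842, 0.252]
contact_force: [-0.5, 0.4, -0.3]
width: 0.0656
```

```bash
python3 - <<'E'
from h import *
tl();to(.640,.040,.225)
crop("side",(180,100,320,290),3.1,"pics/d2.png")
crop("top",(180,120,340,260),3.7,"pics/d3.png")
E
```

```text
t 37.52 p [0.64  0.039 0.226] q [-0.554  0.299  1.954  1.18   1.103  1.296] tau 56.8 beta 48.9 xz -0.807 F [-0.5  0.4 -0.3]
t 37.52 pos [0.6402 0.0392 0.2263] w 0.0656 F [-0.5  0.4 -0.3] yaw -157.4 tilt 56.76 tool delta [0.001  0.0005 0.0011] rows 1
```

>>> {"api": "send_rows", "payload": {
  "increments": [
    [0.55, 0, 0, 0, -0.18],
    [0.55, 0, 0, 0, -0.18],
    [0.55, 0, 0, 0, -0.18],
    [0.55, 0, 0, 0, -0.15],
    [0.55, 0, 0, 0, -0.1],
    [0.55, 0, 0, 0, 0],
    [0.55, 0, 0, 0, 0],
    [0.55, 0, 0, 0, 0]
  ]
}}

```text
clock: 38.62
position: [0.6399, 0.0399, 0.2276]
ee_rot: [0.469, -0.56, 0.678, 0.077]
contact_force: [-0.3, -0.3, -0.7]
width: 0.0655
```

```bash
python3 - <<'E'
from h import *
tl()
crop("side",(180,100,320,290),3.1,"pics/d4.png")
crop("top",(180,120,340,260),3.7,"pics/d5.png")
E
```

```text
t 38.62 p [0.64  0.04  0.228] q [-0.553  0.297  1.954  1.18   1.103  0.507] tau 56.8 beta 48.9 xz -0.723 F [-0.3 -0.3 -0.7]
```

>>> {"api": "send_rows", "payload": {
  "increments": [
    [0.55, 0, 0, 0, -0.06],
    [0.55, 0, 0, 0, -0.06],
    [0.55, 0, 0, 0, -0.06],
    [0.55, 0, 0, 0, -0.06],
    [0.55, 0, 0, 0, 0],
    [0.55, 0, 0, 0, 0],
    [0.55, 0, 0, 0, 0],
    [0.55, 0, 0, 0, 0]
  ]
}}

```text
clock: 39.72
position: [0.6401, 0.0395, 0.2276]
ee_rot: [-0.475, 0.637, -0.606, -0.02]
contact_force: [0.4, -0.3, -1.6]
width: 0.0654
```

```bash
python3 - <<'E'
from h import *
tl()
crop("side",(180,100,320,290),3.1,"pics/d6.png")
crop("top",(180,120,340,260),3.7,"pics/d7.png")
E
```

```text
t 39.73 p [0.64  0.04  0.228] q [-0.554  0.297  1.953  1.18   1.103  0.266] tau 56.8 beta 48.9 xz -0.602 F [ 0.4 -0.3 -1.6]
```

>>> {"api": "send_rows", "payload": {
  "increments": [
    [0.55, 0, 0, 0, -0.1],
    [0.55, 0, 0, 0, -0.1],
    [0.55, 0, 0, 0, -0.1],
    [0.55, 0, 0, 0, 0],
    [0.55, 0, 0, 0, 0],
    [0.55, 0, 0, 0, 0]
  ]
}}

```text
clock: 40.58
position: [0.6401, 0.0395, 0.2276]
ee_rot: [-0.473, 0.721, -0.504, 0.051]
contact_force: [-0.1, -0.5, -0.6]
width: 0.0656
```

```bash
python3 - <<'E'
from h import *
tl()
crop("top",(180,120,340,260),3.7,"pics/d8.png")
E
```

```text
t 40.58 p [0.64  0.04  0.228] q [-0.554  0.297  1.954  1.18   1.103 -0.033] tau 56.8 beta 48.9 xz -0.403 F [-0.1 -0.5 -0.6]
```

>>> {"api": "send_rows", "payload": {
  "increments": [
    [0.55, 0, 0, 0, 0.166],
    [0.55, 0, 0, 0, 0.166],
    [0.55, 0, 0, 0, 0.166],
    [0.55, 0, 0, 0, 0.166],
    [0.55, 0, 0, 0, 0.166],
    [0.55, 0, 0, 0, 0.166],
    [0.55, 0, 0, 0, 0.166],
    [0.55, 0, 0, 0, 0.168]
  ]
}}

```text
clock: 41.62
position: [0.6401, 0.0395, 0.2276]
ee_rot: [0.403, -0.254, 0.842, 0.253]
contact_force: [-0.1, 0.3, -0.2]
width: 0.0657
```

```bash
python3 - <<'E'
from h import *
tl();to(.468,.2435,.21)
E
```

```text
t 41.62 p [0.64  0.04  0.228] q [-0.554  0.297  1.953  1.18   1.103  1.302] tau 56.8 beta 48.9 xz -0.807 F [-0.1  0.3 -0.2]
t 41.62 pos [0.6401 0.0395 0.2276] w 0.0657 F [-0.1  0.3 -0.2] yaw -157.7 tilt 56.79 tool delta [0.0626 0.2564 0.0434] rows 5
```

>>> {"api": "send_rows", "payload": {
  "increments": [
    [0.55, 0.0104, 0.0427, 0.0072, 0],
    [0.55, 0.0104, 0.0427, 0.0072, 0],
    [0.55, 0.0104, 0.0427, 0.0072, 0],
    [0.55, 0.0104, 0.0427, 0.0072, 0],
    [0.55, 0.0104, 0.0427, 0.0072, 0],
    [0.55, 0.0104, 0.0427, 0.0072, 0]
  ]
}}

```text
clock: 42.38
position: [0.4667, 0.2433, 0.2091]
ee_rot: [0.404, -0.256, 0.842, 0.251]
contact_force: [0.2, 0.5, 0.0]
width: 0.0658
```

>>> {"api": "send_rows", "payload": {
  "increments": [
    [0.55, 0, 0, 0, 0.164],
    [0.55, 0, 0, 0, 0.164],
    [0.55, 0, 0, 0, 0.164],
    [0.55, 0, 0, 0, 0.164],
    [0.55, 0, 0, 0, 0.164],
    [0.55, 0, 0, 0, 0.164],
    [0.55, 0, 0, 0, 0.164],
    [0.55, 0, 0, 0, 0.163]
  ]
}}

```text
clock: 43.38
position: [0.4676, 0.2426, 0.2091]
ee_rot: [0.166, 0.312, 0.822, 0.446]
contact_force: [-0.6, 0.8, -1.0]
width: 0.0656
```

```bash
python3 - <<'E'
from h import *
tl();to(.468,.2435,.056)
crop("side",(150,180,310,350),3.5,"pics/e1.png")
crop("top",(90,150,310,310),3.3,"pics/e2.png")
E
```

```text
t 43.38 p [0.468 0.243 0.209] q [-0.214  0.043  2.382  1.496  0.825  2.477] tau 56.8 beta 48.8 xz 0.006 F [-0.6  0.8 -1. ]
t 43.38 pos [0.4676 0.2426 0.2091] w 0.0656 F [-0.6  0.8 -1. ] yaw 138.6 tilt 56.8 tool delta [-0.0007 -0.1276  0.0847] rows 3
```

>>> {"api": "send_rows", "payload": {
  "increments": [
    [0.55, 0, -0.04, 0.0262, 0],
    [0.55, 0, -0.045, 0.0294, 0],
    [0.55, 0, -0.03, 0.0196, 0],
    [0.55, 0, -0.009, 0.006, 0],
    [0.55, 0, -0.004, 0.0026, 0],
    [0.55, 0, 0, 0, 0],
    [0.55, 0, 0, 0, 0]
  ]
}}

```text
clock: 44.35
position: [0.468, 0.2441, 0.0673]
ee_rot: [0.166, 0.308, 0.823, 0.447]
contact_force: [-0.2, 0.3, -0.1]
width: 0.0654
```

```bash
python3 - <<'E'
from h import *
tl();to(.468,.2435,.050)
crop("side",(150,180,310,350),3.5,"pics/e3.png")
E
```

```text
t 44.35 p [0.468 0.244 0.067] q [-0.213  0.502  2.601  2.05   0.978  1.613] tau 57.0 beta 49.1 xz 0.002 F [-0.2  0.3 -0.1]
t 44.35 pos [0.468  0.2441 0.0673] w 0.0654 F [-0.2  0.3 -0.1] yaw 139.0 tilt 57.03 tool delta [-0.0004 -0.0148  0.009 ] rows 1
```

>>> {"api": "send_rows", "payload": {
  "increments": [
    [0.55, 0, -0.005, 0.0033, 0],
    [0.55, 0, -0.004, 0.0026, 0],
    [0.55, 0, -0.003, 0.002, 0],
    [0.55, 0, 0, 0, 0],
    [0.55, 0, 0, 0, 0]
  ]
}}

```text
clock: 45.02
position: [0.4676, 0.2443, 0.052]
ee_rot: [0.165, 0.309, 0.823, 0.447]
contact_force: [0.0, -0.0, -0.6]
width: 0.0658
```

```bash
python3 - <<'E'
from h import *
tl()
E
```

```text
t 45.02 p [0.468 0.244 0.052] q [-0.213  0.564  2.619  2.094  1.015  1.533] tau 57.0 beta 49.1 xz 0.005 F [ 0.  -0.  -0.6]
```

>>> {"api": "send_rows", "payload": {
  "increments": [
    [0.55, 0, -0.0015, 0.001, 0],
    [0.55, 0, -0.001, 0.0006, 0],
    [0.55, 0, 0, 0, 0],
    [0.55, 0, 0, 0, 0]
  ]
}}

```text
clock: 45.52
position: [0.4679, 0.2444, 0.0498]
ee_rot: [0.166, 0.309, 0.822, 0.448]
contact_force: [-0.5, -1.1, 5.5]
width: 0.0658
```

```bash
python3 - <<'E'
from h import *
tl()
E
```

```text
t 45.52 p [0.468 0.244 0.05 ] q [-0.213  0.576  2.623  2.103  1.024  1.517] tau 57.1 beta 49.1 xz 0.004 F [-0.5 -1.1  5.5]
```

```bash
python3 - <<'E'
from sim import *
from h import st
s,R=st();q=s["qpos"];d=R[:,2];a=s["position"]
C=np.array([.443,.385,.06])+.019*d; h=C-.11*d
segs=[(-.11*d,0),((0,0,.05),0),(h-(a-.11*d+[0,0,.05]),0),(.11*d,0),((0,0,.17),0),((0,0,0),-1.31),(np.array([.640,.040,.226])-C-[0,0,.17],0)]
path(q,segs)
print((R.T@[0,0,.05]).round(4),(R.T@segs[2][0]).round(4))
E
```

```text
p [0.409 0.175 0.109] q [-0.59  0.33  2.67  1.6   0.99  1.75] err 0.0 lastjump 0.064
p [0.409 0.175 0.159] q [-0.59  0.12  2.57  1.39  1.01  2.12] err 0.0 lastjump 0.033
p [0.394 0.328 0.109] q [0.13 0.33 2.67 2.35 0.89 1.7 ] err 0.0 lastjump 0.095
p [0.455 0.397 0.049] q [0.35 0.56 2.53 2.61 0.95 1.61] err 0.0 lastjump 0.018
p [0.455 0.397 0.219] q [0.35 0.08 2.31 1.94 0.45 2.44] err 0.0 lastjump 0.128
p [0.455 0.397 0.219] q [0.35 0.08 2.31 1.94 0.45 1.13] err 0.0 lastjump 0.131
p [0.641 0.04  0.226] q [-0.55  0.3   1.96  1.19  1.11  1.29] err 0.0 lastjump 0.063
[ 0.0002  0.042  -0.0272] [0.1109 0.015  0.1162]
```

>>> {"api": "send_rows", "payload": {
  "increments": [
    [1, 0, 0, 0, 0],
    [1, 0, 0, 0, 0],
    [1, 0, 0, 0, 0],
    [1, 0, 0, -0.03, 0],
    [1, 0, 0, -0.03, 0],
    [1, 0, 0.035, -0.023, 0],
    [1, 0, 0.035, -0.023, 0],
    [1, 0, 0, 0, 0]
  ]
}}

```text
clock: 46.52
position: [0.4356, 0.2059, 0.1637]
ee_rot: [0.17, 0.306, 0.823, 0.448]
contact_force: [0.1, 0.3, 0.0]
width: 0.0856
```

```bash
python3 - <<'E'
from h import *
tl()
s,R=st();d=R[:,2];a=s["position"]
C=np.array([.443,.385,.06])+.019*d
pre=C-.065*d
print(((R.T@(pre+[0,0,.04]-a))/4).round(4), R.T@[0,0,-.04])
crop("side",(130,200,310,370),3.5,"pics/e4.png")
E
```

```text
t 46.52 p [0.436 0.206 0.164] q [-0.407  0.13   2.525  1.539  0.93   2.154] tau 57.3 beta 48.9 xz -0.005 F [0.1 0.3 0. ]
[0.028  0.0057 0.0265] [ 0.00019366 -0.03365424  0.02161839]
```

>>> {"api": "send_rows", "payload": {
  "increments": [
    [1, 0.028, 0.0257, 0.0135, 0],
    [1, 0.028, 0.0057, 0.0265, 0],
    [1, 0.028, -0.0023, 0.0315, 0],
    [1, 0.028, -0.0063, 0.0345, 0],
    [1, 0, 0, 0, 0],
    [1, 0, 0, 0, 0]
  ]
}}

```text
clock: 47.32
position: [0.416, 0.3554, 0.1215]
ee_rot: [0.163, 0.309, 0.823, 0.448]
contact_force: [0.1, -0.9, 0.2]
width: 0.0854
```

```bash
python3 - <<'E'
from h import *
tl()
s,R=st();d=R[:,2];a=s["position"]
C=np.array([.443,.385,.06])+.019*d
print((R.T@(C-.065*d-a)).round(4),(R.T@(C-a)).round(4))
crop("top",(90,190,220,320),4.6,"pics/e6.png")
crop("side",(130,200,310,370),3.5,"pics/e5.png")
E
```

```text
t 47.33 p [0.416 0.355 0.121] q [0.236 0.285 2.565 2.358 0.77  1.824] tau 56.9 beta 49.4 xz 0.008 F [ 0.1 -0.9  0.2]
[-0.0015 -0.0296  0.0211] [-0.0015 -0.0296  0.0861]
```

>>> {"api": "send_rows", "payload": {
  "increments": [
    [1, -0.0015, -0.015, 0.0106, 0],
    [1, 0, -0.0146, 0.0106, 0],
    [1, 0, 0, 0.02, 0],
    [1, 0, 0, 0, 0],
    [1, 0, 0, 0, 0]
  ]
}}

```text
clock: 48.05
position: [0.4304, 0.3676, 0.0768]
ee_rot: [0.166, 0.309, 0.822, 0.449]
contact_force: [-0.2, -0.5, -0.7]
width: 0.085
```

```bash
python3 - <<'E'
from h import *
tl()
s,R=st();d=R[:,2];a=s["position"]
C=np.array([.443,.385,.06])+.019*d
print((R.T@(C-a)).round(4))
crop("top",(90,190,220,320),4.6,"pics/e8.png")
print([((proj("top",x)-[90,190])*4.6).round(0) for x in (a-.013*d,[.443,.385,.06])])
E
```

```text
t 48.05 p [0.43  0.368 0.077] q [0.271 0.467 2.592 2.523 0.93  1.634] tau 57.2 beta 49.1 xz 0.005 F [-0.2 -0.5 -0.7]
[ 0.0018 -0.0025  0.0461]
[array([176., 334.]), array([149., 301.])]
```

>>> {"api": "send_rows", "payload": {
  "increments": [
    [1, 0.0005, -0.0015, 0.02, 0],
    [1, 0, -0.001, 0.016, 0],
    [1, 0, 0, 0.01, 0],
    [1, 0, 0, 0, 0],
    [0.55, 0, 0, 0, 0],
    [0.55, 0, 0, 0, 0],
    [0.55, 0, 0, 0, 0],
    [0.55, 0, 0, 0, 0]
  ]
}}

```text
clock: 49.1
position: [0.4537, 0.3972, 0.0492]
ee_rot: [0.165, 0.309, 0.822, 0.449]
contact_force: [-0.4, -1.1, 2.8]
width: 0.0635
```

```bash
python3 - <<'E'
from h import *
tl();to(.4535,.397,.0497)
crop("side",(130,200,310,370),3.5,"pics/e9.png")
E
```

```text
t 49.1 p [0.454 0.397 0.049] q [0.346 0.559 2.532 2.611 0.954 1.608] tau 57.1 beta 49.3 xz 0.006 F [-0.4 -1.1  2.8]
t 49.1 pos [0.4537 0.3972 0.0492] w 0.0635 F [-0.4 -1.1  2.8] yaw 139.0 tilt 57.15 tool delta [ 0.      0.0002 -0.0005] rows 1
```

>>> {"api": "send_rows", "payload": {
  "increments": [
    [0.55, 0, 0.02, -0.0131, 0],
    [0.55, 0, 0.041, -0.0268, 0],
    [0.55, 0, 0.041, -0.0268, 0],
    [0.55, 0, 0.045, -0.0294, 0],
    [0.55, 0, 0, 0, 0]
  ]
}}

```text
clock: 49.78
position: [0.4535, 0.3989, 0.2138]
ee_rot: [0.164, 0.305, 0.822, 0.452]
contact_force: [-0.1, -0.3, -1.5]
width: 0.0634
```

>>> {"api": "send_rows", "payload": {
  "increments": [
    [0.55, 0, 0, 0, -0.14],
    [0.55, 0, 0, 0, -0.18],
    [0.55, 0, 0, 0, -0.18],
    [0.55, 0, 0, 0, -0.18],
    [0.55, 0, 0, 0, -0.18],
    [0.55, 0, 0, 0, -0.18],
    [0.55, 0, 0, 0, -0.18],
    [0.55, 0, 0, 0, -0.09]
  ]
}}

```text
clock: 50.78
position: [0.4516, 0.3978, 0.2065]
ee_rot: [0.4, -0.259, 0.84, 0.258]
contact_force: [-0.4, 0.0, -1.0]
width: 0.0636
```

```bash
python3 - <<'E'
from h import *
tl();to(.640,.040,.227)
crop("side",(130,120,310,310),3.1,"pics/f1.png")
E
```

```text
t 50.77 p [0.452 0.398 0.206] q [0.342 0.103 2.323 1.987 0.48  1.072] tau 56.9 beta 49.9 xz -0.806 F [-0.4  0.  -1. ]
t 50.77 pos [0.4516 0.3978 0.2065] w 0.0636 F [-0.4  0.  -1. ] yaw -157.3 tilt 56.86 tool delta [-0.0375 -0.3785 -0.1387] rows 7
```

>>> {"api": "send_rows", "payload": {
  "increments": [
    [0.55, -0.0023, -0.0237, -0.0107, 0],
    [0.55, -0.0047, -0.0473, -0.0173, 0],
    [0.55, -0.0056, -0.056, -0.0205, 0],
    [0.55, -0.0056, -0.056, -0.0205, 0],
    [0.55, -0.0056, -0.056, -0.0205, 0],
    [0.55, -0.0056, -0.056, -0.0205, 0],
    [0.55, -0.0047, -0.05, -0.0173, 0],
    [0.55, -0.0034, -0.0335, -0.0114, 0]
  ]
}}

```text
clock: 51.82
position: [0.6415, 0.0376, 0.2271]
ee_rot: [0.402, -0.256, 0.84, 0.26]
contact_force: [0.1, 0.1, -0.5]
width: 0.064
```

>>> {"api": "send_rows", "payload": {
  "increments": [
    [0.55, 0, 0, 0, 0],
    [0.55, 0, 0, 0, 0]
  ]
}}

```text
clock: 52.08
position: [0.6394, 0.0412, 0.2272]
ee_rot: [0.401, -0.257, 0.84, 0.261]
contact_force: [0.3, 0.0, -0.1]
width: 0.0638
```

```bash
python3 - <<'E'
from h import *
tl();to(.640,.040,.230)
crop("top",(180,120,340,260),3.7,"pics/f3.png")
E
```

```text
t 52.08 p [0.639 0.041 0.227] q [-0.556  0.305  1.947  1.175  1.122  1.302] tau 57.1 beta 50.0 xz -0.807 F [ 0.3  0.  -0.1]
t 52.08 pos [0.6394 0.0412 0.2272] w 0.0638 F [ 0.3  0.  -0.1] yaw -157.8 tilt 57.11 tool delta [-0.0023 -0.0006 -0.0019] rows 1
```

Identical setup to the first pour. Pour the same way.

>>> {"api": "send_rows", "payload": {
  "increments": [
    [0.55, 0, 0, 0, -0.18],
    [0.55, 0, 0, 0, -0.18],
    [0.55, 0, 0, 0, -0.18],
    [0.55, 0, 0, 0, -0.15],
    [0.55, 0, 0, 0, -0.1],
    [0.55, 0, 0, 0, 0],
    [0.55, 0, 0, 0, 0],
    [0.55, 0, 0, 0, 0]
  ]
}}

```text
clock: 53.12
position: [0.6401, 0.0408, 0.2287]
ee_rot: [0.47, -0.561, 0.676, 0.085]
contact_force: [0.6, 0.3, -0.4]
width: 0.0632
```

>>> {"api": "send_rows", "payload": {
  "increments": [
    [0.55, 0, 0, 0, -0.06],
    [0.55, 0, 0, 0, -0.06],
    [0.55, 0, 0, 0, -0.06],
    [0.55, 0, 0, 0, -0.06],
    [0.55, 0, 0, 0, 0],
    [0.55, 0, 0, 0, 0],
    [0.55, 0, 0, 0, 0],
    [0.55, 0, 0, 0, 0]
  ]
}}

```text
clock: 54.12
position: [0.6404, 0.0403, 0.2287]
ee_rot: [-0.477, 0.638, -0.604, -0.028]
contact_force: [-0.0, -0.3, 0.5]
width: 0.0637
```

>>> {"api": "send_rows", "payload": {
  "increments": [
    [0.55, 0, 0, 0, -0.1],
    [0.55, 0, 0, 0, -0.1],
    [0.55, 0, 0, 0, -0.1],
    [0.55, 0, 0, 0, 0],
    [0.55, 0, 0, 0, 0],
    [0.55, 0, 0, 0, 0]
  ]
}}

```text
clock: 54.88
position: [0.6404, 0.0403, 0.2287]
ee_rot: [-0.476, 0.721, -0.502, 0.044]
contact_force: [0.1, -0.0, -0.9]
width: 0.0636
```

```bash
python3 - <<'E'
from h import *
tl()
crop("top",(180,120,340,260),3.7,"pics/f4.png")
E
```

```text
t 54.88 p [0.64  0.04  0.229] q [-0.556  0.304  1.945  1.175  1.121 -0.027] tau 57.1 beta 49.9 xz -0.415 F [ 0.1 -0.  -0.9]
```

>>> {"api": "send_rows", "payload": {
  "increments": [
    [0.55, 0, 0, 0, 0.166],
    [0.55, 0, 0, 0, 0.166],
    [0.55, 0, 0, 0, 0.166],
    [0.55, 0, 0, 0, 0.166],
    [0.55, 0, 0, 0, 0.166],
    [0.55, 0, 0, 0, 0.166],
    [0.55, 0, 0, 0, 0.166],
    [0.55, 0, 0, 0, 0.168]
  ]
}}

```text
clock: 55.92
position: [0.6404, 0.0403, 0.2288]
ee_rot: [0.401, -0.255, 0.84, 0.26]
contact_force: [-0.3, 1.1, -0.7]
width: 0.0634
```

```bash
python3 - <<'E'
from h import *
tl();to(.4537,.3972,.20)
crop("top",(180,120,340,260),3.7,"pics/f5.png")
E
```

```text
t 55.92 p [0.64  0.04  0.229] q [-0.556  0.304  1.945  1.175  1.121  1.308] tau 57.1 beta 49.9 xz -0.807 F [-0.3  1.1 -0.7]
t 55.92 pos [0.6404 0.0403 0.2288] w 0.0634 F [-0.3  1.1 -0.7] yaw -158.1 tilt 57.12 tool delta [0.047  0.3744 0.1436] rows 7
```

Four balls are in the tin: (265,335), (317,338), (290,354) and one near (265,250). Return cup C.

>>> {"api": "send_rows", "payload": {
  "increments": [
    [0.55, 0.003, 0.0234, 0.009, 0],
    [0.55, 0.0059, 0.0468, 0.018, 0],
    [0.55, 0.0066, 0.0525, 0.02, 0],
    [0.55, 0.0066, 0.0525, 0.02, 0],
    [0.55, 0.0066, 0.0525, 0.02, 0],
    [0.55, 0.0066, 0.0525, 0.02, 0],
    [0.55, 0.0066, 0.0525, 0.02, 0],
    [0.55, 0.0051, 0.0417, 0.0166, 0]
  ]
}}

```text
clock: 56.98
position: [0.4512, 0.3979, 0.1983]
ee_rot: [0.402, -0.259, 0.839, 0.259]
contact_force: [0.5, 0.6, 0.2]
width: 0.0635
```

>>> {"api": "send_rows", "payload": {
  "increments": [
    [0.55, 0, 0, 0, 0.164],
    [0.55, 0, 0, 0, 0.164],
    [0.55, 0, 0, 0, 0.164],
    [0.55, 0, 0, 0, 0.164],
    [0.55, 0, 0, 0, 0.164],
    [0.55, 0, 0, 0, 0.164],
    [0.55, 0, 0, 0, 0.164],
    [0.55, 0, 0, 0, 0.163]
  ]
}}

```text
clock: 57.98
position: [0.4527, 0.3964, 0.1982]
ee_rot: [0.16, 0.309, 0.822, 0.45]
contact_force: [-0.7, 0.5, -0.1]
width: 0.0638
```

```bash
python3 - <<'E'
from h import *
tl();to(.4537,.3972,.056)
crop("side",(130,200,310,370),3.5,"pics/f6.png")
crop("top",(60,150,310,330),3,"pics/f7.png")
E
```

```text
t 57.98 p [0.453 0.396 0.198] q [0.335 0.123 2.34  2.049 0.503 2.315] tau 57.1 beta 49.8 xz 0.015 F [-0.7  0.5 -0.1]
t 57.98 pos [0.4527 0.3964 0.1982] w 0.0638 F [-0.7  0.5 -0.1] yaw 139.3 tilt 57.12 tool delta [-0.0024 -0.1187  0.0782] rows 3
```

>>> {"api": "send_rows", "payload": {
  "increments": [
    [0.55, 0, -0.03, 0.0197, 0],
    [0.55, 0, -0.035, 0.023, 0],
    [0.55, 0, -0.03, 0.0197, 0],
    [0.55, 0, -0.015, 0.01, 0],
    [0.55, 0, -0.006, 0.004, 0],
    [0.55, 0, 0, 0, 0],
    [0.55, 0, 0, 0, 0]
  ]
}}

```text
clock: 58.95
position: [0.4525, 0.3987, 0.0604]
ee_rot: [0.162, 0.307, 0.822, 0.451]
contact_force: [-0.5, -0.9, -0.1]
width: 0.064
```

```bash
python3 - <<'E'
from h import *
tl();to(.4537,.3972,.0492)
E
```

```text
t 58.95 p [0.453 0.399 0.06 ] q [0.343 0.522 2.521 2.579 0.915 1.646] tau 57.2 beta 49.8 xz 0.011 F [-0.5 -0.9 -0.1]
t 58.95 pos [0.4525 0.3987 0.0604] w 0.064 F [-0.5 -0.9 -0.1] yaw 139.4 tilt 57.23 tool delta [-0.002  -0.0096  0.0057] rows 1
```

>>> {"api": "send_rows", "payload": {
  "increments": [
    [0.55, 0, -0.005, 0.0033, 0],
    [0.55, 0, -0.003, 0.002, 0],
    [0.55, 0, -0.0015, 0.001, 0],
    [0.55, 0, 0, 0, 0],
    [0.55, 0, 0, 0, 0]
  ]
}}

```text
clock: 59.58
position: [0.4524, 0.3988, 0.0491]
ee_rot: [0.161, 0.308, 0.822, 0.452]
contact_force: [-1.6, -3.4, 5.6]
width: 0.0636
```

```bash
python3 - <<'E'
from h import *
tl()
E
```

```text
t 59.58 p [0.452 0.399 0.049] q [0.343 0.563 2.533 2.599 0.961 1.614] tau 57.3 beta 49.8 xz 0.012 F [-1.6 -3.4  5.6]
```

>>> {"api": "send_rows", "payload": {
  "increments": [
    [1, 0, 0, 0, 0],
    [1, 0, 0, 0, 0],
    [1, 0, 0, 0, 0],
    [1, 0, 0, -0.03, 0],
    [1, 0, 0, -0.03, 0],
    [1, 0, 0.035, -0.023, 0],
    [1, 0, 0.04, -0.026, -0.014],
    [1, 0, 0, 0, 0]
  ]
}}

```text
clock: 60.58
position: [0.4215, 0.3598, 0.1759]
ee_rot: [0.168, 0.299, 0.823, 0.452]
contact_force: [-0.6, 0.5, -0.0]
width: 0.0853
```

```bash
python3 - <<'E'
from h import *
tl()
s,R=st();d=R[:,2];a=s["position"]
C=np.array([.5945,.354,.06])+.019*d
pre=C-.065*d
print(((R.T@(pre+[0,0,.06]-a))).round(4), R.T@[0,0,-.04])
i=crop("top",(60,150,310,330),3,"pics/f8.png")
E
```

```text
t 60.58 p [0.422 0.36  0.176] q [0.237 0.124 2.471 2.122 0.625 2.114] tau 57.7 beta 49.7 xz -0.007 F [-0.6  0.5 -0. ]
[-0.1357  0.009   0.0748] [ 0.00027603 -0.03382093  0.02135576]
```

>>> {"api": "send_rows", "payload": {
  "increments": [
    [1, -0.034, 0.0063, 0.0147, 0],
    [1, -0.034, 0.0023, 0.0187, 0],
    [1, -0.034, 0.0003, 0.0207, 0],
    [1, -0.0337, 0.0001, 0.0207, 0],
    [1, 0, 0, 0, 0],
    [1, 0, 0, 0, 0]
  ]
}}

```text
clock: 61.38
position: [0.566, 0.3235, 0.1338]
ee_rot: [0.162, 0.303, 0.825, 0.448]
contact_force: [0.3, 0.5, -0.3]
width: 0.0856
```

```bash
python3 - <<'E'
from h import *
tl()
s,R=st();d=R[:,2];a=s["position"]
C=np.array([.5945,.354,.06])+.019*d
print((R.T@(C-.065*d-a)).round(4),(R.T@(C-a)).round(4))
crop("top",(110,150,240,280),4.6,"pics/g1.png")
crop("side",(130,180,310,350),3.5,"pics/g2.png")
E
```

```text
t 61.38 p [0.566 0.323 0.134] q [0.054 0.351 2.269 1.922 0.71  2.168] tau 56.9 beta 50.0 xz 0.005 F [ 0.3  0.5 -0.3]
[-0.0025 -0.0391  0.0292] [-0.0025 -0.0391  0.0942]
```

>>> {"api": "send_rows", "payload": {
  "increments": [
    [1, -0.0025, -0.02, 0.0146, 0],
    [1, 0, -0.0191, 0.0146, 0],
    [1, 0, 0, 0.02, 0],
    [1, 0, 0, 0, 0],
    [1, 0, 0, 0, 0]
  ]
}}

```text
clock: 62.1
position: [0.5814, 0.3375, 0.0774]
ee_rot: [0.164, 0.301, 0.825, 0.449]
contact_force: [-0.0, -0.8, -0.9]
width: 0.0852
```

```bash
python3 - <<'E'
from h import *
tl()
s,R=st();d=R[:,2];a=s["position"]
C=np.array([.5945,.354,.06])+.019*d
print((R.T@(C-a)).round(4))
crop("top",(110,150,240,280),4.6,"pics/g3.png")
crop("side",(130,180,310,350),3.5,"pics/g4.png")
print([((proj("top",x)-[110,150])*4.6).round(0) for x in (a-.013*d,[.5945,.354,.06])])
E
```

```text
t 62.1 p [0.581 0.337 0.077] q [0.087 0.496 2.285 2.122 0.77  1.938] tau 57.1 beta 49.9 xz 0.001 F [-0.  -0.8 -0.9]
[ 0.0006 -0.0031  0.0462]
[array([158., 254.]), array([131., 228.])]
```

>>> {"api": "send_rows", "payload": {
  "increments": [
    [1, 0, -0.0015, 0.02, 0],
    [1, 0, -0.001, 0.016, 0],
    [1, 0, 0, 0.01, 0],
    [1, 0, 0, 0, 0],
    [0.55, 0, 0, 0, 0],
    [0.55, 0, 0, 0, 0],
    [0.55, 0, 0, 0, 0],
    [0.55, 0, 0, 0, 0]
  ]
}}

```text
clock: 63.2
position: [0.6063, 0.3656, 0.0502]
ee_rot: [0.164, 0.302, 0.825, 0.449]
contact_force: [-0.8, -0.7, 1.6]
width: 0.0655
```

```bash
python3 - <<'E'
from h import *
tl();to(.605,.366,.0497)
crop("side",(130,180,310,350),3.5,"pics/g5.png")
E
```

```text
t 63.2 p [0.606 0.366 0.05 ] q [0.149 0.575 2.231 2.215 0.767 1.891] tau 57.2 beta 49.9 xz 0.001 F [-0.8 -0.7  1.6]
t 63.2 pos [0.6063 0.3656 0.0502] w 0.0655 F [-0.8 -0.7  1.6] yaw 139.8 tilt 57.15 tool delta [ 0.0012 -0.0007 -0.0002] rows 1
```

>>> {"api": "send_rows", "payload": {
  "increments": [
    [0.55, 0, 0.02, -0.0131, 0],
    [0.55, 0, 0.04, -0.0262, 0],
    [0.55, 0, 0.045, -0.0294, 0],
    [0.55, 0, 0, 0, -0.14],
    [0.55, 0, 0, 0, -0.18],
    [0.55, 0, 0, 0, -0.18],
    [0.55, 0, 0, 0, -0.18],
    [0.55, 0, 0, 0, -0.18]
  ]
}}

```text
clock: 64.25
position: [0.6054, 0.3648, 0.1745]
ee_rot: [0.337, -0.072, 0.876, 0.339]
contact_force: [-0.8, -0.0, -1.7]
width: 0.0656
```

>>> {"api": "send_rows", "payload": {
  "increments": [
    [0.55, 0, 0, 0, -0.18],
    [0.55, 0, 0, 0, -0.18],
    [0.55, 0, 0, 0, -0.09],
    [0.55, 0, 0, 0, 0]
  ]
}}

```text
clock: 64.75
position: [0.6055, 0.3649, 0.1746]
ee_rot: [0.403, -0.263, 0.838, 0.256]
contact_force: [0.4, 0.6, -0.5]
width: 0.0657
```

```bash
python3 - <<'E'
from h import *
s,R=st();tl();to(.606,.366,.235);to(.640,.040,.23)
print((R.T@[.034,-.326,0]).round(4))
crop("side",(130,120,310,310),3.1,"pics/g6.png")
E
```

```text
t 64.75 p [0.606 0.365 0.175] q [0.148 0.321 2.122 1.805 0.607 1.104] tau 57.0 beta 49.9 xz -0.81 F [ 0.4  0.6 -0.5]
t 64.75 pos [0.6055 0.3649 0.1746] w 0.0657 F [ 0.4  0.6 -0.5] yaw -156.5 tilt 57.05 tool delta [-0.0494  0.0137 -0.0318] rows 2
t 64.75 pos [0.6055 0.3649 0.1746] w 0.0657 F [ 0.4  0.6 -0.5] yaw -156.5 tilt 57.05 tool delta [ 0.0126 -0.2475 -0.2199] rows 6
[ 0.0579 -0.2601 -0.1908]
```

>>> {"api": "send_rows", "payload": {
  "increments": [
    [0.55, -0.0247, 0.0069, -0.0159, 0],
    [0.55, -0.0247, 0.0068, -0.0159, 0],
    [0.55, 0.0062, -0.0279, -0.0205, 0],
    [0.55, 0.0103, -0.0464, -0.034, 0],
    [0.55, 0.0103, -0.0464, -0.034, 0],
    [0.55, 0.0103, -0.0464, -0.034, 0],
    [0.55, 0.0103, -0.0464, -0.034, 0],
    [0.55, 0.0072, -0.0325, -0.0238, 0]
  ]
}}

```text
clock: 65.8
position: [0.6392, 0.055, 0.2355]
ee_rot: [0.403, -0.262, 0.839, 0.256]
contact_force: [-0.1, 0.9, -0.2]
width: 0.0656
```

>>> {"api": "send_rows", "payload": {
  "increments": [
    [0.55, 0.0031, -0.0141, -0.0105, 0],
    [0.55, 0, 0, 0, 0],
    [0.55, 0, 0, 0, 0]
  ]
}}

```text
clock: 66.18
position: [0.6397, 0.0422, 0.2357]
ee_rot: [0.403, -0.264, 0.838, 0.258]
contact_force: [-0.9, 0.4, -1.3]
width: 0.0655
```

```bash
python3 - <<'E'
from h import *
tl();to(.640,.040,.229)
crop("top",(180,120,340,260),3.7,"pics/g7.png")
E
```

```text
t 66.17 p [0.64  0.042 0.236] q [-0.554  0.294  1.937  1.167  1.129  1.309] tau 57.1 beta 50.0 xz -0.811 F [-0.9  0.4 -1.3]
t 66.17 pos [0.6397 0.0422 0.2357] w 0.0655 F [-0.9  0.4 -1.3] yaw -156.4 tilt 57.13 tool delta [ 0.0058 -0.0032  0.0024] rows 1
```

>>> {"api": "send_rows", "payload": {
  "increments": [
    [0.55, 0.0058, -0.0032, 0.0024, 0],
    [0.55, 0, 0, 0, -0.18],
    [0.55, 0, 0, 0, -0.18],
    [0.55, 0, 0, 0, -0.18],
    [0.55, 0, 0, 0, -0.15],
    [0.55, 0, 0, 0, -0.1],
    [0.55, 0, 0, 0, 0],
    [0.55, 0, 0, 0, 0]
  ]
}}

```text
clock: 67.22
position: [0.6407, 0.0387, 0.2289]
ee_rot: [0.471, -0.565, 0.673, 0.082]
contact_force: [0.7, 0.1, -0.6]
width: 0.0657
```

>>> {"api": "send_rows", "payload": {
  "increments": [
    [0.55, 0, 0, 0, -0.05],
    [0.55, 0, 0, 0, -0.05],
    [0.55, 0, 0, 0, -0.05],
    [0.55, 0, 0, 0, -0.05],
    [0.55, 0, 0, 0, -0.04],
    [0.55, 0, 0, 0, 0],
    [0.55, 0, 0, 0, 0],
    [0.55, 0, 0, 0, 0]
  ]
}}

```text
clock: 68.22
position: [0.6409, 0.0382, 0.2291]
ee_rot: [-0.477, 0.642, -0.6, -0.025]
contact_force: [-0.9, 0.5, -0.4]
width: 0.0658
```

>>> {"api": "send_rows", "payload": {
  "increments": [
    [0.55, 0, 0, 0, -0.1],
    [0.55, 0, 0, 0, -0.1],
    [0.55, 0, 0, 0, -0.1],
    [0.55, 0, 0, 0, 0],
    [0.55, 0, 0, 0, 0],
    [0.55, 0, 0, 0, 0]
  ]
}}

```text
clock: 68.97
position: [0.6409, 0.0382, 0.2291]
ee_rot: [-0.476, 0.724, -0.497, 0.047]
contact_force: [0.3, -0.3, -0.1]
width: 0.0655
```

>>> {"api": "send_rows", "payload": {
  "increments": [
    [0.55, 0, 0, 0, 0.166],
    [0.55, 0, 0, 0, 0.166],
    [0.55, 0, 0, 0, 0.166],
    [0.55, 0, 0, 0, 0.166],
    [0.55, 0, 0, 0, 0.166],
    [0.55, 0, 0, 0, 0.166],
    [0.55, 0, 0, 0, 0.166],
    [0.55, 0, 0, 0, 0.168]
  ]
}}

```text
clock: 69.97
position: [0.6409, 0.0382, 0.2291]
ee_rot: [0.403, -0.26, 0.839, 0.258]
contact_force: [0.1, 0.1, -1.1]
width: 0.0656
```

```bash
python3 - <<'E'
from h import *
s,R=st();tl();print((R.T@(np.array([.606,.366,.235])-s["position"])).round(4))
crop("top",(180,120,340,260),3.7,"pics/g8.png")
crop("side",(180,100,320,290),3.1,"pics/g9.png")
E
```

```text
t 69.97 p [0.641 0.038 0.229] q [-0.559  0.305  1.941  1.172  1.125  1.297] tau 57.1 beta 49.9 xz -0.81 F [ 0.1  0.1 -1.1]
[-0.0612  0.2636  0.1884]
```

>>> {"api": "send_rows", "payload": {
  "increments": [
    [0.55, -0.0087, 0.0377, 0.0269, 0],
    [0.55, -0.0087, 0.0377, 0.0269, 0],
    [0.55, -0.0087, 0.0377, 0.0269, 0],
    [0.55, -0.0087, 0.0377, 0.0269, 0],
    [0.55, -0.0087, 0.0377, 0.0269, 0],
    [0.55, -0.0087, 0.0377, 0.0269, 0],
    [0.55, -0.009, 0.0374, 0.027, 0],
    [0.55, 0.0247, -0.0069, 0.0159, 0]
  ]
}}

```text
clock: 71.08
position: [0.6041, 0.3698, 0.2071]
ee_rot: [0.406, -0.267, 0.835, 0.257]
contact_force: [0.1, -0.5, -2.0]
width: 0.0653
```

>>> {"api": "send_rows", "payload": {
  "increments": [
    [0.55, 0.0247, -0.0068, 0.0159, 0],
    [0.55, 0, 0, 0, 0.187],
    [0.55, 0, 0, 0, 0.187],
    [0.55, 0, 0, 0, 0.187],
    [0.55, 0, 0, 0, 0.187],
    [0.55, 0, 0, 0, 0.187],
    [0.55, 0, 0, 0, 0.187],
    [0.55, 0, 0, 0, 0.188]
  ]
}}

```text
clock: 72.08
position: [0.6046, 0.3647, 0.1735]
ee_rot: [0.163, 0.303, 0.824, 0.449]
contact_force: [0.4, 0.3, -0.0]
width: 0.0653
```

>>> {"api": "send_rows", "payload": {
  "increments": [
    [0.55, 0, 0, 0, 0],
    [0.55, 0, 0, 0, 0]
  ]
}}

```text
clock: 72.32
position: [0.6046, 0.3647, 0.1735]
ee_rot: [0.165, 0.3, 0.825, 0.449]
contact_force: [0.5, -0.5, -1.0]
width: 0.0657
```

```bash
python3 - <<'E'
from h import *
s,R=st();tl();to(.6063,.3656,.06)
cv2.imwrite("pics/i1.png",manip.get_image("top")[:,:,::-1])
crop("side",(130,120,330,310),3,"pics/i2.png")
E
```

```text
t 72.33 p [0.605 0.365 0.173] q [0.148 0.323 2.126 1.814 0.609 2.398] tau 57.1 beta 49.9 xz -0.002 F [ 0.5 -0.5 -1. ]
t 72.33 pos [0.6046 0.3647 0.1735] w 0.0657 F [ 0.5 -0.5 -1. ] yaw 140.0 tilt 57.12 tool delta [-0.0005 -0.0943  0.0631] rows 2
```

>>> {"api": "send_rows", "payload": {
  "increments": [
    [0.55, 0, -0.025, 0.0167, 0],
    [0.55, 0, -0.03, 0.0201, 0],
    [0.55, 0, -0.025, 0.0167, 0],
    [0.55, 0, -0.01, 0.0067, 0],
    [0.55, 0, -0.004, 0.0027, 0],
    [0.55, 0, 0, 0, 0],
    [0.55, 0, 0, 0, 0]
  ]
}}

```text
clock: 73.3
position: [0.606, 0.3663, 0.0614]
ee_rot: [0.165, 0.301, 0.825, 0.449]
contact_force: [0.5, 0.3, -0.8]
width: 0.0658
```

```bash
python3 - <<'E'
from h import *
s,R=st();tl();to(.6063,.3656,.0500)
im=manip.get_image("top");cv2.imwrite("pics/i3.png",cv2.resize(im[130:300,90:300,::-1],None,fx=3.5,fy=3.5,interpolation=cv2.INTER_CUBIC))
E
```

```text
t 73.3 p [0.606 0.366 0.061] q [0.151 0.55  2.225 2.192 0.749 1.924] tau 57.2 beta 49.8 xz -0.001 F [ 0.5  0.3 -0.8]
t 73.3 pos [0.606  0.3663 0.0614] w 0.0658 F [ 0.5  0.3 -0.8] yaw 139.9 tilt 57.2 tool delta [-0.0006 -0.0098  0.0059] rows 1
```

Six balls are in the tin (2+2+2), and cups A and C look empty. Now set down A.

>>> {"api": "send_rows", "payload": {
  "increments": [
    [0.55, 0, -0.005, 0.0034, 0],
    [0.55, 0, -0.003, 0.002, 0],
    [0.55, 0, -0.0015, 0.001, 0],
    [0.55, 0, 0, 0, 0],
    [0.55, 0, 0, 0, 0]
  ]
}}

```text
clock: 73.97
position: [0.6063, 0.3669, 0.0501]
ee_rot: [0.164, 0.301, 0.824, 0.45]
contact_force: [0.0, 0.3, 5.5]
width: 0.0656
```

```bash
python3 - <<'E'
from h import *
tl()
E
```

```text
t 73.97 p [0.606 0.367 0.05 ] q [0.151 0.576 2.232 2.22  0.77  1.886] tau 57.3 beta 49.9 xz 0.0 F [0.  0.3 5.5]
```

>>> {"api": "send_rows", "payload": {
  "increments": [
    [1, 0, 0, 0, 0],
    [1, 0, 0, 0, 0],
    [1, 0, 0, 0, 0],
    [1, 0, 0, -0.03, 0],
    [1, 0, 0, -0.03, 0],
    [1, 0, 0.035, -0.023, 0],
    [1, 0, 0.045, -0.0294, 0],
    [1, 0, 0.045, -0.0294, 0]
  ]
}}

```text
clock: 74.97
position: [0.5723, 0.3267, 0.232]
ee_rot: [0.164, 0.302, 0.825, 0.449]
contact_force: [-0.2, 0.0, 0.0]
width: 0.0853
```

```bash
python3 - <<'E'
from h import *
tl()
im=manip.get_image("side");cv2.imwrite("pics/j1.png",im[:,:,::-1]);cv2.imwrite("pics/j2.png",cv2.resize(im[0:210,350:560,::-1],None,fx=2.8,fy=2.8,interpolation=cv2.INTER_CUBIC))
im=manip.get_image("top");cv2.imwrite("pics/j3.png",im[:,:,::-1])
E
```

```text
t 74.97 p [0.572 0.327 0.232] q [0.062 0.172 2.133 1.545 0.652 2.658] tau 57.0 beta 49.8 xz 0.001 F [-0.2  0.   0. ]
```

```bash
python3 - <<'E'
from h import *
f=lambda u,v:(350+u/2.8-.3,v/2.8-.3)
b=back("side",f(395,428),0.);print("base",b)
for z in(.1,.15,.2,.25): print(z,proj("side",[b[0],b[1],z])*2.8-[980,0])
print(back("side",f(560,480),0.), back("side",f(290,400),0.))
# weight
print("weight top", back("top",(367,177),.05), back("side",(294,178),.05))
E
```

```text
base [ 0.17393254 -0.86489417  0.        ]
0.1 [412.75634523 361.91914353]
0.15 [422.49401857 327.75683147]
0.2 [432.54345384 292.50077679]
0.25 [442.9198667 256.097599 ]
[-0.03853484 -0.86632708  0.        ] [ 0.31555853 -0.85085139  0.        ]
weight top [ 0.66697119 -0.27100439  0.05      ] [ 0.63506978 -0.22900776  0.05      ]
```

```bash
cat > lim.py <<'E'
from sim import *
def row(q,sh,roll=0,w=1.9):
    p,R=fk(q,P); pt=p+R@np.array(sh); Rt=R@rz(roll)
    def f(x):
        pp,RR=fk(x,P); return np.r_[(pp-pt)*w,Ro.from_matrix(Rt.T@RR).as_rotvec()]
    r=least_squares(f,np.clip(q,LO+1e-4,HI-1e-4),bounds=(LO,HI),xtol=1e-10,ftol=1e-10)
    return r.x
def info(q):
    p,R,pts=fk(q,P,True);d=R[:,2]
    return "p %s q %s tau %.1f beta %.1f d %s wr %s"%(p.round(2),q.round(2),np.degrees(np.arccos(-d[2])),np.degrees(np.arctan2(d[1],d[0])),d.round(2),pts[2].round(2))
E
python3 - <<'E'
from lim import *
from h import st
q0=st()[0]["qpos"]
# validate on earlier push: from state at 24.38
q=np.array([1.151,.397,.857,-.236,1.771,1.79])
for k in range(22):
    p,R=fk(q,P);e=np.array([np.cos(1.12)*.82,np.sin(1.12)*.82,.56]);q=row(q,R.T@e*.06)
    if k in(7,15,21):print(info(q))
for az,el in((-90,5),(-90,20),(-110,20),(-75,15)):
    q=q0.copy();a,l=np.radians([az,el])
    # roll back pi then travel
    W=[(.6,.2,.4,0),(.6,0,.42,-np.pi*.5),(.6,-.25,.42,-np.pi*.5),(.45,-.5,.42,0),(.2,-.7,.35,0)]
    p,R=fk(q,P)
    print(az,el)
    for w in W:
        p0=p.copy()
        for k in range(12):
            p=p0+(np.array(w[:3])-p0)*(k+1)/12; R=R@rz(w[3]/12)
            q,er=ik(p,R,q,m=0)
        print(" ",w,q.round(2),er.round(4))
    e=np.array([np.cos(a)*np.cos(l),np.sin(a)*np.cos(l),np.sin(l)])
    for k in range(48):
        pp,RR=fk(q,P);q=row(q,RR.T@e*.06)
        if k%6==5:print("   ",info(q))
E
```

```text
p [0.41 0.81 0.53] q [ 1.13  0.67  0.22 -0.25  1.81  1.68] tau 28.2 beta 34.1 d [ 0.39  0.27 -0.88] wr [0.26 0.71 0.85]
p [0.49 0.94 0.58] q [ 1.09  0.72  0.22 -0.21  1.34  1.66] tau 50.7 beta 47.5 d [ 0.52  0.57 -0.63] wr [0.3  0.73 0.81]
p [0.54 1.03 0.63] q [ 1.07  0.78  0.22 -0.17  0.97  1.65] tau 67.8 beta 52.4 d [ 0.56  0.73 -0.38] wr [0.34 0.76 0.77]
-90 5
  (0.6, 0.2, 0.4, 0) [-0.33  0.03  2.    1.36  1.05  2.7 ] 0.2103
  (0.6, 0, 0.42, -1.5707963267948966) [-0.68  0.1   1.69  1.02  1.44  1.39] 0.0
  (0.6, -0.25, 0.42, -1.5707963267948966) [-0.99  0.35  1.35  0.97  1.74 -0.28] 0.0
  (0.45, -0.5, 0.42, 0) [-1.33  0.59  0.95  0.92  2.11 -0.35] 0.0
  (0.2, -0.7, 0.35, 0) [-1.65  0.94  0.4   0.94  2.47 -0.39] 0.0
    p [ 0.21 -0.81  0.29] q [-1.69  1.08  0.22  1.03  2.3  -0.32] tau 56.8 beta 33.2 d [ 0.7   0.46 -0.55] wr [-0.05 -0.98  0.49]
    p [ 0.22 -0.92  0.24] q [-1.72  1.13  0.22  1.04  2.   -0.37] tau 57.1 beta 13.1 d [ 0.82  0.19 -0.54] wr [-0.07 -0.99  0.44]
    p [ 0.24 -1.05  0.21] q [-1.71  1.18  0.22  1.06  1.66 -0.4 ] tau 60.1 beta -7.6 d [ 0.86 -0.11 -0.5 ] wr [-0
[... 4209 characters left out ...]
 d [ 0.91 -0.09 -0.4 ] wr [ 0.1  -0.97  0.49]
    p [ 0.49 -1.11  0.36] q [-1.47  1.11  0.22  1.16  1.18 -0.2 ] tau 74.4 beta -22.7 d [ 0.89 -0.37 -0.27] wr [ 0.17 -0.98  0.46]
    p [ 0.53 -1.19  0.38] q [-1.4   1.15  0.22  1.19  0.81 -0.23] tau 82.7 beta -37.3 d [ 0.79 -0.6  -0.13] wr [ 0.24 -0.97  0.42]
    p [ 0.54 -1.24  0.39] q [-1.34  1.18  0.22  1.25  0.52 -0.29] tau 89.6 beta -48.6 d [ 0.66 -0.75 -0.01] wr [ 0.29 -0.97  0.39]
    p [ 0.52 -1.26  0.4 ] q [-1.31  1.19  0.22  1.36  0.34 -0.4 ] tau 94.5 beta -56.4 d [ 0.55 -0.83  0.08] wr [ 0.32 -0.96  0.38]
    p [ 0.5  -1.28  0.42] q [-1.31  1.2   0.22  1.51  0.23 -0.54] tau 97.6 beta -61.6 d [ 0.47 -0.87  0.13] wr [ 0.33 -0.96  0.37]
```

```bash
cat > plan3.py <<'E'
from lim import *
from h import st
import sys
def seg(q,p1,roll=0,n=12,verbose=True):
    p,R=fk(q,P);mx=0
    for k in range(n):
        pk=p+(np.array(p1)-p)*(k+1)/n; Rk=R@rz(roll*(k+1)/n)
        q2,er=ik(pk,Rk,q,m=0); mx=max(mx,np.abs(q2-q).max()); q=q2
    if verbose: print("  ->",np.round(p1,3),q.round(2),"err",er.round(4),"mx",round(mx,2))
    return q
if __name__=="__main__":
    for az,el,nr in((-100,5,15),(-100,20,15),(-90,5,15)):
        q=st()[0]["qpos"].copy()
        q=seg(q,fk(q,P)[0],-np.pi); 
        for w in((.6,0,.42),(.6,-.25,.42),(.45,-.5,.42),(.2,-.7,.38)): q=seg(q,w)
        a,l=np.radians([az,el]);e=np.array([np.cos(a)*np.cos(l),np.sin(a)*np.cos(l),np.sin(l)])
        for k in range(nr):
            pp,RR=fk(q,P);q=row(q,RR.T@e*.06)
        print(az,el,info(q));R=fk(q,P)[1]
        r=np.arctan2(-R[2,0],R[2,1]);r=r if abs(r)<np.pi/2 else r-np.sign(r)*np.pi; print("roll",r,R[:,0].round(2))
        q=seg(q,fk(q,P)[0],r);d=fk(q,P)[1][:,2];print(fk(q,P)[1].round(2).tolist())
        for w in((.3,-.6,.4),(.55,-.4,.3)): q=seg(q,w)
        W=np.array([.655,-.26,.026])+.019*d
        q=seg(q,W+[0,0,.1]);q=seg(q,W);q=seg(q,W+[0,0,.2])
        T=np.array([.587,.028,.13])+.019*d
        q=seg(q,T+[0,0,.15]);q=seg(q,T);q=seg(q,T+[0,0,.1])
        Y=np.array([.447,-.417,.046])+.019*d
        q=seg(q,Y+[0,0,.15]);q=seg(q,Y)
E
python3 plan3.py
```

```text
-> [0.576 0.328 0.239] [ 0.06  0.17  2.13  1.55  0.65 -0.49] err 0.0 mx 0.26
  -> [0.6  0.   0.42] [-0.68  0.1   1.69  1.02  1.44 -0.18] err 0.0 mx 0.1
  -> [ 0.6  -0.25  0.42] [-0.99  0.35  1.35  0.97  1.74 -0.28] err 0.0 mx 0.04
  -> [ 0.45 -0.5   0.42] [-1.33  0.59  0.95  0.92  2.11 -0.35] err 0.0 mx 0.05
  -> [ 0.2  -0.7   0.38] [-1.65  0.95  0.3   1.03  2.52 -0.27] err 0.0 mx 0.11
-100 5 p [ 0.12 -0.96  0.23] q [-1.83  1.14  0.22  1.04  1.95 -0.44] tau 57.5 beta 3.4 d [ 0.84  0.05 -0.54] wr [-0.19 -0.98  0.43]
roll 0.4482411784697602 [ 0.29 -0.89  0.37]
  -> [ 0.119 -0.963  0.232] [-1.83  1.14  0.22  1.04  1.95  0.01] err 0.0 mx 0.04
[[0.06, -0.54, 0.84], [-1.0, -0.03, 0.05], [0.0, -0.84, -0.54]]
  -> [ 0.3 -0.6  0.4] [-1.7   0.34  1.41  0.98  1.63 -0.25] err 0.0 mx 0.23
  -> [ 0.55 -0.4   0.3 ] [-1.19  0.22  1.85  1.17  1.06 -0.3 ] err 0.0 mx 0.05
  -> [ 0.671 -0.259  0.116] [-0.8   0.46  2.12  1.85  0.73 -0.92] err 0.0 mx 0.08
  -> [ 0.671 -0.259  0.016] [-0.8   0.67  2.19  2.1   0.84 -1.27] err 0.0 mx 0.03
  -> [ 0.671 -0.259  0.216] [-0.8   0.29  2.02  1.53  0.7  -0.51] err 
[... 2741 characters left out ...]
 [-1.2   0.22  1.88  1.22  1.05 -0.35] err 0.0 mx 0.05
  -> [ 0.671 -0.259  0.116] [-0.81  0.47  2.15  1.91  0.76 -0.99] err 0.0 mx 0.08
  -> [ 0.671 -0.259  0.016] [-0.81  0.68  2.21  2.14  0.88 -1.32] err 0.0 mx 0.03
  -> [ 0.671 -0.259  0.216] [-0.81  0.3   2.04  1.61  0.71 -0.59] err 0.0 mx 0.07
  -> [0.603 0.029 0.27 ] [-0.19 -0.02  2.26  2.11  0.24 -0.68] err 0.0 mx 0.1
  -> [0.603 0.029 0.12 ] [-0.19  0.35  2.5   2.84  0.76 -1.47] err 0.0 mx 0.14
  -> [0.603 0.029 0.22 ] [-0.19  0.08  2.35  2.54  0.37 -1.12] err 0.0 mx 0.05
  -> [ 0.463 -0.416  0.186] [-1.39  0.35  2.07  1.28  1.09 -0.74] err 0.0 mx 0.24
  -> [ 0.463 -0.416  0.036] [-1.39  0.64  2.18  1.51  1.02 -1.2 ] err 0.0 mx 0.04
```

>>> {"api": "send_rows", "payload": {
  "increments": [
    [1, 0, 0, 0, -0.185],
    [1, 0, 0, 0, -0.185],
    [1, 0, 0, 0, -0.185],
    [1, 0, 0, 0, -0.185],
    [1, 0, 0, 0, -0.185],
    [1, 0, 0, 0, -0.185],
    [1, 0, 0, 0, -0.185],
    [1, 0, 0, 0, -0.185]
  ],
  "squeeze": 50
}}

```text
clock: 76.08
position: [0.5722, 0.3271, 0.2296]
ee_rot: [0.424, -0.336, 0.812, 0.22]
contact_force: [1.0, 0.5, 0.1]
width: 0.0857
```

>>> {"api": "send_rows", "payload": {
  "increments": [
    [1, 0, 0, 0, -0.185],
    [1, 0, 0, 0, -0.185],
    [1, 0, 0, 0, -0.185],
    [1, 0, 0, 0, -0.185],
    [1, 0, 0, 0, -0.185],
    [1, 0, 0, 0, -0.185],
    [1, 0, 0, 0, -0.185],
    [1, 0, 0, 0, -0.185]
  ]
}}

```text
clock: 77.08
position: [0.5723, 0.327, 0.2297]
ee_rot: [-0.461, 0.796, -0.373, 0.123]
contact_force: [0.1, 0.1, 0.8]
width: 0.0857
```

```bash
cat >> h.py <<'E'
def wp(*ws,m=.058):
    s,R=st();a=s["position"]
    for b in ws:
        v=R.T@(np.array(b)-a);n=int(np.ceil(np.linalg.norm(v)/m));print(b,"rows",n,(v/n).round(4).tolist());a=np.array(b)
E
python3 - <<'E'
from h import *
tl();wp((.6,.2,.42),(.6,-.25,.42),(.45,-.5,.42),(.2,-.7,.38))
E
```

```text
t 77.08 p [0.572 0.327 0.23 ] q [ 0.063  0.176  2.135  1.553  0.652 -0.319] tau 57.0 beta 49.9 xz -0.148 F [0.1 0.1 0.8]
(0.6, 0.2, 0.42) rows 4 [0.0202, -0.0332, -0.0425]
(0.6, -0.25, 0.42) rows 8 [0.0398, 0.0167, -0.0361]
(0.45, -0.5, 0.42) rows 6 [0.0122, 0.0243, -0.0403]
(0.2, -0.7, 0.38) rows 6 [-0.0042, 0.0354, -0.0403]
```

>>> {"api": "send_rows", "payload": {
  "increments": [
    [1, 0.0202, -0.0332, -0.0425, 0],
    [1, 0.0202, -0.0332, -0.0425, 0],
    [1, 0.0202, -0.0332, -0.0425, 0],
    [1, 0.0202, -0.0332, -0.0425, 0],
    [1, 0.0398, 0.0167, -0.0361, 0],
    [1, 0.0398, 0.0167, -0.0361, 0],
    [1, 0.0398, 0.0167, -0.0361, 0],
    [1, 0.0398, 0.0167, -0.0361, 0]
  ]
}}

```text
clock: 78.08
position: [0.5993, -0.0274, 0.4188]
ee_rot: [-0.463, 0.794, -0.375, 0.122]
contact_force: [1.2, -0.2, 1.0]
width: 0.0854
```

>>> {"api": "send_rows", "payload": {
  "increments": [
    [1, 0.0398, 0.0167, -0.0361, 0],
    [1, 0.0398, 0.0167, -0.0361, 0],
    [1, 0.0398, 0.0167, -0.0361, 0],
    [1, 0.0398, 0.0167, -0.0361, 0],
    [1, 0.0122, 0.0243, -0.0403, 0],
    [1, 0.0122, 0.0243, -0.0403, 0],
    [1, 0.0122, 0.0243, -0.0403, 0],
    [1, 0.0122, 0.0243, -0.0403, 0]
  ]
}}

```text
clock: 79.08
position: [0.4976, -0.4185, 0.4173]
ee_rot: [-0.463, 0.794, -0.375, 0.122]
contact_force: [0.4, -0.3, 0.1]
width: 0.0853
```

```bash
python3 - <<'E'
from h import *
tl();wp((.2,-.7,.38))
cv2.imwrite("pics/k1.png",manip.get_image("top")[:,:,::-1])
cv2.imwrite("pics/k2.png",manip.get_image("side")[:,:,::-1])
E
```

```text
t 79.08 p [ 0.498 -0.418  0.417] q [-1.236  0.491  1.12   0.913  1.991 -0.164] tau 57.2 beta 49.9 xz -0.153 F [ 0.4 -0.3  0.1]
(0.2, -0.7, 0.38) rows 8 [0.0, 0.032, -0.0403]
```

```bash
cat h.py | head -80; python3 -c "
from h import *
st()"
```

```text
import numpy as np, cv2
from rig import manip
def proj(n,P):
    c=manip.calibration(n);T=c["camera_from_world"];p=T[:3,:3]@np.array(P,float)+T[:3,3]
    return np.array([c["cx"]+c["fx"]*p[0]/-p[2], c["cy"]+c["fy"]*(-p[1])/-p[2]])
def back(n,uv,z):
    c=manip.calibration(n);T=c["camera_from_world"];R=T[:3,:3];o=-R.T@T[:3,3]
    d=R.T@np.array([(uv[0]-c["cx"])/c["fx"],-(uv[1]-c["cy"])/c["fy"],-1.])
    return o+d*(z-o[2])/d[2]
def crop(n,box,s,f):
    im=manip.get_image(n);a,b,c,d=box
    cv2.imwrite(f,cv2.resize(im[b:d,a:c,::-1],None,fx=s,fy=s,interpolation=cv2.INTER_CUBIC));return im
from scipy.spatial.transform import Rotation as Ro
def st():
    s=manip.get_state(); q=s["ee_rot"]; R=Ro.from_quat([q[1],q[2],q[3],q[0]]).as_matrix(); return s,R
def to(x,y,z,s=None):
    s_,R=st(); d=R.T@(np.array([x,y,z])-s_["position"])
    print("t",round(s_["clock"],2),"pos",s_["position"].round(4),"w",round(s_["width"],4),"F",s_["contact_force"].round(1),"yaw",round(np.degrees(np.arctan2(R[1,0],R[0,0])),1),"tilt",round(np.degrees(np.arccos(-R[2,2])),2),"tool delta",d.round(4),"rows",int(np.ceil(np.linalg.norm(d)/.06)))
def tl(az=None,el=.5,m=.06):
    s,R=st();d=R[:,2];print("t",round(s["clock"],2),"p",s["position"].round(3),"q",s["qpos"].round(3),"tau",np.degrees(np.arccos(-d[2])).round(1),"beta",np.degrees(np.arctan2(d[1],d[0])).round(1),"xz",R[2,0].round(3),"F",s["contact_force"].round(1))
    if az is not None:
        e=np.array([np.cos(az)*np.cos(el),np.sin(az)*np.cos(el),np.sin(el)]);print("push",(R.T@e*m).round(4))
def wp(*ws,m=.058):
    s,R=st();a=s["position"]
    for b in ws:
        v=R.T@(np.array(b)-a);n=int(np.ceil(np.linalg.norm(v)/m));print(b,"rows",n,(v/n).round(4).tolist());a=np.array(b)
```

>>> {"api": "send_rows", "payload": {
  "increments": [
    [1, 0, 0.032, -0.0403, 0],
    [1, 0, 0.032, -0.0403, 0],
    [1, 0, 0.032, -0.0403, 0],
    [1, 0, 0.032, -0.0403, 0],
    [1, 0, 0.032, -0.0403, 0],
    [1, 0, 0.032, -0.0403, 0],
    [1, 0, 0.032, -0.0403, 0],
    [1, 0, 0.032, -0.0403, 0]
  ]
}}

```text
clock: 80.18
position: [0.2001, -0.6991, 0.3817]
ee_rot: [-0.463, 0.794, -0.374, 0.123]
contact_force: [0.5, -0.5, 0.9]
width: 0.0854
```

```bash
python3 -c "
from h import *
tl(np.radians(-100),np.radians(18))"; sed -n 1,60p lim.py; cat plan3.py | head -60
```

```text
t 80.17 p [ 0.2   -0.699  0.382] q [-1.642  0.951  0.296  1.029  2.527 -0.078] tau 57.2 beta 49.9 xz -0.152 F [ 0.5 -0.5  0.9]
push [ 0.0301  0.0058 -0.0516]
from sim import *
def row(q,sh,roll=0,w=1.9):
    p,R=fk(q,P); pt=p+R@np.array(sh); Rt=R@rz(roll)
    def f(x):
        pp,RR=fk(x,P); return np.r_[(pp-pt)*w,Ro.from_matrix(Rt.T@RR).as_rotvec()]
    r=least_squares(f,np.clip(q,LO+1e-4,HI-1e-4),bounds=(LO,HI),xtol=1e-10,ftol=1e-10)
    return r.x
def info(q):
    p,R,pts=fk(q,P,True);d=R[:,2]
    return "p %s q %s tau %.1f beta %.1f d %s wr %s"%(p.round(2),q.round(2),np.degrees(np.arccos(-d[2])),np.degrees(np.arctan2(d[1],d[0])),d.round(2),pts[2].round(2))
from lim import *
from h import st
import sys
def seg(q,p1,roll=0,n=12,verbose=True):
    p,R=fk(q,P);mx=0
    for k in range(n):
        pk=p+(np.array(p1)-p)*(k+1)/n; Rk=R@rz(roll*(k+1)/n)
        q2,er=ik(pk,Rk,q,m=0); mx=max(mx,np.abs(q2-q).max()); q=q2
    if verbose: print("  ->",np.round(p1,3),q.round(2),"err",er.round(4),"mx",round(mx,2))
    return q
if __name__=="__main__":
    for az,el,nr in((-100,5,15),(-100,20,15)
[... 223 characters left out ...]
cos(l),np.sin(a)*np.cos(l),np.sin(l)])
        for k in range(nr):
            pp,RR=fk(q,P);q=row(q,RR.T@e*.06)
        print(az,el,info(q));R=fk(q,P)[1]
        r=np.arctan2(-R[2,0],R[2,1]);r=r if abs(r)<np.pi/2 else r-np.sign(r)*np.pi; print("roll",r,R[:,0].round(2))
        q=seg(q,fk(q,P)[0],r);d=fk(q,P)[1][:,2];print(fk(q,P)[1].round(2).tolist())
        for w in((.3,-.6,.4),(.55,-.4,.3)): q=seg(q,w)
        W=np.array([.655,-.26,.026])+.019*d
        q=seg(q,W+[0,0,.1]);q=seg(q,W);q=seg(q,W+[0,0,.2])
        T=np.array([.587,.028,.13])+.019*d
        q=seg(q,T+[0,0,.15]);q=seg(q,T);q=seg(q,T+[0,0,.1])
        Y=np.array([.447,-.417,.046])+.019*d
        q=seg(q,Y+[0,0,.15]);q=seg(q,Y)
```

>>> {"api": "send_rows", "payload": {
  "increments": [
    [1, 0.03, 0.006, -0.052, 0],
    [1, 0.03, 0.006, -0.052, 0],
    [1, 0.03, 0.006, -0.052, 0],
    [1, 0.03, 0.006, -0.052, 0],
    [1, 0.03, 0.006, -0.052, 0],
    [1, 0.03, 0.006, -0.052, 0]
  ]
}}

```text
clock: 80.92
position: [0.1337, -0.7543, 0.3736]
ee_rot: [-0.433, 0.775, -0.415, 0.199]
contact_force: [0.6, -0.1, 0.5]
width: 0.0851
```

```bash
python3 -c "
from h import *
tl(np.radians(-100),np.radians(18))"
```

```text
t 80.92 p [ 0.134 -0.754  0.374] q [-1.761  0.991  0.222  1.088  2.457 -0.077] tau 56.9 beta 37.1 xz -0.051 F [ 0.6 -0.1  0.5]
push [ 0.0392  0.005  -0.0451]
```

>>> {"api": "send_rows", "payload": {
  "increments": [
    [1, 0.039, 0.005, -0.045, 0],
    [1, 0.039, 0.005, -0.045, 0],
    [1, 0.04, 0.005, -0.044, 0],
    [1, 0.041, 0.005, -0.043, 0],
    [1, 0.042, 0.005, -0.042, 0]
  ]
}}

```text
clock: 81.55
position: [0.1112, -0.8047, 0.3636]
ee_rot: [-0.398, 0.753, -0.45, 0.267]
contact_force: [0.0, -0.3, 1.1]
width: 0.0854
```

```bash
python3 -c "
from h import *
tl(np.radians(-95),np.radians(18))"
```

```text
t 81.55 p [ 0.111 -0.805  0.364] q [-1.82   1.004  0.221  1.104  2.328 -0.105] tau 57.3 beta 25.3 xz 0.043 F [ 0.  -0.3  1.1]
push [ 0.0492  0.0025 -0.0343]
```

>>> {"api": "send_rows", "payload": {
  "increments": [
    [1, 0.049, 0.003, -0.034, 0],
    [1, 0.049, 0.003, -0.034, 0],
    [1, 0.05, 0.003, -0.033, 0],
    [1, 0.051, 0.003, -0.032, 0],
    [1, 0.051, 0.003, -0.031, 0]
  ]
}}

```text
clock: 82.18
position: [0.1166, -0.8687, 0.3615]
ee_rot: [-0.354, 0.724, -0.486, 0.338]
contact_force: [-0.3, 0.5, 0.6]
width: 0.0855
```

```bash
python3 -c "
from h import *
tl(np.radians(-95),np.radians(22))"
```

```text
t 82.17 p [ 0.117 -0.869  0.362] q [-1.841  1.014  0.221  1.126  2.153 -0.11 ] tau 58.6 beta 12.5 xz 0.145 F [-0.3  0.5  0.6]
push [ 0.0541 -0.0014 -0.026 ]
```

>>> {"api": "send_rows", "payload": {
  "increments": [
    [1, 0.054, -0.001, -0.026, 0],
    [1, 0.054, -0.001, -0.026, 0],
    [1, 0.055, -0.001, -0.025, 0],
    [1, 0.055, -0.001, -0.024, 0]
  ]
}}

```text
clock: 82.68
position: [0.1224, -0.921, 0.3792]
ee_rot: [-0.314, 0.694, -0.513, 0.396]
contact_force: [-0.2, -0.2, -0.6]
width: 0.0852
```

```bash
python3 -c "
from h import *
tl(np.radians(-95),np.radians(22))
s,R=st();r=np.arctan2(-R[2,0],R[2,1]);r=r if abs(r)<np.pi/2 else r-np.sign(r)*np.pi;print('roll',r)"
```

```text
t 82.67 p [ 0.122 -0.921  0.379] q [-1.85   1.007  0.221  1.151  2.001 -0.097] tau 60.7 beta 1.9 xz 0.227 F [-0.2 -0.2 -0.6]
push [ 0.0576 -0.0014 -0.0168]
roll 0.26343821563441283
```

>>> {"api": "send_rows", "payload": {
  "increments": [
    [1, 0, 0, 0, 0.1317],
    [1, 0, 0, 0, 0.1317],
    [1, 0, 0, 0, 0]
  ]
}}

```text
clock: 83.05
position: [0.1223, -0.9205, 0.3791]
ee_rot: [-0.363, 0.621, -0.599, 0.351]
contact_force: [-0.2, -0.3, 0.5]
width: 0.0854
```

```bash
python3 -c "
from h import *
tl()
crop('top',(0,0,560,420),1.4,'pics/m1.png')
crop('side',(0,0,560,420),1.4,'pics/m2.png')
wp((.3,-.6,.4),(.55,-.4,.3))"
```

```text
t 83.05 p [ 0.122 -0.92   0.379] q [-1.85   1.007  0.221  1.15   2.003  0.165] tau 60.7 beta 2.0 xz 0.001 F [-0.2 -0.3  0.5]
(0.3, -0.6, 0.4) rows 7 [-0.0448, -0.0159, 0.0221]
(0.55, -0.4, 0.3) rows 6 [-0.0318, -0.0065, 0.0455]
```

View pics/m1.png

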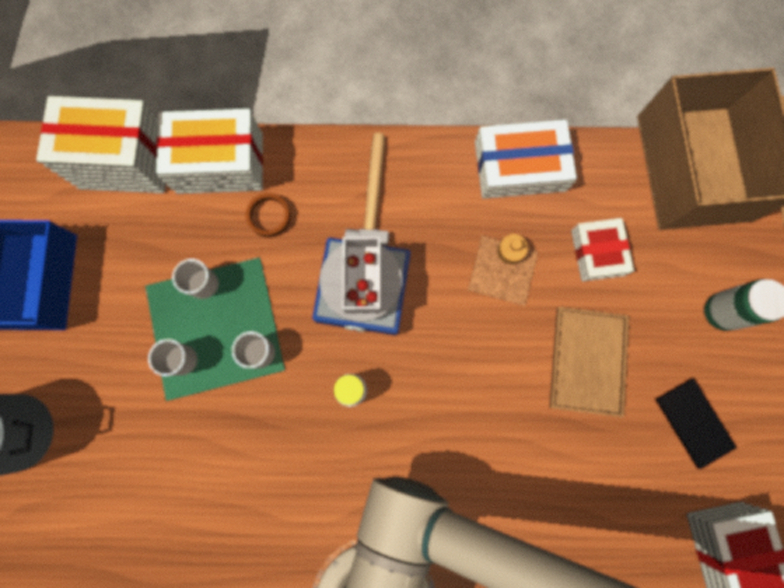

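View pics/m2.png

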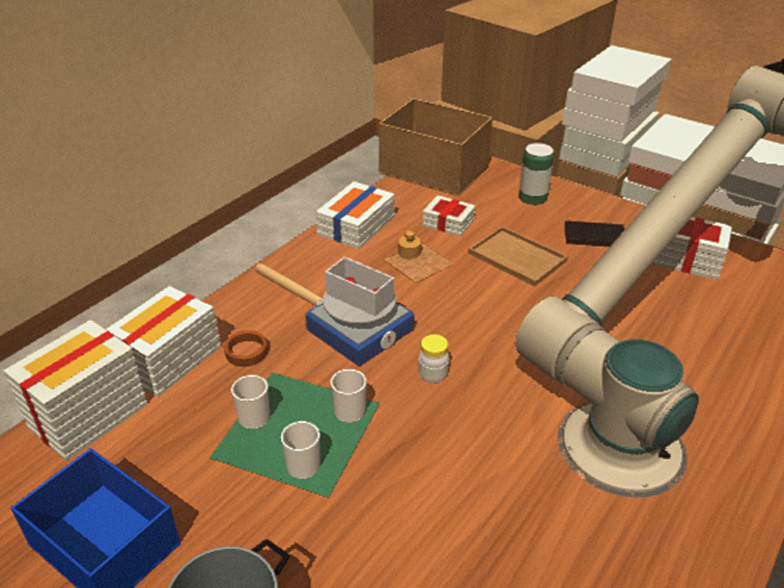

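```bash
cat > ov.py <<'E'
from h import *
import sys
def ring(n,c,z,r,k=60):
    return np.array([proj(n,(c[0]+r*np.cos(t),c[1]+r*np.sin(t),z)) for t in np.linspace(0,2*np.pi,k)])
def ov(n,rings,box,s,f):
    im=manip.get_image(n)[:,:,::-1].copy();a,b,c,d=box
    im=cv2.resize(im[b:d,a:c],None,fx=s,fy=s,interpolation=cv2.INTER_CUBIC)
    for g in rings: cv2.polylines(im,[((g-[a,b]+.5)*s).astype(np.int32)],False,(255,255,0),1)
    return im
c=(float(sys.argv[1]),float(sys.argv[2]));zb=float(sys.argv[3])
ims=[]
for n in('top','side'):
    rs=[ring(n,c,zb+.036,.028),ring(n,c,zb,.028),ring(n,c,zb+.06,.011)]
    u=proj(n,(c[0],c[1],zb+.03)).astype(int)
    ims.append(ov(n,rs,(u[0]-30,u[1]-30,u[0]+30,u[1]+30),6,''))
cv2.imwrite(sys.argv[4],np.hstack(ims))
E
python3 ov.py .665 -.268 .003 pics/m3.png
```

```text
(no output)
```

View pics/m3.png

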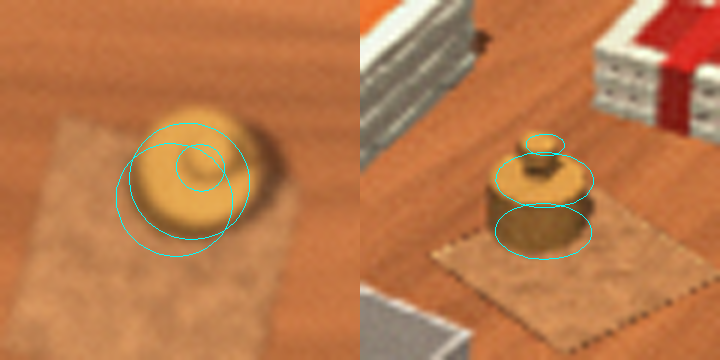

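>>> {"api": "send_rows", "payload": {
  "increments": [
    [1, -0.0448, -0.0159, 0.0221, 0],
    [1, -0.0448, -0.0159, 0.0221, 0],
    [1, -0.0448, -0.0159, 0.0221, 0],
    [1, -0.0448, -0.0159, 0.0221, 0],
    [1, -0.0448, -0.0159, 0.0221, 0],
    [1, -0.0448, -0.0159, 0.0221, 0],
    [1, -0.0448, -0.0159, 0.0221, 0]
  ]
}}

```text
clock: 84.12
position: [0.2971, -0.6086, 0.4019]
ee_rot: [-0.363, 0.621, -0.599, 0.352]
contact_force: [0.4, 0.1, 0.4]
width: 0.0853
```

```bash
python3 -c "
from h import *
for n,uv0,sh in(('top',0,(11,-14)),('side',0,(-4,-7))):
    c=proj(n,(.665,-.268,.039)); print(n,back(n,c+np.array(sh)/6,.039))
"
python3 ov.py .671 -.269 .0035 pics/m4.png
python3 -c "
from h import *
wp((.55,-.4,.3))"
```

```text
top [ 0.67181151 -0.27335525  0.039     ]
side [ 0.67095566 -0.27250841  0.039     ]
(0.55, -0.4, 0.3) rows 6 [-0.0323, -0.006, 0.0461]
```

View pics/m4.png

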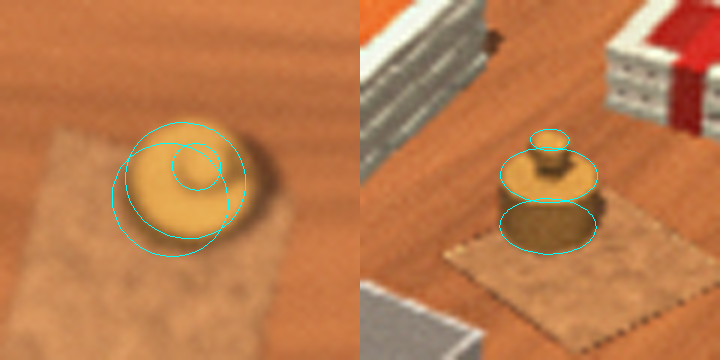

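>>> {"api": "send_rows", "payload": {
  "increments": [
    [1, -0.0323, -0.006, 0.0461, 0],
    [1, -0.0323, -0.006, 0.0461, 0],
    [1, -0.0323, -0.006, 0.0461, 0],
    [1, -0.0323, -0.006, 0.0461, 0],
    [1, -0.0323, -0.006, 0.0461, 0],
    [1, -0.0323, -0.006, 0.0461, 0]
  ]
}}

```text
clock: 84.98
position: [0.5494, -0.4077, 0.2978]
ee_rot: [-0.363, 0.62, -0.6, 0.352]
contact_force: [1.0, -0.4, 0.8]
width: 0.0853
```

```bash
python3 -c "
from h import *
tl()
s,R=st();print(R[:,0].round(3),R[:,2].round(3))
wp((.687,-.269,.15),(.687,-.269,.022))"
```

```text
t 84.97 p [ 0.549 -0.408  0.298] q [-1.211  0.235  1.891  1.258  1.052 -0.387] tau 60.8 beta 1.9 xz 0.001 F [ 1.  -0.4  0.8]
[ 0.033 -0.999  0.001] [ 0.872  0.028 -0.488]
(0.687, -0.269, 0.15) rows 5 [-0.0268, 0.0119, 0.0392]
(0.687, -0.269, 0.022) rows 3 [-0.0, 0.0372, 0.0208]
```

>>> {"api": "send_rows", "payload": {
  "increments": [
    [1, -0.0268, 0.0119, 0.0392, 0],
    [1, -0.0268, 0.0119, 0.0392, 0],
    [1, -0.0268, 0.0119, 0.0392, 0],
    [1, -0.0268, 0.0119, 0.0392, 0],
    [1, -0.0268, 0.0119, 0.0392, 0],
    [1, 0, 0, 0, 0]
  ]
}}

```text
clock: 85.72
position: [0.6861, -0.2658, 0.1472]
ee_rot: [-0.364, 0.622, -0.6, 0.348]
contact_force: [-0.7, -1.0, 0.2]
width: 0.0856
```

```bash
python3 -c "
from h import *
tl()
wp((.687,-.269,.022),m=.036)"
```

```text
t 85.72 p [ 0.686 -0.266  0.147] q [-0.797  0.438  2.098  1.869  0.743 -0.891] tau 60.5 beta 2.3 xz -0.004 F [-0.7 -1.   0.2]
(0.687, -0.269, 0.022) rows 4 [0.0009, 0.0272, 0.0156]
```

>>> {"api": "send_rows", "payload": {
  "increments": [
    [1, 0.001, 0.0272, 0.0156, 0],
    [1, 0.001, 0.0272, 0.0156, 0],
    [1, 0.001, 0.0272, 0.0156, 0],
    [1, 0.001, 0.0272, 0.0156, 0],
    [1, 0, 0, 0, 0]
  ]
}}

```text
clock: 86.35
position: [0.6864, -0.2738, 0.023]
ee_rot: [-0.364, 0.62, -0.601, 0.35]
contact_force: [0.1, 0.0, 0.3]
width: 0.0852
```

```bash
python3 -c "
from h import *
tl()
crop('side',(240,120,440,270),4,'pics/m5.png')"
```

```text
t 86.35 p [ 0.686 -0.274  0.023] q [-0.807  0.689  2.167  2.144  0.884 -1.292] tau 60.6 beta 2.0 xz -0.003 F [0.1 0.  0.3]
```

View pics/m5.png

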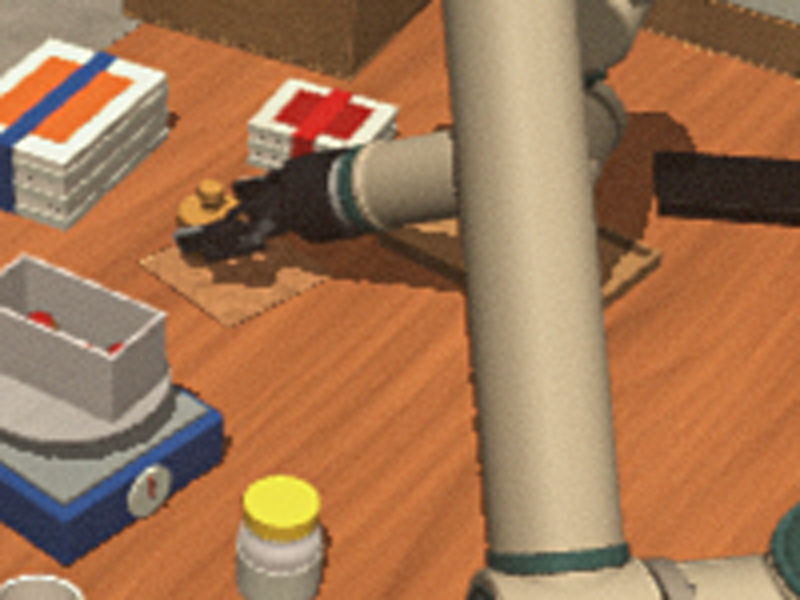

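>>> {"api": "send_rows", "payload": {
  "increments": [
    [1, -0.004, 0, 0, 0],
    [0.4, 0, 0, 0, 0],
    [0.4, 0, 0, 0, 0],
    [0.4, 0, 0, 0, 0],
    [0.4, 0, 0, 0, 0],
    [0.4, 0, 0, 0, 0]
  ],
  "squeeze": 50
}}

```text
clock: 87.15
position: [0.6877, -0.2697, 0.0276]
ee_rot: [-0.365, 0.619, -0.599, 0.353]
contact_force: [-3.0, -2.7, 6.0]
width: 0.0545
```

```bash
python3 -c "
from h import *
tl()
s,R=st();p=s['position']
# weight world shift: from (.670,-.270) to (.631,-.2545)
print(p);wp(p+[0,0,.05],p+[-.039,.0155,.05],p+[-.039,.0155,.006])"
```

```text
t 87.15 p [ 0.688 -0.27   0.028] q [-0.8    0.683  2.173  2.157  0.888 -1.3  ] tau 61.0 beta 1.8 xz 0.001 F [-3.  -2.7  6. ]
[ 0.68765188 -0.26972558  0.02756799]
[ 0.68765188 -0.26972558  0.07756799] rows 1 [0.0, -0.0437, -0.0242]
[ 0.64865188 -0.25422558  0.07756799] rows 1 [-0.0168, 0.0186, -0.0337]
[ 0.64865188 -0.25422558  0.03356799] rows 1 [-0.0, 0.0385, 0.0213]
```

>>> {"api": "send_rows", "payload": {
  "increments": [
    [0.4, 0, -0.0219, -0.0121, 0],
    [0.4, 0, -0.0219, -0.0121, 0],
    [0.4, -0.0084, 0.0093, -0.0168, 0],
    [0.4, -0.0084, 0.0093, -0.0168, 0],
    [0.4, 0, 0, 0, 0]
  ]
}}

```text
clock: 87.78
position: [0.6456, -0.251, 0.0729]
ee_rot: [-0.363, 0.621, -0.601, 0.348]
contact_force: [1.0, -1.1, -4.9]
width: 0.0543
```

```bash
python3 -c "
from h import *
tl()
crop('side',(240,120,440,270),4,'pics/m6.png')
wp((.6487,-.2542,.035))"
```

```text
t 87.78 p [ 0.646 -0.251  0.073] q [-0.84   0.559  2.248  2.068  0.864 -1.228] tau 60.4 beta 2.1 xz -0.004 F [ 1.  -1.1 -4.9]
(0.6487, -0.2542, 0.035) rows 1 [0.0022, 0.0329, 0.0206]
```

View pics/m6.png

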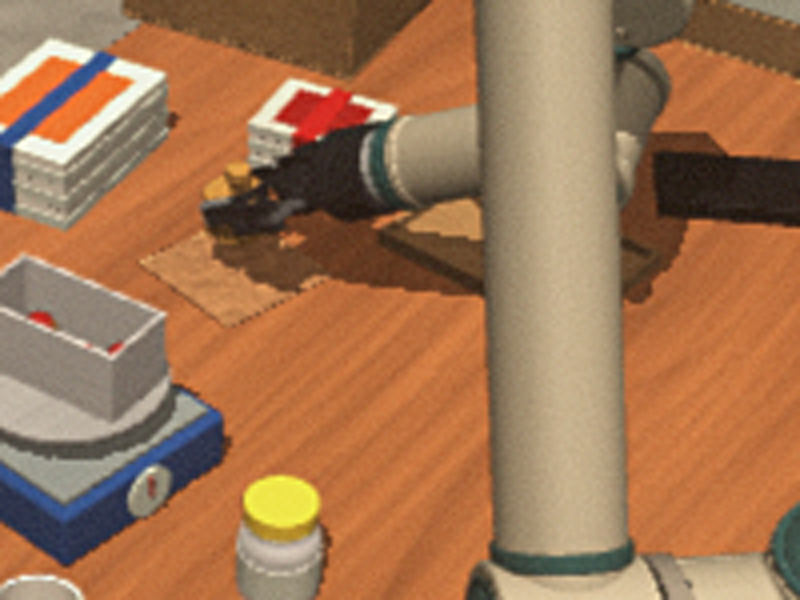

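>>> {"api": "send_rows", "payload": {
  "increments": [
    [0.4, 0.001, 0.016, 0.01, 0],
    [0.4, 0.001, 0.016, 0.01, 0],
    [0.4, 0, 0, 0, 0]
  ]
}}

```text
clock: 88.2
position: [0.65, -0.2547, 0.0353]
ee_rot: [-0.364, 0.621, -0.6, 0.349]
contact_force: [0.5, 0.3, -5.3]
width: 0.0539
```

```bash
python3 -c "
from h import *
tl()
crop('side',(240,120,440,270),4,'pics/m7.png')
wp((.6487,-.2542,.027))"
```

```text
t 88.2 p [ 0.65  -0.255  0.035] q [-0.839  0.65   2.256  2.141  0.917 -1.34 ] tau 60.6 beta 2.1 xz -0.003 F [ 0.5  0.3 -5.3]
(0.6487, -0.2542, 0.027) rows 1 [-0.0005, 0.0092, 0.0034]
```

View pics/m7.png

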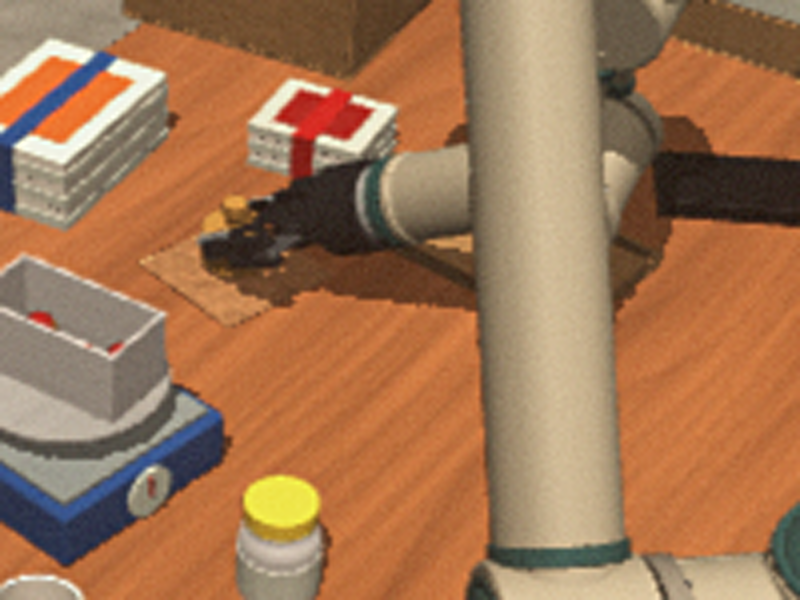

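>>> {"api": "send_rows", "payload": {
  "increments": [
    [0.4, 0, 0.0035, 0.0019, 0],
    [0.4, 0, 0.0035, 0.0019, 0],
    [0.4, 0, 0, 0, 0]
  ]
}}

```text
clock: 88.62
position: [0.6498, -0.2546, 0.0295]
ee_rot: [-0.364, 0.62, -0.6, 0.351]
contact_force: [0.1, -0.2, -3.9]
width: 0.0541
```

```bash
python3 -c "
from h import *
tl()"
```

```text
t 88.62 p [ 0.65  -0.255  0.029] q [-0.839  0.666  2.261  2.155  0.931 -1.365] tau 60.7 beta 2.0 xz -0.001 F [ 0.1 -0.2 -3.9]
```

>>> {"api": "send_rows", "payload": {
  "increments": [
    [0.4, 0, 0.0035, 0.0019, 0],
    [0.4, 0, 0.0018, 0.001, 0],
    [0.4, 0, 0, 0, 0]
  ]
}}

```text
clock: 89.0
position: [0.6509, -0.2548, 0.0276]
ee_rot: [-0.367, 0.619, -0.598, 0.354]
contact_force: [-7.3, 0.5, 9.0]
width: 0.0541
```

```bash
python3 -c "
from h import *
tl()
crop('side',(260,130,360,205),8,'pics/m8.png')"
```

```text
t 89.0 p [ 0.651 -0.255  0.028] q [-0.84   0.677  2.264  2.166  0.949 -1.382] tau 61.3 beta 2.0 xz 0.0 F [-7.3  0.5  9. ]
```

View pics/m8.png

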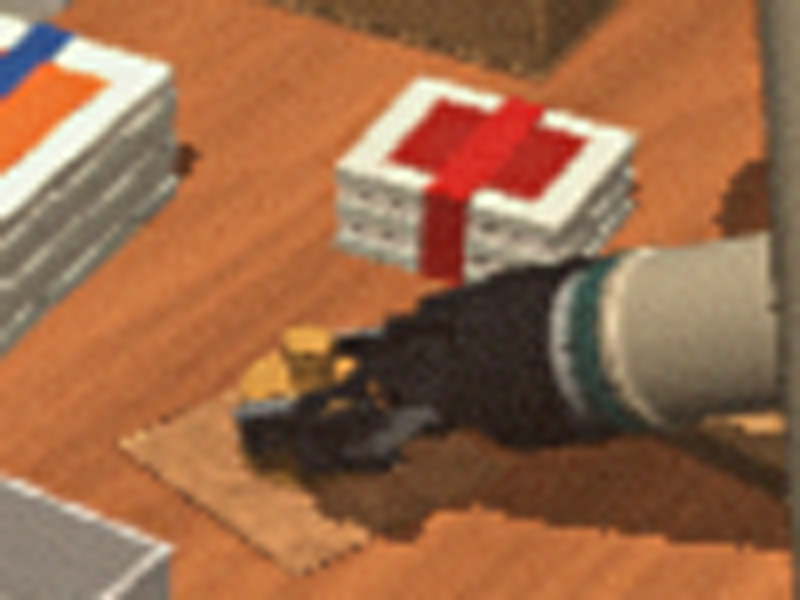

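>>> {"api": "send_rows", "payload": {
  "increments": [
    [0.75, 0, 0, 0, 0],
    [1, 0, 0, 0, 0],
    [1, 0, 0, 0, 0],
    [1, 0, 0, 0, 0]
  ]
}}

```text
clock: 89.55
position: [0.6499, -0.2547, 0.0235]
ee_rot: [-0.364, 0.62, -0.6, 0.351]
contact_force: [0.0, 0.7, 0.1]
width: 0.0853
```

```bash
python3 -c "
from h import *
tl()
s,R=st()
crop('side',(260,130,360,205),8,'pics/m9.png')
wp(s['position']+[0,0,.13])"
```

```text
t 89.55 p [ 0.65  -0.255  0.023] q [-0.839  0.68   2.263  2.165  0.941 -1.382] tau 60.8 beta 2.0 xz -0.001 F [0.  0.7 0.1]
[ 0.64992098 -0.25468145  0.15348837] rows 3 [-0.0, -0.0378, -0.0212]
```

View pics/m9.png

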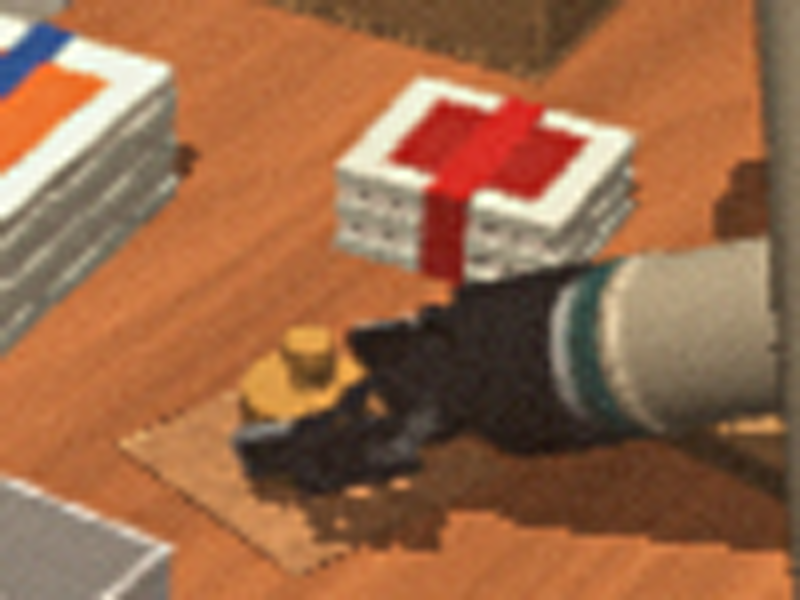

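Weight stands upright on the pad, about the middle. Lift away, then to a hover for the tin.

>>> {"api": "send_rows", "payload": {
  "increments": [
    [1, 0, -0.0378, -0.0212, 0],
    [1, 0, -0.0378, -0.0212, 0],
    [1, 0, -0.0378, -0.0212, 0],
    [1, 0, -0.0378, -0.0212, 0],
    [1, 0, 0, 0, 0]
  ]
}}

```text
clock: 90.22
position: [0.6508, -0.2555, 0.2018]
ee_rot: [-0.364, 0.621, -0.597, 0.355]
contact_force: [1.1, -0.8, -0.2]
width: 0.0852
```

```bash
python3 ov.py .631 -.2545 .004 pics/m10.png; python3 - <<'E'
from h import *
tl()
def rect(c,L,W,z,yaw):
    a=np.radians(yaw);r=np.array([[np.cos(a),-np.sin(a)],[np.sin(a),np.cos(a)]])
    return [np.r_[np.array(c)+r@np.array(v),z] for v in((L/2,W/2),(L/2,-W/2),(-L/2,-W/2),(-L/2,W/2),(L/2,W/2))]
ims=[]
for n in('top','side'):
    im=manip.get_image(n)[:,:,::-1].copy();u=proj(n,(.587,.028,.12)).astype(int);s=6;a,b=u-40
    im=cv2.resize(im[b:b+80,a:a+80],None,fx=5,fy=5,interpolation=cv2.INTER_CUBIC)
    g=np.array([proj(n,p) for p in rect((.587,.028),.13,.066,.15,1.6)])
    cv2.polylines(im,[((g-[a,b]+.5)*5).astype(np.int32)],False,(255,255,0),1);ims.append(im)
cv2.imwrite('pics/m11.png',np.hstack(ims))
E
```

```text
t 90.33 p [ 0.649 -0.255  0.197] q [-0.84   0.313  2.128  1.737  0.747 -0.754] tau 60.8 beta 2.0 xz -0.0 F [-1.   0.3 -0.5]
```

View pics/m10.png

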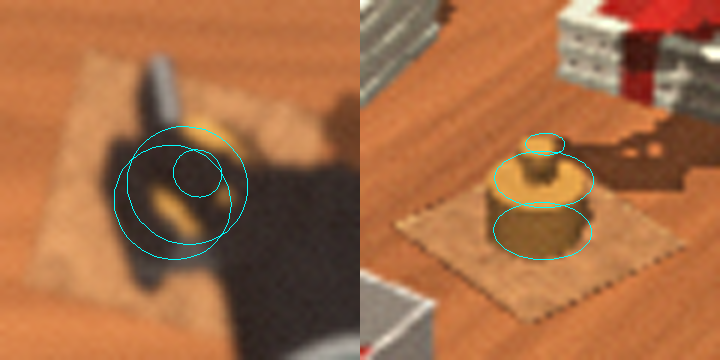

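View pics/m11.png

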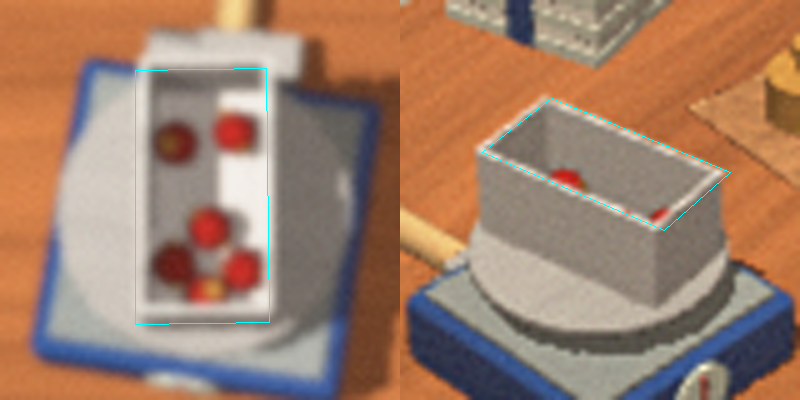

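```bash
python3 - <<'E'
from plan3 import *
q=st()[0]["qpos"].copy()
for w in((.576,.0275,.235),(.576,.0275,.121),(.576,.0275,.25),(.5,-.2,.27),(.434,-.417,.2),(.434,-.417,.036)): q=seg(q,w,n=10)
from h import wp
wp((.576,.0275,.235),(.576,.0275,.121))
E
```

```text
-> [0.576 0.028 0.235] [-0.21  0.02  2.39  2.52  0.38 -1.1 ] err 0.0 mx 0.17
  -> [0.576 0.028 0.121] [-0.21  0.37  2.58  2.86  0.87 -1.51] err 0.0 mx 0.07
  -> [0.576 0.028 0.25 ] [-0.21 -0.02  2.36  2.42  0.33 -1.  ] err 0.0 mx 0.1
  -> [ 0.5  -0.2   0.27] [-1.11 -0.02  2.29  1.39  0.94 -0.53] err 0.0 mx 0.22
  -> [ 0.434 -0.417  0.2  ] [-1.46  0.33  2.09  1.26  1.15 -0.75] err 0.0 mx 0.05
  -> [ 0.434 -0.417  0.036] [-1.46  0.65  2.22  1.49  1.06 -1.26] err 0.0 mx 0.05
(0.576, 0.0275, 0.235) rows 6 [-0.0474, -0.0005, -0.0124]
(0.576, 0.0275, 0.121) rows 2 [0.0002, 0.0497, 0.028]
```

>>> {"api": "send_rows", "payload": {
  "increments": [
    [1, -0.0355, -0.0004, -0.0093, 0],
    [1, -0.0355, -0.0004, -0.0093, 0],
    [1, -0.0355, -0.0004, -0.0093, 0],
    [1, -0.0355, -0.0004, -0.0093, 0],
    [1, -0.0355, -0.0004, -0.0093, 0],
    [1, -0.0355, -0.0004, -0.0093, 0],
    [1, -0.0355, -0.0004, -0.0093, 0],
    [1, -0.0355, -0.0004, -0.0093, 0]
  ]
}}

```text
clock: 91.42
position: [0.5755, 0.0276, 0.2342]
ee_rot: [-0.363, 0.621, -0.601, 0.349]
contact_force: [0.5, -0.2, 0.4]
width: 0.0855
```

>>> {"api": "send_rows", "payload": {
  "increments": [
    [1, 0, 0, 0, 0],
    [1, 0, 0, 0, 0]
  ]
}}

```text
clock: 91.68
position: [0.5765, 0.0267, 0.2351]
ee_rot: [-0.364, 0.621, -0.6, 0.35]
contact_force: [-0.7, -0.9, 0.2]
width: 0.0854
```

```bash
python3 - <<'E'
from h import *
tl()
crop('top',(180,140,320,260),5,'pics/m12.png')
wp((.576,.0275,.21),(.576,.0275,.121))
E
```

```text
t 91.67 p [0.576 0.027 0.235] q [-0.212  0.019  2.386  2.517  0.374 -1.101] tau 60.6 beta 2.1 xz -0.002 F [-0.7 -0.9  0.2]
(0.576, 0.0275, 0.21) rows 1 [-0.0015, 0.0223, 0.0118]
(0.576, 0.0275, 0.121) rows 2 [0.0001, 0.0388, 0.0218]
```

View pics/m12.png

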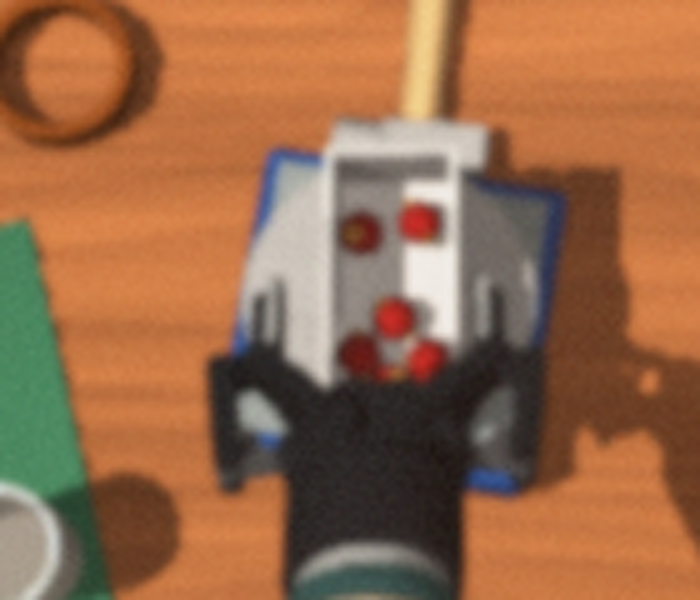

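>>> {"api": "send_rows", "payload": {
  "increments": [
    [1, 0, 0.02, 0.0113, 0],
    [1, 0, 0.02, 0.0113, 0],
    [1, 0, 0.02, 0.0113, 0],
    [1, 0, 0.02, 0.0113, 0],
    [1, 0, 0.0195, 0.011, 0],
    [1, 0, 0, 0, 0]
  ]
}}

```text
clock: 92.48
position: [0.5768, 0.0252, 0.1189]
ee_rot: [-0.362, 0.62, -0.602, 0.349]
contact_force: [-0.2, 0.3, 0.5]
width: 0.0852
```

```bash
python3 - <<'E'
from h import *
tl()
a=crop('top',(180,140,320,260),3,'pics/m13.png');b=crop('side',(190,160,330,280),3,'pics/m14.png')
cv2.imwrite('pics/m15.png',np.vstack([cv2.imread('pics/m13.png')[60:],cv2.imread('pics/m14.png')[60:]]))
E
```

```text
t 92.47 p [0.577 0.025 0.119] q [-0.214  0.371  2.575  2.858  0.866 -1.505] tau 60.4 beta 1.9 xz -0.003 F [-0.2  0.3  0.5]
```

View pics/m15.png

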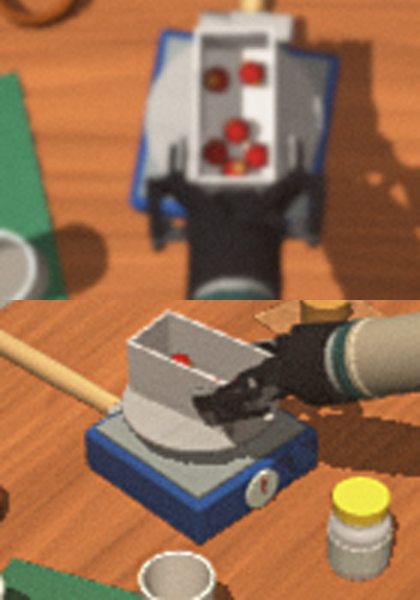

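>>> {"api": "send_rows", "payload": {
  "increments": [
    [1, -0.002, 0, 0, 0],
    [0.5, 0, 0, 0, 0],
    [0.5, 0, 0, 0, 0],
    [0.5, 0, 0, 0, 0],
    [0.5, 0, 0, 0, 0],
    [0.5, 0, 0, 0, 0]
  ],
  "squeeze": 50
}}

```text
clock: 93.32
position: [0.5771, 0.0288, 0.1223]
ee_rot: [-0.364, 0.62, -0.599, 0.351]
contact_force: [-0.4, -0.5, 1.1]
width: 0.0653
```

```bash
python3 - <<'E'
from h import *
tl();s,R=st();p=s['position']
wp(p+[0,0,.03])
E
```

```text
t 93.33 p [0.577 0.029 0.122] q [-0.203  0.366  2.574  2.868  0.866 -1.508] tau 60.8 beta 2.0 xz -0.001 F [-0.4 -0.5  1.1]
[0.57708145 0.0287956  0.15229705] rows 1 [-0.0, -0.0262, -0.0146]
```

Gripped (65.3 mm). Lift slowly.

>>> {"api": "send_rows", "payload": {
  "increments": [
    [0.5, 0, -0.008, -0.0045, 0],
    [0.5, 0, -0.013, -0.0073, 0],
    [0.5, 0, -0.013, -0.0073, 0],
    [0.5, 0, -0.013, -0.0073, 0],
    [0.5, 0, -0.013, -0.0073, 0],
    [0.5, 0, -0.013, -0.0073, 0],
    [0.5, 0, -0.008, -0.0045, 0],
    [0.5, 0, 0, 0, 0]
  ]
}}

```text
clock: 94.32
position: [0.576, 0.0289, 0.2146]
ee_rot: [-0.364, 0.621, -0.599, 0.351]
contact_force: [-1.1, -0.5, -2.2]
width: 0.0653
```

```bash
python3 - <<'E'
from h import *
tl()
a=crop('top',(180,140,320,260),3,'pics/m16.png');b=crop('side',(190,130,330,250),3,'pics/m17.png')
cv2.imwrite('pics/m18.png',np.vstack([cv2.imread('pics/m16.png')[60:],cv2.imread('pics/m17.png')]))
wp((.576,.0275,.235),(.5,-.2,.25),(.434,-.417,.2))
E
```

```text
t 94.33 p [0.576 0.029 0.215] q [-0.203  0.068  2.424  2.644  0.446 -1.233] tau 60.7 beta 2.0 xz -0.0 F [-1.1 -0.5 -2.2]
(0.576, 0.0275, 0.235) rows 1 [0.0014, -0.0188, -0.0104]
(0.5, -0.2, 0.25) rows 5 [0.0449, 0.0056, -0.0161]
(0.434, -0.417, 0.2) rows 5 [0.0429, 0.0159, -0.0079]
```

View pics/m18.png

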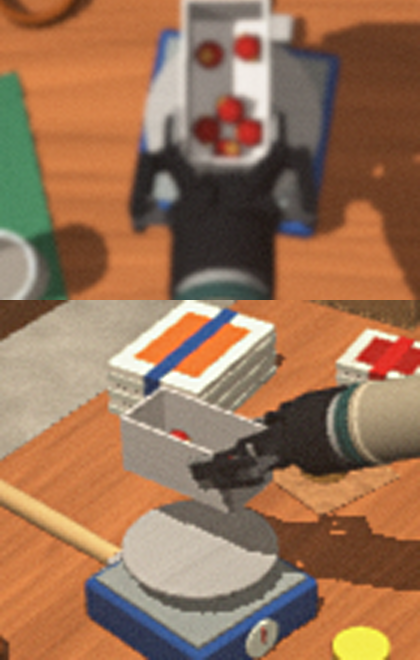

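>>> {"api": "send_rows", "payload": {
  "increments": [
    [0.5, 0.01, 0.0004, -0.004, 0],
    [0.5, 0.02, 0.0008, -0.008, 0],
    [0.5, 0.028, 0.0011, -0.0113, 0],
    [0.5, 0.034, 0.0014, -0.0137, 0],
    [0.5, 0.034, 0.0014, -0.0137, 0],
    [0.5, 0.034, 0.0014, -0.0137, 0],
    [0.5, 0.034, 0.0014, -0.0137, 0],
    [0.5, 0.034, 0.0014, -0.0137, 0]
  ]
}}

```text
clock: 95.42
position: [0.4991, -0.2027, 0.2505]
ee_rot: [-0.364, 0.62, -0.6, 0.35]
contact_force: [1.3, -0.0, -0.8]
width: 0.0656
```

```bash
python3 - <<'E'
from h import *
tl()
wp((.434,-.417,.2),m=.034)
E
```

```text
t 95.42 p [ 0.499 -0.203  0.251] q [-1.118  0.021  2.323  1.44   0.935 -0.616] tau 60.7 beta 2.1 xz -0.003 F [ 1.3 -0.  -0.8]
(0.434, -0.417, 0.2) rows 7 [0.0303, 0.0113, -0.0056]
```

>>> {"api": "send_rows", "payload": {
  "increments": [
    [0.5, 0.0303, 0.0113, -0.0056, 0],
    [0.5, 0.0303, 0.0113, -0.0056, 0],
    [0.5, 0.0303, 0.0113, -0.0056, 0],
    [0.5, 0.0303, 0.0113, -0.0056, 0],
    [0.5, 0.0303, 0.0113, -0.0056, 0],
    [0.5, 0.026, 0.0097, -0.0048, 0],
    [0.5, 0.016, 0.006, -0.003, 0],
    [0.5, 0.015, 0.0056, -0.0028, 0]
  ]
}}

```text
clock: 96.42
position: [0.4355, -0.4131, 0.2018]
ee_rot: [-0.365, 0.62, -0.599, 0.351]
contact_force: [-0.3, -0.2, -1.9]
width: 0.0656
```

```bash
python3 - <<'E'
from h import *
tl()
a=crop('top',(360,180,480,320),3,'pics/m19.png');b=crop('side',(300,120,440,240),3,'pics/m20.png')
x=cv2.imread('pics/m19.png');y=cv2.imread('pics/m20.png');x=cv2.copyMakeBorder(x,0,0,0,60,0)
cv2.imwrite('pics/m21.png',np.vstack([x,y])[:780][:,:])
wp((.435,-.4175,.06),(.435,-.4175,.036),m=.03)
E
```

```text
t 96.42 p [ 0.435 -0.413  0.202] q [-1.459  0.323  2.089  1.263  1.151 -0.753] tau 60.8 beta 2.1 xz -0.002 F [-0.3 -0.2 -1.9]
(0.435, -0.4175, 0.06) rows 5 [0.0006, 0.0248, 0.0138]
(0.435, -0.4175, 0.036) rows 1 [0.0, 0.0209, 0.0117]
```

View pics/m19.png

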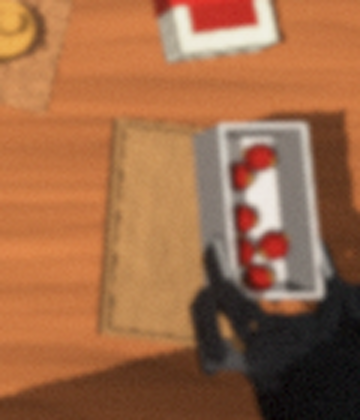

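View pics/m20.png

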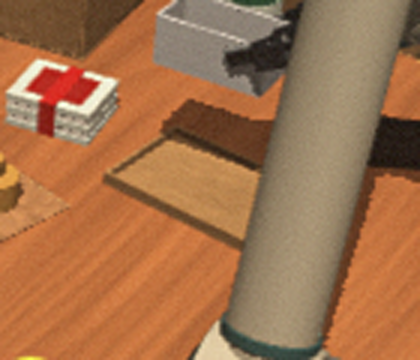

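>>> {"api": "send_rows", "payload": {
  "increments": [
    [0.5, 0.001, 0.016, 0.009, 0],
    [0.5, 0.001, 0.023, 0.0128, 0],
    [0.5, 0.001, 0.023, 0.0128, 0],
    [0.5, 0, 0.023, 0.0128, 0],
    [0.5, 0, 0.023, 0.0128, 0],
    [0.5, 0, 0.01, 0.0055, 0],
    [0.5, 0, 0, 0, 0]
  ]
}}

```text
clock: 97.4
position: [0.4357, -0.4153, 0.0671]
ee_rot: [-0.365, 0.62, -0.6, 0.351]
contact_force: [-0.3, -0.5, -1.7]
width: 0.0652
```

```bash
python3 - <<'E'
from h import *
tl()
a=crop('top',(360,180,480,320),4,'pics/n1.png')
wp((.435,-.4175,.04),m=.03)
E
```

```text
t 97.4 p [ 0.436 -0.415  0.067] q [-1.459  0.587  2.202  1.449  1.069 -1.165] tau 60.8 beta 2.1 xz -0.002 F [-0.3 -0.5 -1.7]
(0.435, -0.4175, 0.04) rows 1 [0.0019, 0.0246, 0.0128]
```

View pics/n1.png

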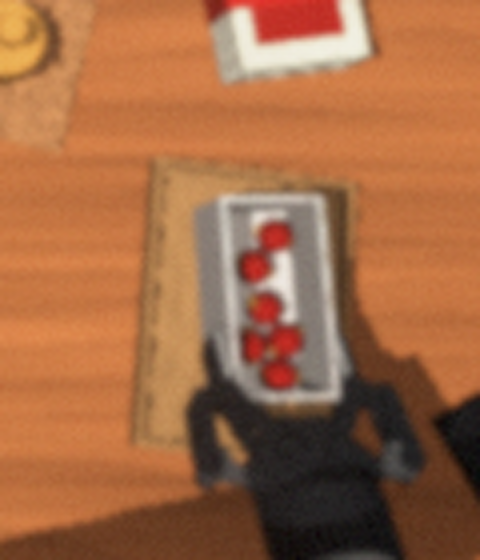

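>>> {"api": "send_rows", "payload": {
  "increments": [
    [0.5, 0.001, 0.011, 0.006, 0],
    [0.5, 0.001, 0.009, 0.005, 0],
    [0.5, 0, 0.003, 0.0017, 0],
    [0.5, 0, 0, 0, 0]
  ]
}}

```text
clock: 97.95
position: [0.4353, -0.4177, 0.0405]
ee_rot: [-0.364, 0.62, -0.6, 0.351]
contact_force: [0.3, -0.4, -2.6]
width: 0.0657
```

>>> {"api": "send_rows", "payload": {
  "increments": [
    [0.5, 0, 0.0026, 0.0015, 0],
    [0.5, 0, 0, 0, 0]
  ]
}}

```text
clock: 98.2
position: [0.4356, -0.4178, 0.0383]
ee_rot: [-0.364, 0.62, -0.599, 0.351]
contact_force: [-0.5, 0.3, -0.4]
width: 0.0654
```

>>> {"api": "send_rows", "payload": {
  "increments": [
    [0.5, 0, 0.0018, 0.001, 0],
    [0.5, 0, 0, 0, 0]
  ]
}}

```text
clock: 98.45
position: [0.436, -0.4179, 0.0383]
ee_rot: [-0.365, 0.62, -0.598, 0.353]
contact_force: [-4.9, 1.4, 8.4]
width: 0.0656
```

```bash
python3 - <<'E'
from h import *
tl()
crop('side',(330,150,430,210),8,'pics/n2.png')
E
```

```text
t 98.45 p [ 0.436 -0.418  0.038] q [-1.461  0.654  2.213  1.493  1.066 -1.257] tau 61.1 beta 2.0 xz 0.0 F [-4.9  1.4  8.4]
```

View pics/n2.png

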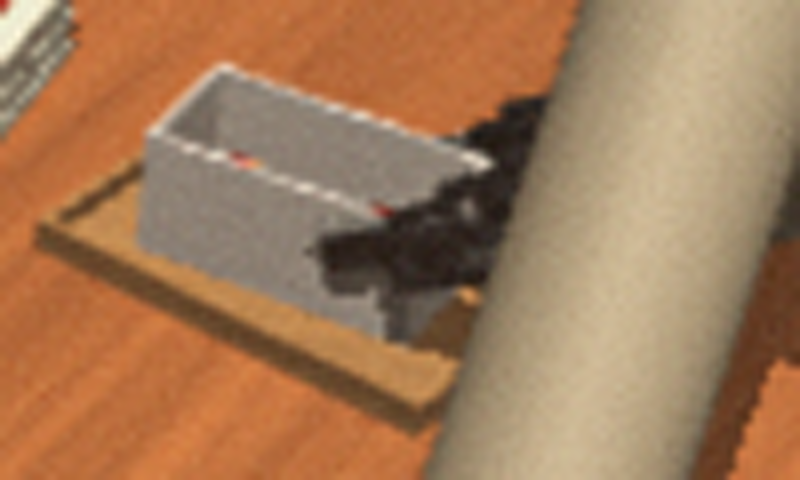

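The tin sits inside the tray. Open and retreat upward.

>>> {"api": "send_rows", "payload": {
  "increments": [
    [0.75, 0, 0, 0, 0],
    [1, 0, 0, 0, 0],
    [1, 0, 0, 0, 0],
    [1, 0, 0, 0, 0]
  ]
}}

```text
clock: 99.0
position: [0.4354, -0.4177, 0.0357]
ee_rot: [-0.364, 0.62, -0.6, 0.351]
contact_force: [-0.2, -0.3, -0.2]
width: 0.0851
```

>>> {"api": "send_rows", "payload": {
  "increments": [
    [1, 0, -0.02, -0.011, 0],
    [1, 0, -0.035, -0.0195, 0],
    [1, 0, -0.035, -0.0195, 0],
    [1, 0, -0.035, -0.0195, 0],
    [1, 0, -0.035, -0.0195, 0],
    [1, 0, -0.03, -0.0195, 0],
    [1, 0, 0, -0.05, 0],
    [1, 0, 0, -0.05, 0]
  ]
}}

```text
clock: 100.0
position: [0.3457, -0.4201, 0.3041]
ee_rot: [-0.364, 0.621, -0.599, 0.35]
contact_force: [-0.5, -0.7, 0.8]
width: 0.0857
```

```bash
python3 - <<'E'
from h import *
tl()
wp((.15,-.55,.35))
crop('top',(0,0,560,420),1.4,'pics/n3.png')
E
```

```text
t 100.0 p [ 0.346 -0.42   0.304] q [-1.667  0.165  1.968  1.068  1.408 -0.554] tau 60.7 beta 2.1 xz -0.001 F [-0.5 -0.7  0.8]
(0.15, -0.55, 0.35) rows 5 [0.0245, 0.0116, -0.0395]
```

View pics/n3.png

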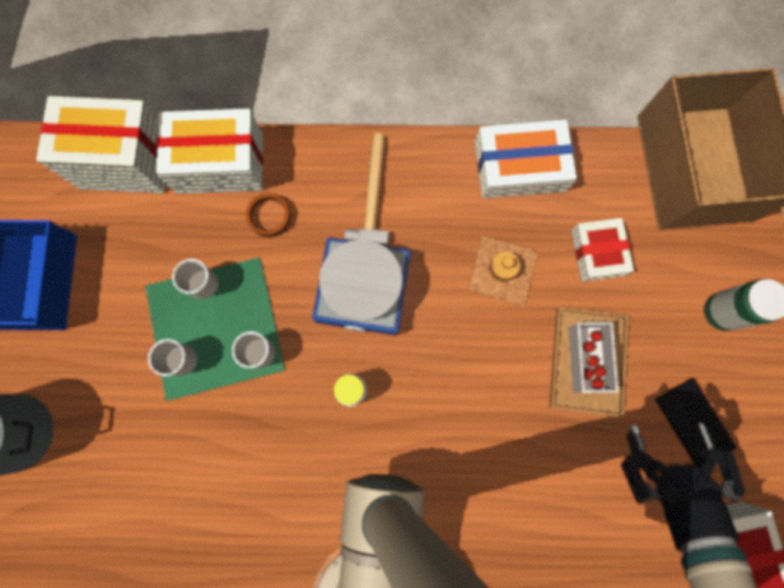

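```bash
python3 - <<'E'
from h import *
cs=[(.5945,.354),(.457,.232),(.443,.385)]
def ring(n,c,z,r,k=60):
    return np.array([proj(n,(c[0]+r*np.cos(t),c[1]+r*np.sin(t),z)) for t in np.linspace(0,2*np.pi,k)])
for n,box,s,f in(('top',(95,175,215,295),6,'pics/n4.png'),('side',(140,250,290,365),5,'pics/n5.png')):
    im=manip.get_image(n)[:,:,::-1];a,b,c,d=box
    im=cv2.resize(im[b:d,a:c],None,fx=s,fy=s,interpolation=cv2.INTER_CUBIC)
    for C in cs:
        for z,r in((.004,.0305),(.084,.0335)): cv2.polylines(im,[((ring(n,C,z,r)-[a,b]+.5)*s).astype(np.int32)],False,(255,255,0),1)
    cv2.imwrite(f,im)
E
```

```text
(no output)
```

View pics/n4.png

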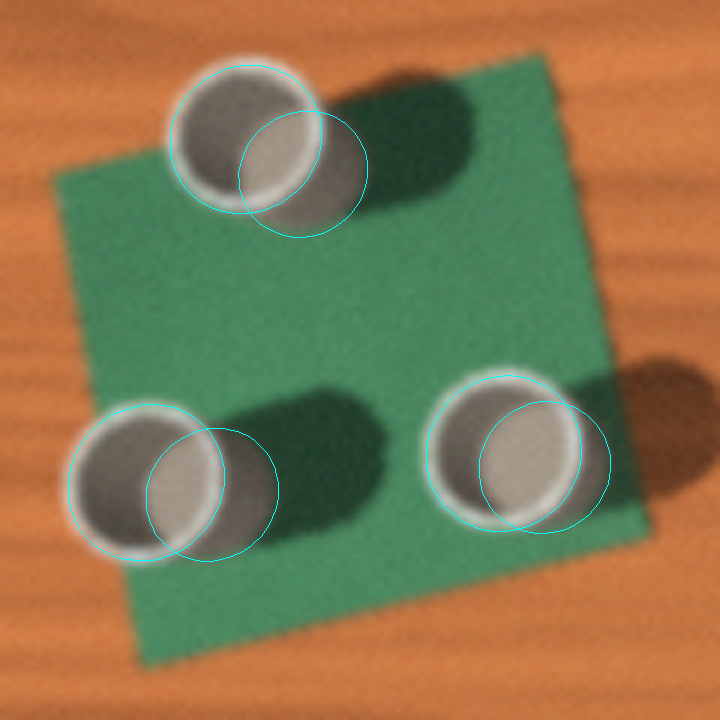

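View pics/n5.png

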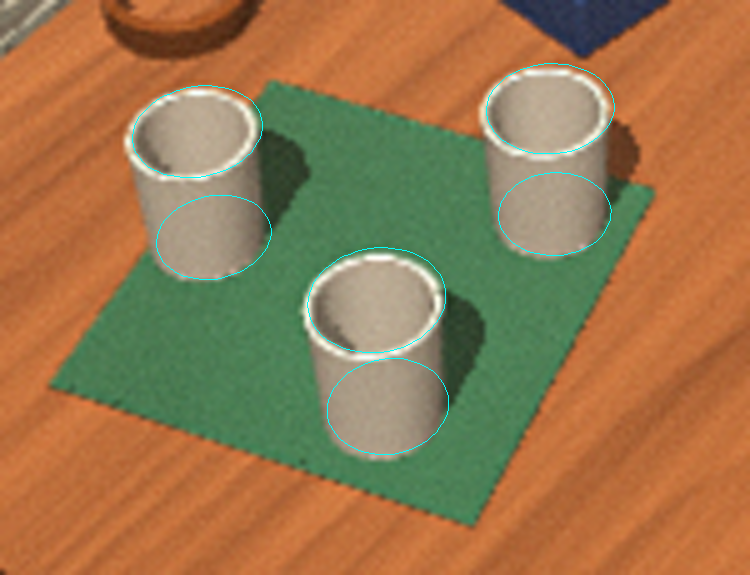

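>>> {"api": "send_rows", "payload": {
  "increments": [
    [1, 0, 0, 0, 0],
    [1, 0, 0, 0, 0],
    [1, 0, 0, 0, 0],
    [1, 0, 0, 0, 0],
    [1, 0, 0, 0, 0],
    [1, 0, 0, 0, 0],
    [1, 0, 0, 0, 0],
    [1, 0, 0, 0, 0]
  ]
}}

```text
clock: 101.15
position: [0.3463, -0.4212, 0.3034]
ee_rot: [-0.364, 0.62, -0.6, 0.351]
contact_force: [-0.6, 0.3, 0.8]
width: 0.0854
```

```bash
python3 - <<'E'
from h import *
crop('side',(260,130,440,265),4,'pics/n6.png');crop('top',(320,160,460,300),5,'pics/n7.png')
E
```

```text
(no output)
```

View pics/n6.png

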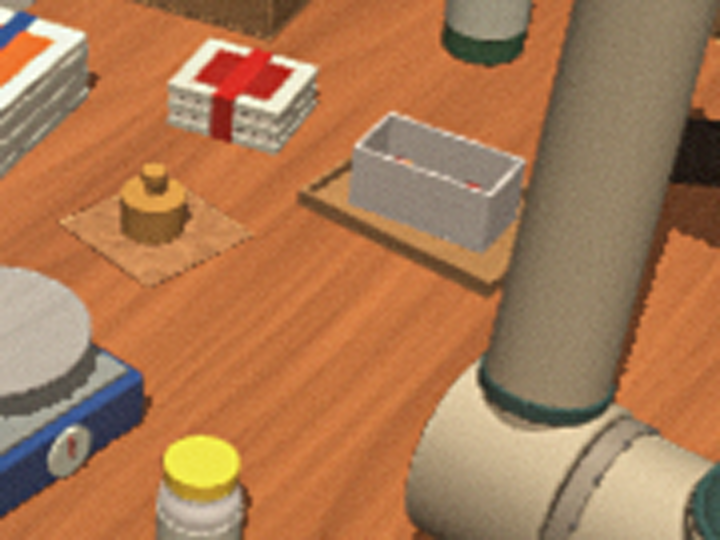

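View pics/n7.png

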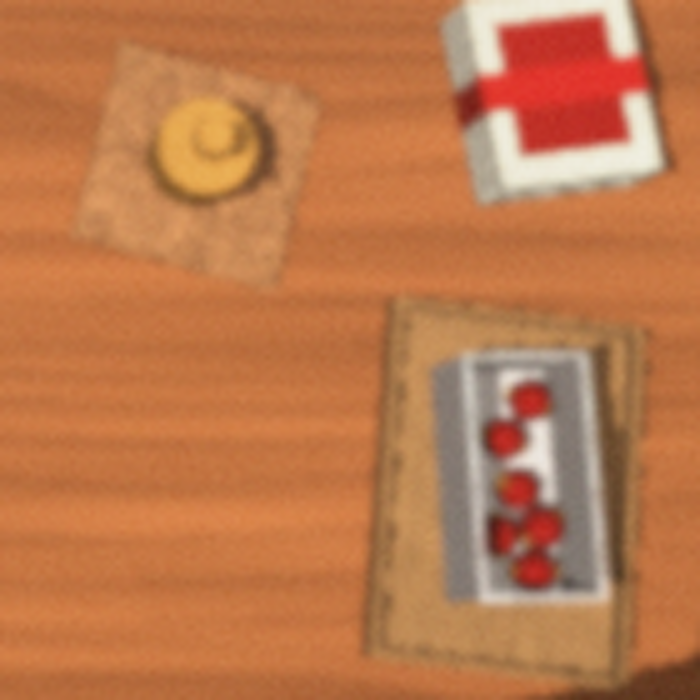

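The weight is upright on the pad, the tin is in the tray with 6 balls, and the cups are on the mat. Signing off.

```bash
python3 -c "
from rig import manip
print(manip.sign_off())"
```

```text
the job is handed in; nothing more can be done
None
```

I handed the job in at about 101 s, and everything looked as asked. I proved the scale with the check weight and put it back on its cork pad. I then stood the tin mid-pan and poured in all six balls, two from each cup. The weight was knocked to the pad's edge at about 69 s, so I regrasped it and put it back before moving the tin to the tray.

- **Last pictures:** the tin stands flat in the tray with six balls, the weight is upright on the pad, and all three cups are empty and upright with their feet inside the mat. The tape, glue, hammer and card packs look untouched. The arm was clear of everything.
- **Small offset:** the weight sits up to about 8 mm off the pad's centre but wholly on it.
- **Not measured:** I had no reading of the pan's travel, so that it never reached the stop rests on gentle placing and pouring. No check failed.

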